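Line up the bottle fence with a straightedge and load the filling lane

ROBOT

A 6-joint arm with a two-finger parallel gripper is mounted at the origin on the work surface. World frame = base frame: x ahead of the robot, y to its left, z up, the work surface at z = 0. Lengths are in mm, angles in rad, forces in N, time in s.
With the tool pointing down it reaches from about 425 to 950 mm from the base axis. Payload 3.5 kg.
Tool frame: the origin (TCP) lies on the front face of the gripper's body, between the roots of the fingers; the fingertips stand 73 mm ahead of it and the grasp point (between the pads) lies 54 mm ahead of it; z points along the fingers, y is the direction in which the jaws open and shut (so a half turn about z gives the same grasp; the last joint's range is limited). The gripper opens to 85 mm and grips with 20 to 120 N. Pads are 22 mm wide; open, the fingers measure 114 mm over their backs; the gripper's body (76 mm by 85 mm) begins 54 mm behind the grasp point. The pads swing forward as they close: fully open they stand 13 mm farther back than shut.
Start: joints at [1.159, 0.286, 1.577, -0, 1.279, -0.15], TCP at [174.667, 651.996, 303.925] pointing down, gripper open.
Joint ranges: [-2.77, 2.77], [-0.9, 2.22], [0.21, 2.48], [-1.53, 4.67], [0.24, 2.81], [-2.84, 2.84]. Speed limits (rad/s): [2.79, 2.79, 3.14, 3.14, 3.14, 3.14].

INTERFACE

Orientations are given as a unit quaternion [w, x, y, z].
In Python, from cell import telemetry, get_image, camera_params, manip gives the robot as it stands. The module is installed in compiled form; this text tells all that it offers.
- The arm moves only by the tool send_rows, never from a script. Its argument "series" is text: rows parted by semicolons, each of 7 numbers parted by spaces: the closure, from 0 (fully open) to 1 (shut), then the shift along the tool's x, y, z in m, then the turn, a rotation vector about the tool's x, y, z in degrees. A call has 1 to 12 rows; each row shifts and turns the pose as measured when the row begins, along the tool's axes as they then stand; what a row does not reach is not made up. A row lasts 1/10 s, in which the tool goes at most 50 mm and 8.59 degrees, less where a joint would pass 70% of its speed; a pose out of reach is approached as far as the arm can. A call is refused whole if a number of a shift passes 0.05 or a number of a turn 8.59, either way. A call with a gripper value outside its range is refused whole. The fingers move at their own pace and stop on an object; "force" is the grip in N (left out, the last holds). Time passes only in rows, so rows that do not move let the fingers close. It gives the time, the measured TCP pose, the force and the opening at its end, in the units of the state.
- telemetry.get_state(): the state, without advancing time (a new reading comes with each control period).
- get_image(name): name is "side" or "top" or "wrist"; returns (picture, depth): 420x560x3 uint8, blue, green, red; 420x560 float32, mm along the optical axis (not along the pixel's ray), 0 where there is no reading.
- camera_params(name): a dict with "fx", "fy", "cx", "cy" (pixels), "rvec" (rotation vector, rad) and "tvec" (3), from world to camera coordinates, as OpenCV has them; the wrist camera has in their place "hand_eye" (4x4, takes a point from camera to tool coordinates, whose origin is the TCP and whose axes are the flange's). Camera axes: x right, y down, z forward; pixel columns grow to the right and rows downward; lengths in mm; the calibration is good to about 2 mm. A picture is of the moment at which its call begins: read the wrist's pose just before it. camera_params takes no time and is no camera call.
- manip.close_job(): hands the job in, once; it reports no verdict.
The state is a dict: "time_s": time; "joint_positions": joint angles; "dq": joint speeds; "joint_efforts": joint torques, N m; "tool_pos": TCP position; "eef_rot": TCP orientation; "wrist_force": force on the tool from outside, world axes, zero at the start; "torque": the same for the moment, N m; "grip_width": finger opening in mm.
Only numpy, scipy, OpenCV 4.12 (cv2) and the standard library are available. Lean on these libraries where they do the work, as an engineer would, in place of code of your own. Each camera call takes 0.05 s, during which the arm holds its last target.

TASK

Free the red clamp knob on the filling lane, then bring the straightedge from its mat and lay its working edge flush against the fixed half of the fence, across the join, pushing the sliding half back with it until both halves are in line; with the straightedge still lying flush there, turn the knob to clamp the sliding half. Then put the straightedge back squarely on its mat and stand every white green-labelled bottle from the right-hand side of the table upright in the lane, in one row touching the fence. Leave the other things standing where they are.

Things in the scene. Friction and masses are not known exactly. Their poses are not given: they have to be found in the camera images.
- lane: Filling lane, fixed. Origin on the table under the middle (join) of the fence; +x points into the fence, away from the robot; y runs along it. Silver fence, 30 mm tall, 26 thick: FIXED half y +5..+150 mm, front face at x = 0; SLIDING half y -5..-150. White green-rimmed strip in front (x -78..0) is level with the table. Behind the fixed half a grey foot, 12 mm tall, to x = 115.
- slide_fence (a joint): Sliding half of the fence, m: 0 = front face in line with the fixed half; positive = proud, nearer the robot (lane -x); range -0.015 to 0.05. Starts proud, clamped. Clamped it holds against ordinary pushes (it yields only slowly, a mm or two a second, at 25 N); freed it slides with about 4 N of drag and stays where left.
- slide_face (a point): Point on the middle of the front face of the sliding half of the fence (145 mm long in y), 15 mm above the table; axes as the lane's.
- clamp_knob (a joint): Angle of the clamp knob, rad, growing clockwise seen from above, range 0 to 1.5: below 0.35 the sliding fence is free, above 1.0 it is firmly clamped. Starts clamped (1.15 to 1.4). It turns against about 0.13 to 0.2 N m and stays where it is left.
- knob_grip (a point): Centre of the knob's red bar, which stands on the blue carriage behind the sliding fence and rides with it; 57 mm above the table. Bar 64 mm long (this point's x), 14 mm wide (y), 30 mm tall, top 72 mm above the table. The knob's axis is vertical through this point. At joint 0 the bar points along the lane's x.
- straightedge_grip (a point): Middle of the blue grip rib of the straightedge: a steel plate 60 (x) by 200 (y) by 8 mm, 0.35 kg, with a rib 14 mm wide (x), 150 long (y), its top 42 mm above the underside. This point is 25 mm above the underside, half-way along, 18 mm behind the plate's middle. The straight working edge, graduated in black, is the +x edge, 48 mm from this point.
- straightedge_mid (a point): Middle of the straightedge's plate, 4 mm above its underside; same axes as straightedge_grip.
- edge_left (a point): Point on the working edge of the straightedge, 95 mm along its +y from its middle, 4 mm above its underside.
- edge_right (a point): Point on the working edge of the straightedge, 95 mm along its -y from its middle, 4 mm above its underside.
- mat: Black rubber mat with a yellow outline, 120 mm (x) by 260 mm (y), 2 mm thick, fixed: the straightedge's place. Origin at the centre of its underside. The straightedge starts on it, its long side along the mat's y.
- bottle1_mid (a point): Centre (60 mm above its foot) of a white granule bottle with green label, standing upside down on its heavy cream dosing collar: collar 66 mm across and 30 mm tall, body above it 52 mm across, 120 mm tall in all, 0.17 to 0.35 kg, weight low down. z up when upright. From two to four bottles are present (None if absent).
- bottle2_mid (a point): Centre (60 mm above its foot) of a white granule bottle with green label, standing upside down on its heavy cream dosing collar: collar 66 mm across and 30 mm tall, body above it 52 mm across, 120 mm tall in all, 0.17 to 0.35 kg, weight low down. z up when upright. From two to four bottles are present (None if absent).
- bottle3_mid (a point): Centre (60 mm above its foot) of a white granule bottle with green label, standing upside down on its heavy cream dosing collar: collar 66 mm across and 30 mm tall, body above it 52 mm across, 120 mm tall in all, 0.17 to 0.35 kg, weight low down. z up when upright. From two to four bottles are present (None if absent).
- bottle4_mid (a point): Centre (60 mm above its foot) of a white granule bottle with green label, standing upside down on its heavy cream dosing collar: collar 66 mm across and 30 mm tall, body above it 52 mm across, 120 mm tall in all, 0.17 to 0.35 kg, weight low down. z up when upright. From two to four bottles are present (None if absent).
- jar: Bystander: amber glass jar with black lid, 60 mm across, 85 mm tall; origin at the centre of its underside. Leave it where it is.
- can: Bystander: plain metal can, 60 mm across, 80 mm tall; origin at the centre of its underside. Leave it where it is.
There are look-alikes about, which are no part of the job. What is shaped like the part that bears bottle2_mid but purple is not meant.

How it is judged:
By the outcome, as a careful person would: the job done as asked, in the order asked, and still so for the second after the job is handed in, with the robot touching nothing.
Of bottle1, bottle2, bottle3, bottle4 only 2 to 4 are there at a start; the rules pass over those that are not, and their reading is None.
At some moment in a run one of bottle1, bottle2, bottle3, bottle4, straightedge may be knocked a few centimetres aside while the robot is not near it.
It also fails if it takes over 210 s, if anything falls off the work surface, if the arm or the gripper's body presses on something with over 40 N, if the wrist force passes 120 N, or if a joint passes its speed limit or range.

## Working session

There is one attempt and no reset: what is moved stays moved. The work goes in short steps, Python scripts to look and compute and a tool call to move; the robot and the scene stay as the last step left them, time stands still between calls to the robot, and variables do not carry over. Pictures are saved under pics/ and viewed, and the job is handed in when it is done.

Besides the shell and the picture viewer there is one more tool, called after "Emit:" as name(argument=value, ...) on one line, values as JSON. send_rows: Moves the arm, as the interface text tells. Its arguments: {"type":"object","properties":{"series":{"type":"string"},"force":{"type":"number"}},"required":["series"]}

```bash
mkdir -p pics; ls; cat > h.py <<'E'
import numpy as np, cv2
from scipy.spatial.transform import Rotation as R
from cell import telemetry, get_image, camera_params, manip
def rot(s): 
    q=s["eef_rot"]; return R.from_quat([q[1],q[2],q[3],q[0]]).as_matrix()
def cam(name,s=None):
    p=camera_params(name); K=np.array([[p["fx"],0,p["cx"]],[0,p["fy"],p["cy"]],[0,0,1.]])
    if name=="wrist":
        T=np.eye(4);T[:3,:3]=rot(s);T[:3,3]=s["tool_pos"]
        M=np.linalg.inv(T@np.array(p["hand_eye"]))
    else:
        M=np.eye(4);M[:3,:3]=cv2.Rodrigues(np.array(p["rvec"],float))[0];M[:3,3]=p["tvec"]
    return K,M
def snap(name,fn):
    s=telemetry.get_state(); im,d=get_image(name); K,M=cam(name,s)
    np.savez("pics/"+fn+".npz",im=im,d=d,K=K,M=M); cv2.imwrite("pics/"+fn+".png",im); return im,d,K,M
def load(fn):
    z=np.load("pics/"+fn+".npz"); return z["im"],z["d"],z["K"],z["M"]
def onz(fn,u,v,z):
    im,d,K,M=load(fn); Mi=np.linalg.inv(M); r=Mi[:3,:3]@np.linalg.inv(K)@[u,v,1]; o=Mi[:3,3]
    return o+r*(z-o[2])/r[2]
def dep(fn,u,v):
    im,d,K,M=load(fn); Mi=np.linalg.inv(M); return Mi[:3,:3]@(np.linalg.inv(K)@[u,v,1]*d[int(v),int(u)])+Mi[:3,3]
def cloud(fn):
    im,d,K,M=load(fn); Mi=np.linalg.inv(M); v,u=np.mgrid[0:420,0:560]
    P=np.stack([(u-K[0,2])/K[0,0]*d,(v-K[1,2])/K[1,1]*d,d],-1)@Mi[:3,:3].T+Mi[:3,3]; P[d==0]=np.nan
    return im,P
def crop(fn,x0,y0,x1,y1,out,k=None):
    im=load(fn)[0][y0:y1,x0:x1]; k=k or min(800/(x1-x0),600/(y1-y0)); cv2.imwrite("pics/"+out+".png",cv2.resize(im,None,fx=k,fy=k,interpolation=cv2.INTER_CUBIC))
def st():
    s=telemetry.get_state(); print({k:np.round(s[k],3).tolist() for k in s}); return s
E
python3 - <<'E'
from h import *
s=st(); snap("top","t0"); snap("side","s0")
for c in("top","side","wrist"): print(camera_params(c))
print(rot(s))
E
```

```text
pics
{'time_s': 0.0, 'joint_positions': [1.159, 0.287, 1.578, -0.0, 1.279, -0.15], 'dq': [0.0, -0.002, 0.001, -0.0, 0.0, -0.001], 'joint_efforts': [-0.0, -40.598, -29.263, -0.0, 0.006, -0.0], 'tool_pos': [174.491, 651.543, 302.524], 'eef_rot': [-0.0, 0.131, 0.991, -0.001], 'wrist_force': [0.016, 0.125, 0.436], 'torque': [0.028, -0.003, -0.001], 'grip_width': 85.294}
{'fx': 494.444048980304, 'fy': 494.444048980304, 'cx': 277.3409624346519, 'cy': 210.3928038770237, 'rvec': array([ 2.16339792, -2.19388701,  0.07224598]), 'tvec': array([ -56.50204148,  509.54918824, 1483.59388904])}
{'fx': 425.73483611595594, 'fy': 425.73483611595594, 'cx': 277.64068510854986, 'cy': 212.73853759562795, 'rvec': array([ 2.13859414, -0.12570106,  0.04012515]), 'tvec': array([-488.89950402,   60.45009001, 1502.56681554])}
{'fx': 337.12363731910926, 'fy': 337.12363731910926, 'cx': 281.98681023757734, 'cy': 204.4165507111752, 'hand_eye': array([[-4.78505724e-04, -9.46107841e-01, -3.23851392e-01,
         8.28027587e+01],
       [ 9.99999799e-01, -3.18049848e-04, -5.48387864e-04,
         2.81020600e-01],
       [ 4.15833172e-04, -3.23851589e-01,  9.46107803e-01,
        -7.01305610e+01],
       [ 0.00000000e+00,  0.00000000e+00,  0.00000000e+00,
         1.00000000e+00]])}
[[-9.65923798e-01  2.58824965e-01 -9.24145832e-04]
 [ 2.58826411e-01  9.65921361e-01 -2.19397902e-03]
 [ 3.24795657e-04 -2.35840990e-03 -9.99997166e-01]]
```

View pics/t0.png

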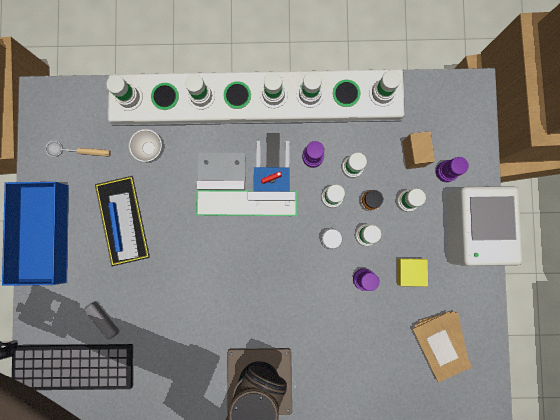

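View pics/s0.png

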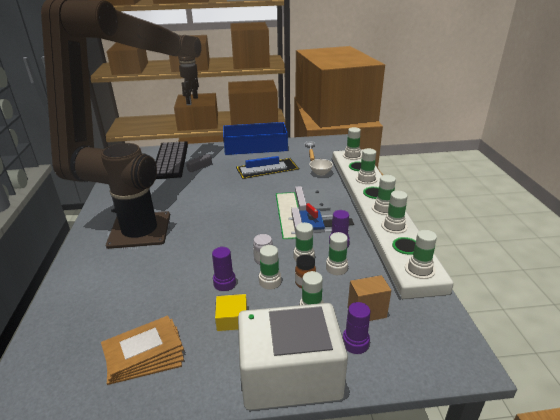

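```bash
python3 - <<'E'
from h import *
crop("t0",185,120,305,225,"c1"); crop("t0",290,130,450,300,"c2"); crop("t0",80,165,170,275,"c3")
E
```

```text
(no output)
```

View pics/c1.png

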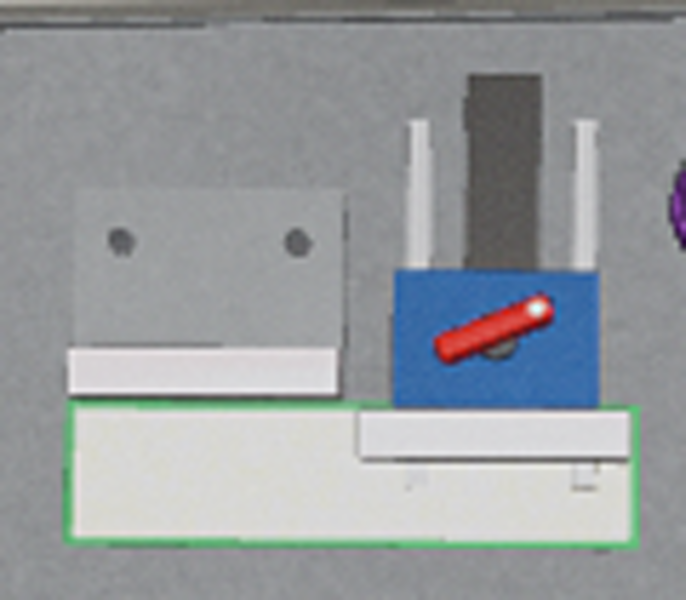

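View pics/c2.png

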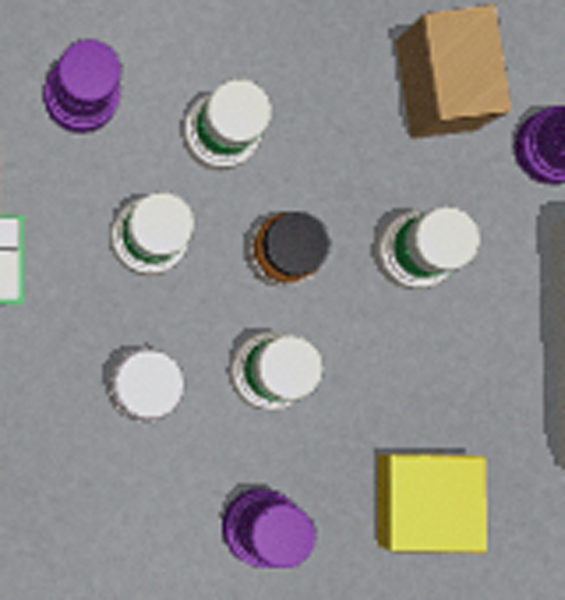

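View pics/c3.png

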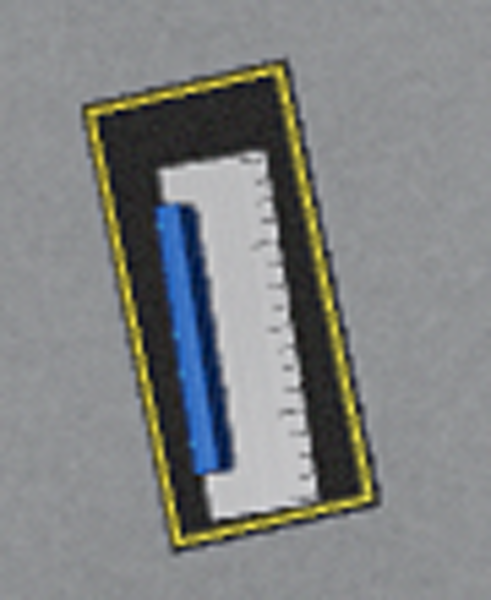

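```bash
python3 - <<'E'
from h import *
def P(n,u,v,z,o,k): print(n,np.round(onz("t0",u/k+o[0],v/k+o[1],z),1))
o=(185,120);k=600/105
for n,u,v,z in[("fixL front",67,397,30),("fixR front",339,396,30),("fixL back",67,346,30),("fixR back",337,346,30),("sliL",358,460,30),("sliR",631,459,30),("slib",360,410,30),("stripBL",64,547,0),("stripBR",638,547,0),("knob a",445,349,72),("knob b",544,306,72)]:P(n,u,v,z,o,k)
o=(290,130);k=600/170
for n,u,v in[("b1",241,111),("b2",162,225),("b3",446,239),("b4",290,368)]: P(n,u,v,120,o,k)
P("jar",295,243,85,o,k);P("can",149,384,80,o,k);P("purp",88,70,120,o,k);P("purp2",284,534,120,o,k)
o=(80,165);k=600/110
for n,u,v,z in[("matTL",84,106,2),("matTR",286,62,2),("matBR",377,503,2),("matBL",174,548,2),("ribT",175,203,44),("ribB",212,471,44),("edT",266,152,10),("edB",316,500,10),("plTL",159,168,10),("plBL",212,521,10)]:P(n,u,v,z,o,k)
im,Pp=cloud("t0")
for nm,x0,y0,x1,y1,zl,zh in[("rib",95,195,130,260,38,60),("knob",255,168,290,190,66,80),("b1",340,150,370,180,110,130),("b2",320,180,350,208,110,130),("b3",395,185,430,215,110,130),("b4",355,220,385,248,110,130),("fix",195,178,246,192,25,36),("sli",246,188,298,203,25,36)]:
    q=Pp[y0:y1,x0:x1].reshape(-1,3); q=q[(q[:,2]>zl)&(q[:,2]<zh)]
    print(nm,len(q),np.round(np.median(q,0),1),np.round((q.min(0)+q.max(0))/2,1),np.round(q.max(0)-q.min(0),1))
E
```

```text
fixL front [574.9 179.7  30. ]
fixR front [573.3  35.4  30. ]
fixL back [602.2 179.7  30. ]
fixR back [600.1  36.2  30. ]
sliL [539.1  25.6  30. ]
sliR [ 537.6 -118.7   30. ]
slib [565.7  24.3  30. ]
stripBL [497.3 186.6   0. ]
stripBR [ 492.9 -122.6    0. ]
knob a [591.9 -22.7  72. ]
knob b [613.5 -74.   72. ]
b1 [ 637.7 -297.1  120. ]
b2 [ 546.  -231.3  120. ]
b3 [ 531.4 -458.6  120. ]
b4 [ 429.8 -330.8  120. ]
jar [ 533.3 -344.2   85. ]
can [ 419.2 -222.1   80. ]
purp [ 673.1 -174.3  120. ]
purp2 [ 298.4 -322.4  120. ]
matTL [598.7 498.7   2. ]
matTR [622.1 383.9   2. ]
matBR [372.  330.7   2. ]
matBL [348.4 444.6   2. ]
ribT [538.5 431.8  44. ]
ribB [391.3 409.8  44. ]
edT [570.  392.4  10. ]
edB [374.2 362.6  10. ]
plTL [561.8 452.8  10. ]
plBL [363.4 420.7  10. ]
rib 243 [464.1 424.5  44.9] [465.9 425.2  45. ] [147.4  34.8  13.5]
knob 98 [603.7 -46.8  72.8] [603.4 -46.8  72.9] [30.1 59.2 12.8]
b1 261 [ 638.4 -293.5  120.9] [ 638.7 -294.2  119.3] [49.9 50.8 18.6]
b2 260 [ 547.9 -230.1  120.8] [ 547.  -230.4  120.5] [49.1 49.  15.7]
b3 270 [ 532.9 -457.   121.4] [ 532.1 -458.5  119.5] [49.4 50.9 18.4]
b4 264 [ 430.7 -329.3  120.7] [ 432.  -329.3  119.8] [48.2 49.2 19.5]
fix 368 [588.  105.8  30.8] [587.6 107.7  30.5] [ 26.7 143.8  10.9]
sli 469 [557.  -48.3  30.4] [558.2 -46.7  30.5] [ 38.5 142.7  10.8]
```

```bash
cat >> h.py <<'E'
def phi(s):
    r=rot(s); return np.degrees(np.arctan2(r[1,1],r[0,1]))
def plan(pos,ph=None,clo=0,step=45,dph=None,maxdeg=8):
    """world target tcp pos mm, tool-y heading ph deg (or dph relative, unwrapped). prints rows; also levels the tool"""
    s=telemetry.get_state(); p=np.array(s["tool_pos"]); r=rot(s); f=phi(s)
    d=(np.array(pos)-p); a=dph if dph is not None else ((ph-f+180)%360-180 if ph is not None else 0)
    n=max(1,int(np.ceil(max(np.linalg.norm(d)/step,abs(a)/maxdeg))))
    f2=np.radians(f+a); Rt=np.array([[np.sin(f2),np.cos(f2),0],[-np.cos(f2),np.sin(f2),0],[0,0,-1.]])
    # tilt correction put in first row
    f1=np.radians(f); R0=np.array([[np.sin(f1),np.cos(f1),0],[-np.cos(f1),np.sin(f1),0],[0,0,-1.]])
    tl=np.degrees(R.from_matrix(r.T@R0).as_rotvec())
    rows=[]
    for i in range(n):
        fi=np.radians(f+a*i/n); Ri=np.array([[np.sin(fi),np.cos(fi),0],[-np.cos(fi),np.sin(fi),0],[0,0,-1.]])
        t=Ri.T@(d/n)/1000; w=[0,0,-a/n]
        if i==0: w=[tl[0],tl[1],-a/n]
        rows.append(" ".join(f"{x:g}" for x in [clo]+[round(x,4) for x in t]+[round(x,1)+0 for x in w]))
    q=np.degrees(s["joint_positions"])
    print(f"t={s['time_s']:.1f} p={np.round(p,1)} phi={f:.1f} q1={q[0]:.0f} q6={q[5]:.0f} F={np.round(s['wrist_force'],1)} w={s['grip_width']:.1f} d={np.round(d,1)} a={a:.1f}")
    for k in range(0,n,12): print("; ".join(rows[k:k+12]))
E
python3 - <<'E'
from h import *
im,P=cloud("t0")
q=P[167:192,254:290]; print(np.round(q[2::4,2::5,2]))
plan([603,-47,180],23)
E
```

```text
[[33. 34. 28. 16. 27. 30. 26.]
 [29. 29. 26. 30. 73. 73. 25.]
 [37. 27. 70. 70. 70. 21. 31.]
 [28. 52. 67. 45. 28. 25. 30.]
 [24. 32. 27. 31. 26. 25. 26.]
 [29. 26. 29. 29. 31. 23. 30.]]Traceback (most recent call last):
  File "<stdin>", line 4, in <module>
  File "h.py", line 42, in plan
    tl=np.degrees(R.from_matrix(r.T@R0).as_rotvec())
                  ~~~~~~~~~~~~~^^^^^^^^
  File "scipy/spatial/transform/_rotation.pyx", line 1143, in scipy.spatial.transform._rotation.Rotation.from_matrix
ValueError: Non-positive determinant (left-handed or null coordinate frame) in rotation matrix 0: [[-9.99999960e-01  5.98386958e-07 -2.84036460e-04]
 [-1.79870577e-17  9.99997781e-01  2.10672119e-03]
 [-2.84037091e-04 -2.10672111e-03  9.99997741e-01]].
```

```bash
sed -i 's/\[\[np.sin(\(f[12i]\)),np.cos(f[12i]),0\],\[-np.cos(f[12i])/[[-np.sin(\1),np.cos(\1),0],[np.cos(\1)/' h.py; python3 - <<'E'
from h import *
plan([603,-47,180],23)
E
```

```text
t=0.1 p=[174.5 651.6 302.7] phi=75.0 q1=66 q6=-9 F=[0.6 1.  0.1] w=85.5 d=[ 428.5 -698.6 -122.7] a=-52.0
0 -0.0313 -0.0297 0.0065 -0.1 0 2.7; 0 -0.0327 -0.0282 0.0065 0 0 2.7; 0 -0.034 -0.0266 0.0065 0 0 2.7; 0 -0.0352 -0.0249 0.0065 0 0 2.7; 0 -0.0364 -0.0232 0.0065 0 0 2.7; 0 -0.0374 -0.0214 0.0065 0 0 2.7; 0 -0.0384 -0.0196 0.0065 0 0 2.7; 0 -0.0393 -0.0178 0.0065 0 0 2.7; 0 -0.0401 -0.0159 0.0065 0 0 2.7; 0 -0.0408 -0.0139 0.0065 0 0 2.7; 0 -0.0414 -0.012 0.0065 0 0 2.7; 0 -0.042 -0.01 0.0065 0 0 2.7
0 -0.0424 -0.008 0.0065 0 0 2.7; 0 -0.0427 -0.0059 0.0065 0 0 2.7; 0 -0.043 -0.0039 0.0065 0 0 2.7; 0 -0.0431 -0.0018 0.0065 0 0 2.7; 0 -0.0431 0.0002 0.0065 0 0 2.7; 0 -0.0431 0.0023 0.0065 0 0 2.7; 0 -0.0429 0.0043 0.0065 0 0 2.7
```

Emit:
send_rows(series="0 -0.031 -0.030 0.004 0 0 2.7; 0 -0.033 -0.028 0.004 0 0 2.7; 0 -0.034 -0.027 0.004 0 0 2.7; 0 -0.035 -0.025 0.004 0 0 2.7; 0 -0.036 -0.023 0.004 0 0 2.7; 0 -0.037 -0.021 0.005 0 0 2.7; 0 -0.038 -0.020 0.005 0 0 2.7; 0 -0.039 -0.018 0.005 0 0 2.7; 0 -0.040 -0.016 0.006 0 0 2.7; 0 -0.041 -0.014 0.006 0 0 2.7; 0 -0.041 -0.012 0.006 0 0 2.7; 0 -0.042 -0.010 0.006 0 0 2.7", force=60)

```text
time_s: 1.3
tool_pos: [444.7, 195.3, 236.8]
eef_rot: [-0.001, 0.408, 0.913, -0.003]
wrist_force: [0.4, 0.5, -0.1]
grip_width: 85.4
```

```bash
python3 - <<'E'
from h import *
plan([603,-47,180],23)
E
```

```text
t=1.3 p=[444.7 195.3 236.8] phi=41.9 q1=12 q6=-30 F=[ 0.4  0.5 -0.1] w=85.4 d=[ 158.3 -242.3  -56.8] a=-18.9
0 -0.0409 -0.0063 0.0081 -0.4 0 2.7; 0 -0.0411 -0.0043 0.0081 0 0 2.7; 0 -0.0413 -0.0024 0.0081 0 0 2.7; 0 -0.0413 -0.0005 0.0081 0 0 2.7; 0 -0.0413 0.0015 0.0081 0 0 2.7; 0 -0.0412 0.0034 0.0081 0 0 2.7; 0 -0.041 0.0054 0.0081 0 0 2.7
```

Emit:
send_rows(series="0 -0.041 -0.006 0.006 -0.4 0 2.7; 0 -0.041 -0.004 0.006 0 0 2.7; 0 -0.041 -0.002 0.006 0 0 2.7; 0 -0.041 -0.001 0.007 0 0 2.7; 0 -0.041 0.002 0.007 0 0 2.7; 0 -0.041 0.003 0.007 0 0 2.7; 0 -0.035 0.005 0.007 0 0 2.7; 0 0 0 0 0 0 0")

```text
time_s: 2.1
tool_pos: [602.2, -57.3, 185.1]
eef_rot: [-0.001, 0.561, 0.828, -0.001]
wrist_force: [-0.1, 0.3, 0.3]
grip_width: 85.3
```

```bash
python3 - <<'E'
from h import *
snap("wrist","w1")
plan([603,-47,180],23)
E
```

```text
t=2.1 p=[601.3 -55.7 185.1] phi=21.8 q1=-15 q6=-37 F=[-0.4 -0.  -0.1] w=85.5 d=[ 1.7  8.7 -5.1] a=1.2
0 0.0075 0.0048 0.0051 -0.2 -0.2 -1.2
```

View pics/w1.png

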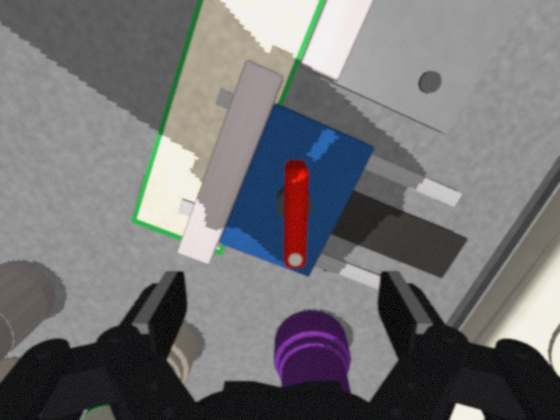

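```bash
python3 - <<'E'
from h import *
a=onz("w1",296.5,168,72);b=onz("w1",295,260,72);print(a,b,(a+b)/2,np.degrees(np.arctan2(b[1]-a[1],b[0]-a[0])))
for u,v,z in[(337,78,30),(303,65,30),(282,76,30),(191,257,30),(247,62,30)]: print(onz("w1",u,v,z))
plan([604,-47.5,119],23,step=35)
E
```

```text
[594.48270191 -15.15009122  72.        ] [615.48627817 -68.21532935  72.        ] [604.98449004 -41.68271028  72.        ] -68.40600933254647
[601.1164244   39.10947124  30.        ]
[578.42667925  38.18583034  30.        ]
[568.70992063  27.46834675  30.        ]
[ 552.33605287 -115.06712949   30.        ]
[545.64391904  26.98491042  30.        ]
t=2.1 p=[601.3 -55.7 185.1] phi=21.8 q1=-15 q6=-37 F=[-0.4 -0.  -0.1] w=85.5 d=[  2.7   8.2 -66.1] a=1.2
0 0.0033 0.0028 0.0331 -0.2 -0.2 -0.6; 0 0.0033 0.0028 0.0331 0 0 -0.6
```

Emit:
send_rows(series="0 0.005 0.003 0.025 -0.2 -0.2 -0.6; 0 0.004 0.003 0.019 0 0 0; 0 0 0 0.018 0 0 0; 0.3 0 0 0 0 0 0")

```text
time_s: 2.55
tool_pos: [601.4, -41.1, 121.8]
eef_rot: [-0.001, 0.554, 0.832, 0.0]
wrist_force: [-0.5, 0.5, -1.1]
grip_width: 73.4
```

```bash
python3 - <<'E'
from h import *
snap("wrist","w2")
plan([604,-46,119],22)
E
```

```text
t=2.6 p=[602.3 -41.3 123.4] phi=22.7 q1=-14 q6=-36 F=[-0.3  0.2 -0. ] w=66.4 d=[ 1.7 -4.7 -4.4] a=-0.7
0 -0.005 -0.0003 0.0044 0.1 0 0.7
```

View pics/w2.png

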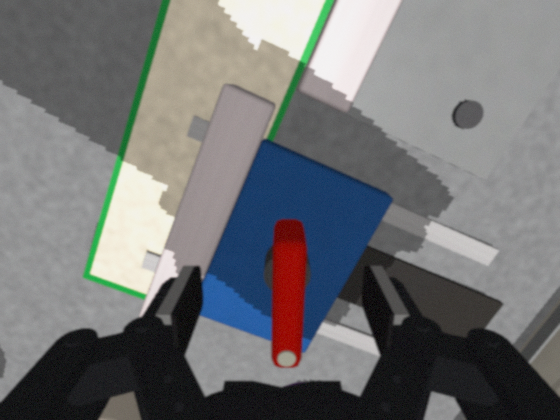

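```bash
python3 - <<'E'
from h import *
a=onz("w2",289,222,72);b=onz("w2",287,360,72);print(a,b,(a+b)/2,np.degrees(np.arctan2(b[1]-a[1],b[0]-a[0])))
E
```

```text
[590.97723541  -7.41121145  72.        ] [616.10247933 -68.80276632  72.        ] [603.53985737 -38.10698888  72.        ] -67.74256871100232
```

Emit:
send_rows(series="0.3 -0.003 0 0.004 0.1 0 0; 1 0 0 0 0 0 0; 1 0 0 0 0 0 0; 1 0 0 0 0 0 0; 1 0 0 0 0 0 0; 1 0 0 0 0 0 0")

```text
time_s: 3.2
tool_pos: [604.7, -43.4, 123.8]
eef_rot: [0.003, 0.554, 0.833, 0.001]
wrist_force: [-0.0, 0.5, -1.7]
grip_width: 12.8
```

```bash
python3 - <<'E'
from h import *
plan([604,-43.5,117],22,clo=1)
E
```

```text
t=3.2 p=[604.7 -43.4 123.8] phi=22.8 q1=-14 q6=-36 F=[-0.   0.5 -1.7] w=12.8 d=[-0.7 -0.1 -6.8] a=-0.8
1 0.0002 -0.0007 0.0068 0.3 0.2 0.8
```

Emit:
send_rows(series="0.6 0 0 0 0 0 0; 0.6 0 0 0.006 0 0 0; 0.6 0 0 0.005 0 0 0; 1 0 0 0 0 0 0; 1 0 0 0 0 0 0; 1 0 0 0 0 0 0; 1 0 0 0 0 0 0")

```text
time_s: 3.9
tool_pos: [604.9, -43.8, 112.9]
eef_rot: [0.002, 0.553, 0.833, 0.0]
wrist_force: [-2.0, -0.8, 1.3]
grip_width: 18.1
```

Now turn counter-clockwise (negative tool z) about 63°.

Emit:
send_rows(series="1 0 0 0 0 0 0; 1 0 0 0 0 0 -6; 1 0 0 0 0 0 -6; 1 0 0 0 0 0 -6; 1 0 0 0 0 0 -6; 1 0 0 0 0 0 -6")

```text
time_s: 4.5
tool_pos: [604.5, -44.2, 112.8]
eef_rot: [0.002, 0.311, 0.95, -0.0]
wrist_force: [-0.7, -0.4, 1.6]
grip_width: 18.2
```

```bash
python3 - <<'E'
from h import *
plan([604,-43.5,114],85,clo=1)
print(telemetry.get_state()["torque"])
E
```

```text
t=4.5 p=[604.5 -44.2 112.8] phi=53.8 q1=-14 q6=-67 F=[-0.7 -0.4  1.6] w=18.2 d=[-0.5  0.7  1.2] a=31.2
1 0.0002 0.0001 -0.0003 0 0.2 -7.8; 1 0.0002 0.0001 -0.0003 0 0 -7.8; 1 0.0002 0.0001 -0.0003 0 0 -7.8; 1 0.0002 0.0001 -0.0003 0 0 -7.8
[-0.0728601   0.26864561 -0.10849807]
```

Emit:
send_rows(series="1 0 0 0 0 0 -8; 1 0 0 0 0 0 -8; 1 0 0 0 0 0 -8; 1 0 0 0 0 0 -6; 1 0 0 0 0 0 0")

```text
time_s: 5.0
tool_pos: [604.3, -44.8, 112.8]
eef_rot: [0.002, 0.045, 0.999, -0.001]
wrist_force: [-1.4, -0.4, 1.4]
grip_width: 18.2
```

```bash
python3 - <<'E'
from h import *
snap("wrist","w3")
plan([604,-43.5,114],85,clo=1)
E
```

```text
t=5.0 p=[604.3 -44.8 112.8] phi=84.7 q1=-14 q6=-99 F=[-1.5  0.   1.1] w=17.9 d=[-0.3  1.3  1.2] a=0.3
1 0.0004 0.0013 -0.0012 -0.1 0.2 -0.3
```

View pics/w3.png

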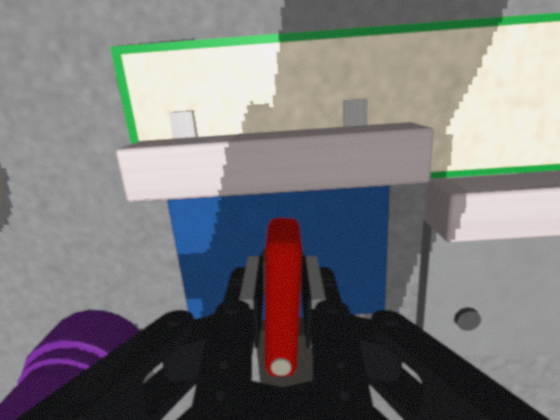

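Emit:
send_rows(series="0.5 0 0 0 0 0 0; 0.5 0 0 0 0 0 0; 0.3 0 0 -0.02 0 0 0; 0.3 0 0 -0.035 0 0 0; 0.3 0 0 -0.045 0 0 0; 0.3 0 0 -0.02 0 0 0")

```text
time_s: 5.65
tool_pos: [602.1, -43.7, 230.5]
eef_rot: [-0.002, 0.05, 0.999, 0.0]
wrist_force: [0.6, -0.0, 1.1]
grip_width: 59.3
```

```bash
python3 - <<'E'
from h import *
snap("top","t1")
crop("t1",185,120,305,225,"c4")
plan([465,424.5,170],dph=-166,clo=0.2)
E
```

```text
t=5.7 p=[603.1 -43.8 232.9] phi=84.3 q1=-14 q6=-98 F=[1.4 0.  2.7] w=59.6 d=[-138.1  468.3  -62.9] a=-166.0
0.2 0.0087 0.0215 0.003 0 0 7.9; 0.2 0.0116 0.0201 0.003 0 0 7.9; 0.2 0.0143 0.0183 0.003 0 0 7.9; 0.2 0.0167 0.0162 0.003 0 0 7.9; 0.2 0.0187 0.0138 0.003 0 0 7.9; 0.2 0.0205 0.011 0.003 0 0 7.9; 0.2 0.0218 0.0081 0.003 0 0 7.9; 0.2 0.0227 0.0051 0.003 0 0 7.9; 0.2 0.0232 0.0019 0.003 0 0 7.9; 0.2 0.0232 -0.0013 0.003 0 0 7.9; 0.2 0.0228 -0.0045 0.003 0 0 7.9; 0.2 0.022 -0.0076 0.003 0 0 7.9
0.2 0.0207 -0.0105 0.003 0 0 7.9; 0.2 0.0191 -0.0133 0.003 0 0 7.9; 0.2 0.0171 -0.0158 0.003 0 0 7.9; 0.2 0.0147 -0.018 0.003 0 0 7.9; 0.2 0.0121 -0.0198 0.003 0 0 7.9; 0.2 0.0093 -0.0213 0.003 0 0 7.9; 0.2 0.0063 -0.0224 0.003 0 0 7.9; 0.2 0.0031 -0.023 0.003 0 0 7.9; 0.2 -0.0001 -0.0233 0.003 0 0 7.9
```

View pics/t1.png

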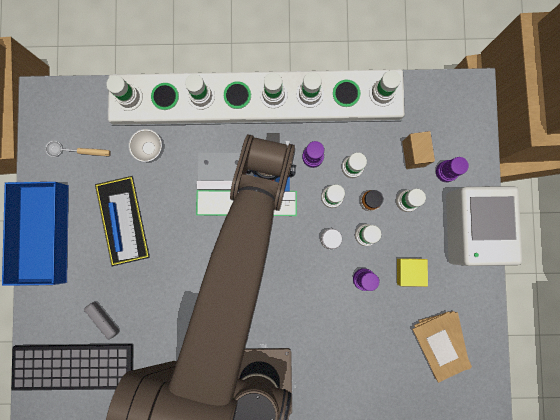

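Emit:
send_rows(series="0.2 0.009 0.021 0.001 0 0 7.9; 0.2 0.012 0.020 0.001 0 0 7.9; 0.2 0.014 0.018 0.001 0 0 7.9; 0.2 0.017 0.016 0.001 0 0 7.9; 0.2 0.019 0.014 0.001 0 0 7.9; 0.2 0.020 0.011 0.001 0 0 7.9; 0.2 0.022 0.008 0.001 0 0 7.9; 0.2 0.023 0.005 0.001 0 0 7.9; 0.2 0.023 0.002 0.001 0 0 7.9; 0.2 0.023 -0.001 0.001 0 0 7.9; 0.2 0.023 -0.004 0.001 0 0 7.9; 0.2 0.022 -0.008 0.001 0 0 7.9")

```text
time_s: 6.9
tool_pos: [530.0, 233.3, 211.4]
eef_rot: [0.001, 0.795, 0.607, -0.0]
wrist_force: [0.5, 0.6, 1.2]
grip_width: 68.3
```

```bash
python3 - <<'E'
from h import *
plan([465,424.5,190],-81.4,clo=0.2)
E
```

```text
t=6.9 p=[530.  233.3 211.4] phi=-15.3 q1=14 q6=29 F=[0.5 0.6 1.2] w=68.3 d=[-65.  191.2 -21.4] a=-66.1
0.2 0.0186 -0.0126 0.0024 0 0 7.3; 0.2 0.0168 -0.0148 0.0024 0 0 7.3; 0.2 0.0148 -0.0169 0.0024 0 0 7.3; 0.2 0.0125 -0.0186 0.0024 0 0 7.3; 0.2 0.01 -0.0201 0.0024 0 0 7.3; 0.2 0.0074 -0.0212 0.0024 0 0 7.3; 0.2 0.0046 -0.022 0.0024 0 0 7.3; 0.2 0.0018 -0.0224 0.0024 0 0 7.3; 0.2 -0.0011 -0.0224 0.0024 0 0 7.3
```

Emit:
send_rows(series="0.2 0.019 -0.013 0.001 0 0 7.3; 0.2 0.017 -0.015 0.001 0 0 7.3; 0.2 0.015 -0.017 0.001 0 0 7.3; 0.2 0.012 -0.019 0.001 0 0 7.3; 0.2 0.010 -0.020 0.001 0 0 7.3; 0.2 0.007 -0.021 0.001 0 0 7.3; 0.2 0.005 -0.022 0.001 0 0 7.3; 0.2 0.002 -0.021 0.001 0 0 7.3; 0.2 -0.001 -0.019 0.001 0 0 7; 0.2 0 0 0 0 0 0; 0.2 0 0 0 0 0 0")

```text
time_s: 8.0
tool_pos: [462.0, 431.4, 187.9]
eef_rot: [0.002, 0.998, 0.055, -0.005]
wrist_force: [-0.3, 0.2, 0.0]
grip_width: 68.2
```

```bash
python3 - <<'E'
from h import *
snap("wrist","w4")
plan([465,424.5,100],-81.4,clo=0.2)
E
```

```text
t=8.1 p=[462.  431.1 187.8] phi=-83.7 q1=34 q6=117 F=[-0.1 -0.  -0.5] w=68.3 d=[  3.   -6.6 -87.8] a=2.3
0.2 0.0011 0.0035 0.0439 0.2 0.6 -1.2; 0.2 0.0011 0.0035 0.0439 0 0 -1.2
```

View pics/w4.png

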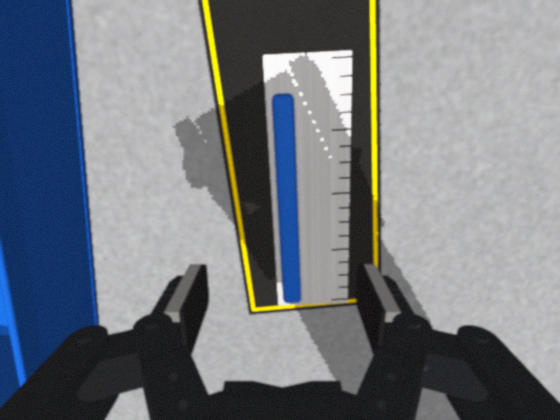

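```bash
python3 - <<'E'
from h import *
a=onz("w4",283,95,44);b=onz("w4",291,301,44);print(a,b,(a+b)/2,np.degrees(np.arctan2(a[1]-b[1],a[0]-b[0])),np.linalg.norm(a-b))
c=onz("w4",352,51,10);e=onz("w4",348.5,299,10);print(c,e,(c+e)/2,np.degrees(np.arctan2(c[1]-e[1],c[0]-e[0])),np.linalg.norm(c-e))
for u,v in[(204,0),(252,310),(375,0),(378,290)]: print(onz("w4",u,v,2))
E
```

```text
[541.18107245 438.99186491  44.        ] [396.33301447 416.82811062  44.        ] [468.75704346 427.90998777  44.        ] 8.699569719668874 146.53392748095126
[573.27765048 395.80693619  10.        ] [379.72835674 363.79177648  10.        ] [476.50300361 379.79935634  10.        ] 9.392301541237677 196.17925363812378
[593.72822463 497.1094517    2.        ]
[353.40792569 445.96113394   2.        ]
[606.22659723 384.72158122   2.        ]
[386.37341537 337.00168821   2.        ]
```

Emit:
send_rows(series="0.3 0 0.002 0.035 0.2 0.6 -1.2; 0.4 0.001 0.003 0.035 0 0 -1.2; 0.4 0 0 0.018 0 0 0; 0.4 0 0 0 0 0 0")

```text
time_s: 8.45
tool_pos: [466.1, 423.5, 98.7]
eef_rot: [-0.001, 0.997, 0.077, 0.003]
wrist_force: [-0.8, -0.7, 0.6]
grip_width: 51.5
```

```bash
python3 - <<'E'
from h import *
snap("wrist","w5")
plan([467,427,89],-81.2,clo=0.4)
E
```

```text
t=8.5 p=[466.7 423.9 100.1] phi=-81.1 q1=33 q6=114 F=[ 0.3 -0.3 -0.4] w=51.0 d=[  0.3   3.1 -11.1] a=-0.1
0.4 0.0007 -0.003 0.0111 -0.1 -0.4 0.1
```

View pics/w5.png

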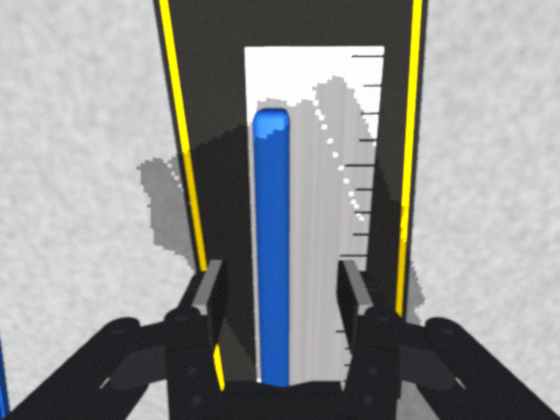

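Emit:
send_rows(series="0.5 0.001 -0.003 0.008 0 -0.4 0; 0.6 0 0 0.004 0 0 0; 1 0 0 0 0 0 0; 1 0 0 0 0 0 0; 1 0 0 0 0 0 0; 1 0 0 0 0 0 0; 1 0 0 0 0 0 0", force=80)

```text
time_s: 9.2
tool_pos: [469.9, 427.9, 91.7]
eef_rot: [-0.003, 0.997, 0.077, 0.003]
wrist_force: [0.6, -0.4, -2.1]
grip_width: 12.3
```

```bash
python3 - <<'E'
from h import *
plan([467,427,130],-81.2,clo=1)
E
```

```text
t=9.2 p=[469.9 427.9  91.7] phi=-81.1 q1=33 q6=114 F=[ 0.6 -0.4 -2.1] w=12.3 d=[-2.9 -0.9 38.3] a=-0.1
1 -0.003 0.0005 -0.0383 -0.3 -0.4 0.1
```

Emit:
send_rows(series="0.7 0 0 0 0 0 0; 0.7 0 0 0.005 0 0 0; 0.7 0 0 0.003 0 0 0; 1 0 0 0 0 0 0; 1 0 0 0 0 0 0; 1 0 0 0 0 0 0; 1 0 0 0 0 0 0; 1 0 0 0 0 0 0")

```text
time_s: 10.0
tool_pos: [470.8, 428.7, 84.9]
eef_rot: [-0.003, 0.997, 0.078, 0.004]
wrist_force: [-0.2, 0.5, -0.1]
grip_width: 13.0
```

Emit:
send_rows(series="1 0 0 -0.02 0 0 0; 1 0 0 -0.02 0 0 0; 1 0 0 -0.02 0 0 0; 1 0 0 0 0 0 0")

```text
time_s: 10.4
tool_pos: [467.5, 426.4, 141.1]
eef_rot: [-0.001, 0.997, 0.077, -0.0]
wrist_force: [1.0, 1.3, -2.2]
grip_width: 13.0
```

```bash
python3 - <<'E'
from h import *
snap("wrist","w6")
plan([470,30,140],-0.6,clo=1)
E
```

```text
t=10.4 p=[466.5 425.7 139.1] phi=-81.1 q1=33 q6=114 F=[-0.3 -0.1 -4.4] w=12.8 d=[   3.5 -395.7    0.9] a=80.5
1 -0.0052 0.0356 -0.0001 -0.1 0.2 -7.3; 1 -0.0097 0.0346 -0.0001 0 0 -7.3; 1 -0.0141 0.0331 -0.0001 0 0 -7.3; 1 -0.0182 0.0311 -0.0001 0 0 -7.3; 1 -0.022 0.0285 -0.0001 0 0 -7.3; 1 -0.0254 0.0255 -0.0001 0 0 -7.3; 1 -0.0285 0.022 -0.0001 0 0 -7.3; 1 -0.031 0.0182 -0.0001 0 0 -7.3; 1 -0.0331 0.0141 -0.0001 0 0 -7.3; 1 -0.0346 0.0098 -0.0001 0 0 -7.3; 1 -0.0356 0.0053 -0.0001 0 0 -7.3
```

View pics/w6.png

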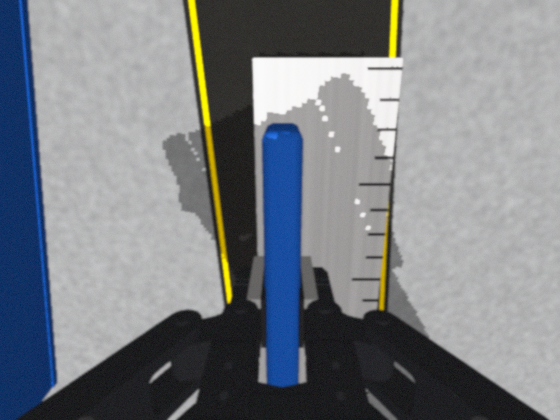

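Emit:
send_rows(series="1 -0.005 0.030 -0.001 0 0 -7.3; 1 -0.010 0.034 -0.001 0 0 -7.3; 1 -0.014 0.033 -0.001 0 0 -7.3; 1 -0.018 0.031 -0.001 0 0 -7.3; 1 -0.022 0.028 -0.001 0 0 -7.3; 1 -0.025 0.025 -0.001 0 0 -7.3; 1 -0.028 0.022 -0.001 0 0 -7.3; 1 -0.031 0.018 -0.001 0 0 -7.3; 1 -0.033 0.014 -0.001 0 0 -7.3; 1 -0.034 0.010 -0.001 0 0 -7.3; 1 -0.030 0.004 -0.001 0 0 -6; 1 0 0 0 0 0 0")

```text
time_s: 11.65
tool_pos: [464.2, 29.2, 128.6]
eef_rot: [-0.012, 0.698, 0.716, -0.015]
wrist_force: [0.6, 0.1, -4.0]
grip_width: 13.1
```

```bash
python3 - <<'E'
from h import *
snap("wrist","w7")
plan([470,30,100],-0.6,clo=1,step=20)
E
```

```text
t=11.7 p=[463.6  30.5 128.1] phi=1.3 q1=-9 q6=-10 F=[-0.8  0.5 -4.1] w=12.5 d=[  6.4  -0.5 -28.1] a=-1.9
1 -0.0003 0.0032 0.0141 -2.2 0.1 1; 1 -0.0003 0.0032 0.0141 0 0 1
```

View pics/w7.png

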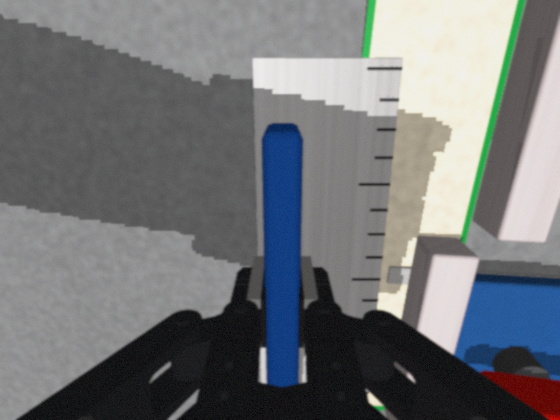

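Emit:
send_rows(series="1 0 0.003 0.012 -2.2 0.1 1; 1 0 0.003 0.012 0 0 0.9; 1 0 0 0.01 0 0 0; 1 0 0 0 0 0 0")

```text
time_s: 12.1
tool_pos: [466.0, 33.5, 89.0]
eef_rot: [-0.003, 0.712, 0.702, -0.002]
wrist_force: [-0.7, 0.1, -4.0]
grip_width: 12.8
```

```bash
python3 - <<'E'
from h import *
plan([470,30,84],-0.6,clo=1,step=20)
E
```

```text
t=12.1 p=[466.   33.5  89. ] phi=-0.8 q1=-8 q6=-8 F=[-0.7  0.1 -4. ] w=12.8 d=[ 4.  -3.5 -5. ] a=0.2
1 -0.0035 0.0041 0.005 -0.4 -0.1 -0.2
```

Emit:
send_rows(series="1 -0.003 0.004 0.004 -0.4 -0.1 0; 1 0 0 0.001 0 0 0; 1 0 0 0.001 0 0 0; 1 0 0 0 0 0 0")

```text
time_s: 12.5
tool_pos: [470.5, 31.5, 83.4]
eef_rot: [-0.001, 0.711, 0.703, -0.0]
wrist_force: [-0.8, 0.3, -2.7]
grip_width: 13.1
```

```bash
python3 - <<'E'
from h import *
snap("wrist","w8")
plan([470,30,84],-0.6,clo=1,step=20)
E
```

```text
t=12.6 p=[470.6  31.4  83.4] phi=-0.7 q1=-9 q6=-8 F=[-1.1 -0.2 -2.1] w=13.2 d=[-0.6 -1.4  0.6] a=0.1
1 -0.0014 -0.0006 -0.0006 0 0 -0.1
```

View pics/w8.png

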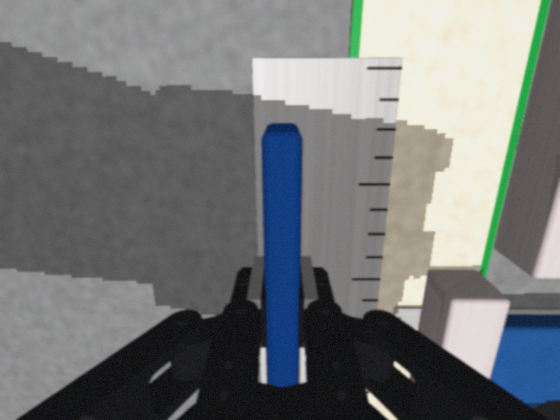

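```bash
python3 - <<'E'
from h import *
def ang(p,q,z):
    a=onz("w8",*p,z);b=onz("w8",*q,z); print(np.round(a,1),np.round(b,1),"yaw",round(np.degrees(np.arctan2(-(a-b)[0],(a-b)[1])),2))
ang((402.5,58),(378,300),8)
ang((253,60),(257.5,255),8)
ang((548,0),(484,272),0)
ang((357,0),(351.5,55),0)
ang((443,325),(428,420),30)
ang((427,271),(420.5,390),30)
crop("w8",340,0,560,330,"c8")
E
```

```text
[520.2 126.2   8. ] [519.4  13.7   8. ] yaw -0.37
[460.8 126.2   8. ] [459.5  39.7   8. ] yaw -0.86
[578.5 147.3   0. ] [575.4  24.4   0. ] yaw -1.45
[502.5 148.3   0. ] [501.4 128.2   0. ] yaw -3.11
[542.   15.8  30. ] [542.7 -41.   30. ] yaw 0.66
[531.5  42.9  30. ] [536.6 -21.5  30. ] yaw 4.51
```

View pics/c8.png

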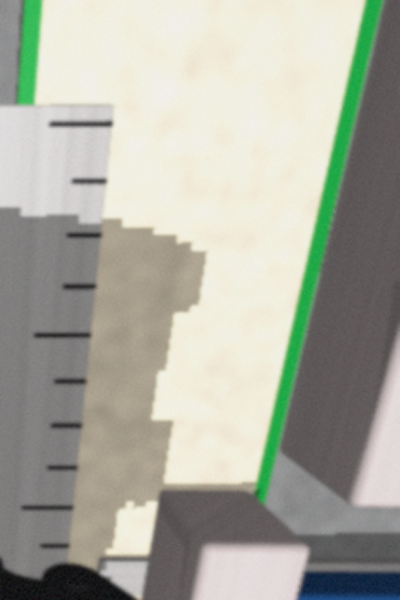

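Emit:
send_rows(series="1 0 0.006 0 0 0 0; 1 0 0.006 0 0 0 0; 1 0 0.006 0 0 0 0; 1 0 0.006 0 0 0 0; 1 0 0.006 0 0 0 0; 1 0 0.006 0 0 0 0; 1 0 0.006 0 0 0 0; 1 0 0.004 0 0 0 0")

```text
time_s: 13.35
tool_pos: [515.3, 31.1, 83.5]
eef_rot: [-0.009, 0.713, 0.701, -0.006]
wrist_force: [-7.5, -1.7, 7.4]
grip_width: 12.7
```

```bash
python3 - <<'E'
from h import *
plan([526,31,83],-0.9,clo=1,step=6); print(telemetry.get_state()["torque"])
snap("wrist","w9")
E
```

```text
t=13.3 p=[515.3  31.1  83.5] phi=-1.0 q1=-8 q6=-7 F=[-7.5 -1.7  7.4] w=12.7 d=[10.7 -0.1 -0.5] a=0.1
1 0 0.0053 0.0003 -1.2 -0.2 -0.1; 1 0 0.0053 0.0003 0 0 -0.1
[ 0.18218775  0.94995326 -0.10278784]
```

View pics/w9.png

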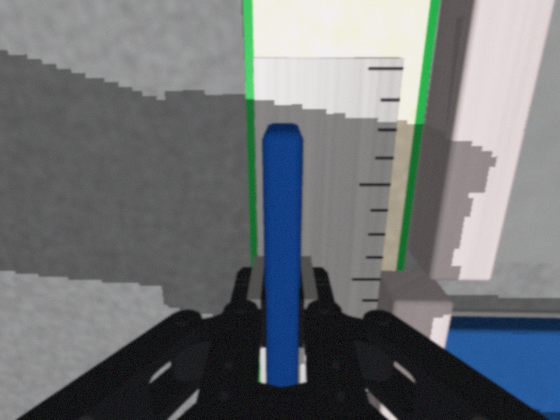

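Emit:
send_rows(series="1 0 0.003 0 -0.6 0 0; 1 0 0.003 -0.0005 -0.6 0 0; 1 0 0.002 0 0 0 0; 1 0 0.002 0 0 0 0")

```text
time_s: 13.8
tool_pos: [522.1, 31.0, 83.4]
eef_rot: [-0.009, 0.714, 0.7, -0.005]
wrist_force: [-7.7, -0.3, 7.0]
grip_width: 12.8
```

```bash
python3 - <<'E'
from h import *
plan([526,31,83],-0.9,clo=1,step=6); print(telemetry.get_state()["torque"])
snap("wrist","w10"); crop("w10",240,0,560,330,"c10",2)
E
```

```text
t=13.8 p=[522.1  31.   83.4] phi=-1.2 q1=-8 q6=-7 F=[-7.7 -0.3  7. ] w=12.8 d=[ 3.9  0.  -0.4] a=0.3
1 0.0001 0.0039 0.0004 -1.1 -0.3 -0.3
[ 0.14532167  0.99391568 -0.13997844]
```

View pics/c10.png

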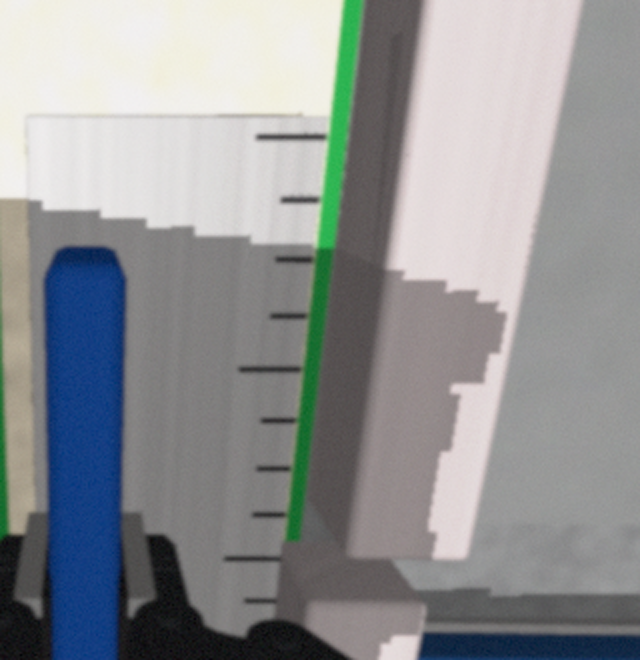

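Emit:
send_rows(series="1 0 0.002 -0.0005 -0.3 0 0; 1 0 0.002 0 0 0 0; 1 0 0 0 0 0 0")

```text
time_s: 14.15
tool_pos: [524.6, 30.9, 83.8]
eef_rot: [-0.011, 0.715, 0.699, -0.006]
wrist_force: [-0.7, 0.1, -1.1]
grip_width: 13.1
```

```bash
python3 - <<'E'
from h import *
plan([526,31,83],-0.9,clo=1,step=6); print(telemetry.get_state()["torque"])
E
```

```text
t=14.2 p=[524.6  30.9  83.8] phi=-1.2 q1=-8 q6=-7 F=[-0.7  0.1 -1.1] w=13.1 d=[ 1.4  0.1 -0.8] a=0.3
1 0.0002 0.0014 0.0008 -1.4 -0.4 -0.3
[ 0.18764441  0.07721916 -0.09009241]
```

Emit:
send_rows(series="1 0 0.001 0 0 0 0; 1 0 0.001 0 0 0 0")

```text
time_s: 14.35
tool_pos: [525.4, 30.9, 84.0]
eef_rot: [-0.014, 0.715, 0.699, -0.009]
wrist_force: [-6.1, -0.5, 4.8]
grip_width: 12.9
```

```bash
python3 - <<'E'
from h import *
plan([526,31,83],-0.9,clo=1,step=6); print(telemetry.get_state()["torque"])
E
```

```text
t=14.3 p=[525.4  30.9  84. ] phi=-1.2 q1=-8 q6=-7 F=[-6.1 -0.5  4.8] w=12.9 d=[ 0.6  0.1 -1. ] a=0.3
1 0.0002 0.0006 0.001 -1.8 -0.4 -0.3
[ 0.04587791  0.95853768 -0.07635639]
```

Emit:
send_rows(series="1 0 0 0 -0.8 0 0; 1 0 0 0 -0.6 0 0; 1 0 0 0 0 0 0")

```text
time_s: 14.65
tool_pos: [524.1, 30.9, 83.1]
eef_rot: [-0.006, 0.715, 0.699, -0.002]
wrist_force: [-3.7, -0.7, 1.1]
grip_width: 12.8
```

```bash
python3 - <<'E'
from h import *
plan([526,31,83],-0.9,clo=1,step=6); print(telemetry.get_state()["torque"])
snap("wrist","w11"); crop("w11",240,0,560,330,"c11",2)
E
```

```text
t=14.7 p=[524.1  30.9  83.1] phi=-1.2 q1=-8 q6=-7 F=[-3.7 -0.7  1.1] w=12.8 d=[ 1.9  0.1 -0.1] a=0.3
1 0.0002 0.0019 0.0001 -0.7 -0.4 -0.3
[ 0.12241724  0.43748321 -0.05496315]
```

View pics/c11.png

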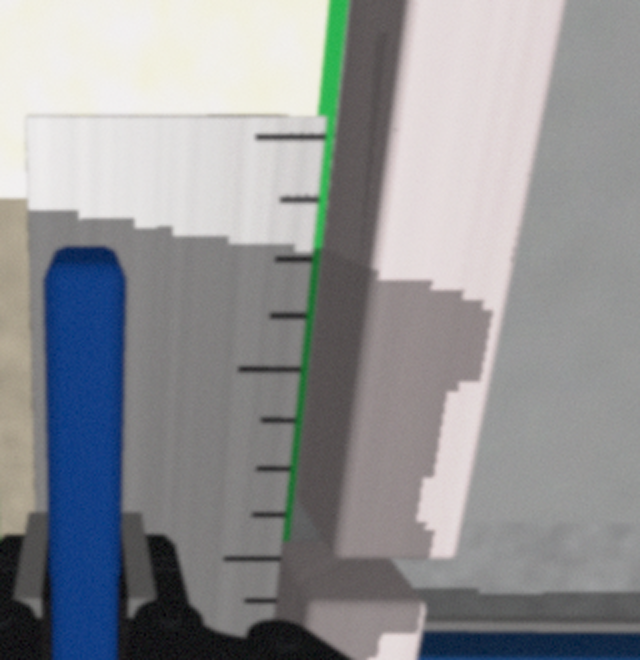

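Emit:
send_rows(series="1 0 0.001 0 -0.4 0 0.2; 1 0 0.001 0 -0.3 0 0.1; 1 0 0.001 0 0 0 0; 1 0 0.001 0 0 0 0")

```text
time_s: 15.1
tool_pos: [524.9, 31.0, 83.2]
eef_rot: [-0.007, 0.716, 0.698, -0.002]
wrist_force: [-8.9, -1.7, 5.1]
grip_width: 12.6
```

```bash
python3 - <<'E'
from h import *
plan([526,31,83],-0.9,clo=1,step=6); print(telemetry.get_state()["torque"])
snap("wrist","w12"); crop("w12",240,0,560,330,"c12",2)
E
```

```text
t=15.1 p=[524.9  31.   83.2] phi=-1.4 q1=-8 q6=-7 F=[-8.9 -1.7  5.1] w=12.6 d=[ 1.1  0.  -0.2] a=0.5
1 0 0.0011 0.0002 -0.7 -0.4 -0.5
[-0.00495975  1.05559445 -0.0189747 ]
```

View pics/c12.png

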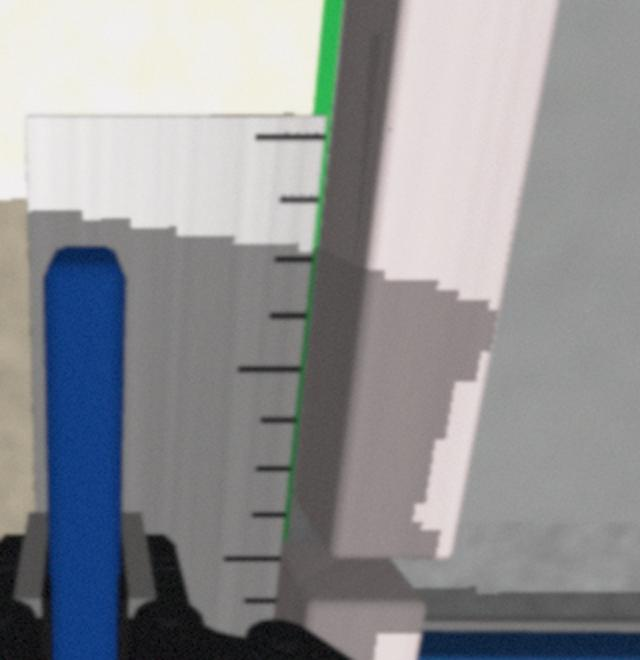

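Emit:
send_rows(series="1 0 0.0015 0 -0.3 0 0; 1 0 0.0015 0 0 0 0; 1 0 0.0015 0 -0.3 0 0; 1 0 0 0 0 0 0")

```text
time_s: 15.55
tool_pos: [527.4, 30.9, 83.1]
eef_rot: [-0.006, 0.715, 0.699, -0.001]
wrist_force: [-2.6, -0.8, -0.8]
grip_width: 12.6
```

```bash
python3 - <<'E'
from h import *
plan([526,31,83],-0.9,clo=1,step=6); print(telemetry.get_state()["torque"])
snap("wrist","w12"); crop("w12",240,0,560,330,"c12",2)
E
```

```text
t=15.6 p=[527.4  30.9  83.1] phi=-1.3 q1=-8 q6=-7 F=[-2.6 -0.8 -0.8] w=12.6 d=[-1.4  0.1 -0.1] a=0.4
1 0.0001 -0.0014 0.0001 -0.6 -0.4 -0.4
[ 0.13539328  0.3681605  -0.04270451]
```

View pics/c12.png

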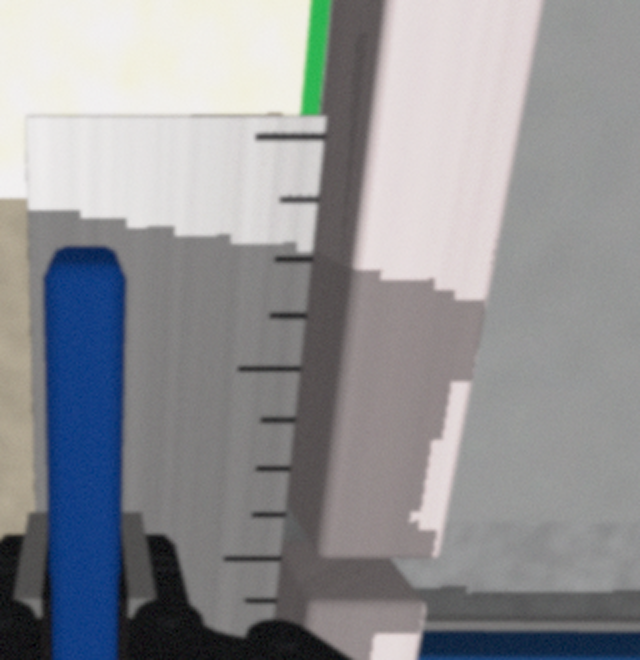

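Emit:
send_rows(series="1 0 0.001 0 -0.2 0 0; 1 0 0.001 0 -0.2 0 0; 1 0 0.001 0 0 0 0; 1 0 0 0 0 0 0")

```text
time_s: 16.0
tool_pos: [528.2, 30.8, 83.2]
eef_rot: [-0.007, 0.715, 0.699, -0.002]
wrist_force: [-1.6, -1.2, -1.3]
grip_width: 12.7
```

```bash
python3 - <<'E'
from h import *
plan([526,31,83],-0.9,clo=1,step=6); print(telemetry.get_state()["torque"])
snap("wrist","w13"); crop("w13",240,0,560,330,"c13",2)
E
```

```text
t=16.0 p=[528.2  30.8  83.2] phi=-1.3 q1=-8 q6=-7 F=[-1.6 -1.2 -1.3] w=12.7 d=[-2.2  0.2 -0.2] a=0.4
1 0.0001 -0.0022 0.0002 -0.7 -0.4 -0.4
[ 0.15201562  0.34166129 -0.04058366]
```

View pics/c13.png

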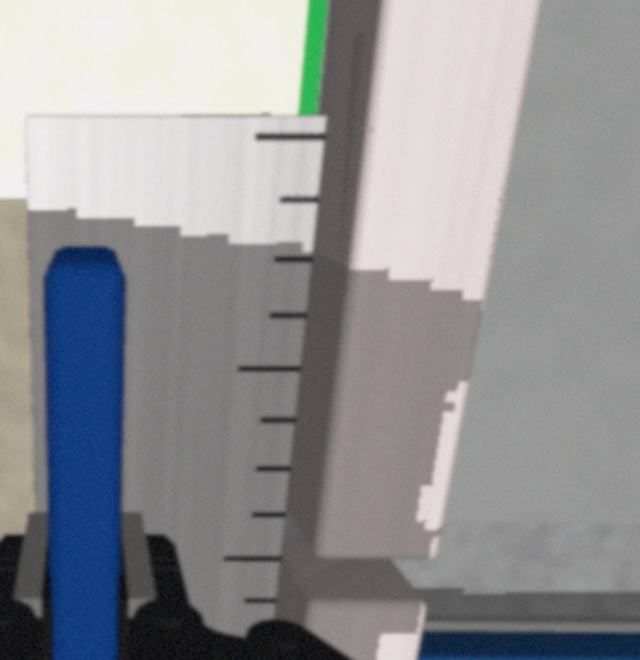

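Emit:
send_rows(series="1 0 0.0012 0 -0.2 0 0; 1 0 0.0012 0 -0.2 0 0; 1 0 0.0015 0 0 0 0; 1 0 0.0015 0 0 0 0")

```text
time_s: 16.45
tool_pos: [529.1, 30.7, 83.7]
eef_rot: [-0.011, 0.714, 0.7, -0.006]
wrist_force: [-9.8, -1.8, 6.3]
grip_width: 12.9
```

```bash
python3 - <<'E'
from h import *
plan([526,31,83],-0.9,clo=1,step=6); print(telemetry.get_state()["torque"])
snap("wrist","w14"); crop("w14",240,0,560,330,"c14",2)
E
```

```text
t=16.4 p=[529.1  30.7  83.7] phi=-1.2 q1=-8 q6=-7 F=[-9.8 -1.8  6.3] w=12.9 d=[-3.1  0.3 -0.7] a=0.3
1 0.0002 -0.0031 0.0007 -1.4 -0.4 -0.3
[-0.00260469  1.34722253 -0.09159463]
```

View pics/c14.png

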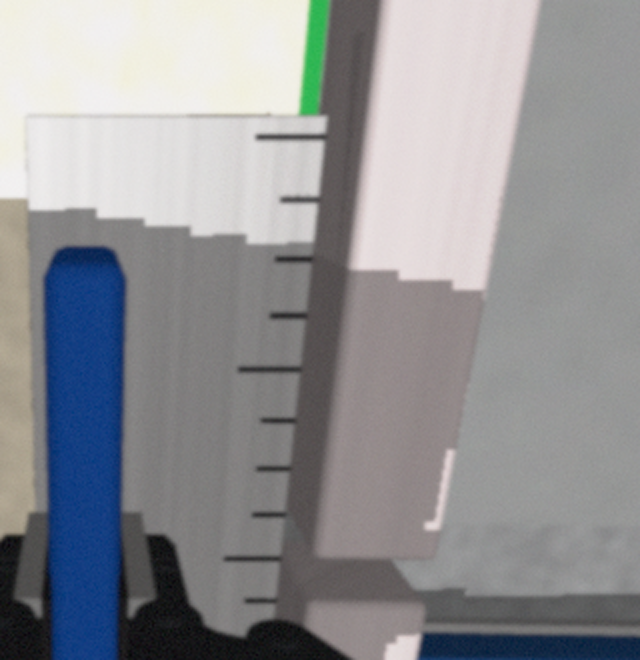

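Emit:
send_rows(series="1 0 0.001 0 -0.7 0 0; 1 0 0.0015 0 -0.7 0 0; 1 0 0.0015 0 -0.5 0 0; 1 0 0.0015 0 -0.3 0 0; 1 0 0 0 0 0 0")

```text
time_s: 17.0
tool_pos: [528.0, 30.8, 83.1]
eef_rot: [-0.006, 0.714, 0.7, -0.001]
wrist_force: [-0.1, -0.0, -1.5]
grip_width: 12.6
```

```bash
python3 - <<'E'
from h import *
plan([526,31,83],-0.9,clo=1,step=6); print(telemetry.get_state()["torque"])
snap("wrist","w15"); crop("w15",360,200,470,330,"c15",5)
E
```

```text
t=17.0 p=[528.   30.8  83.1] phi=-1.2 q1=-8 q6=-7 F=[-0.1 -0.  -1.5] w=12.6 d=[-2.   0.2 -0.1] a=0.3
1 0.0002 -0.002 0.0001 -0.5 -0.4 -0.3
[ 0.1024484   0.10703684 -0.0670672 ]
```

View pics/c15.png

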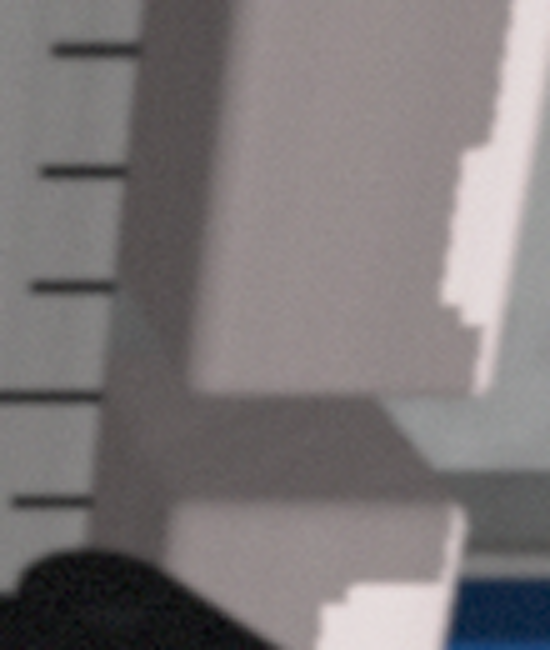

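```bash
python3 - <<'E'
from h import *
crop("w15",360,0,470,130,"c15b",5)
E
```

```text
(no output)
```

View pics/c15b.png

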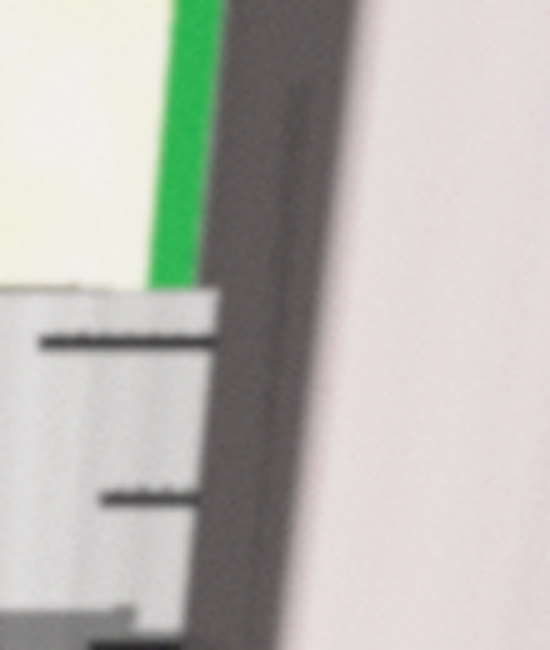

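```bash
python3 - <<'E'
from h import *
g=lambda u,v,z,oy: np.round(onz("w15",360+u/5,oy+v/5,z),2)
print("far: plate z8",g(219,292,8,0),"face z0",g(198,288,0,0),"face z30",g(318,292,30,0), g(322,292,30,0))
print("far2 plate",g(189,620,8,0),"z30",g(277,620,30,0),g(350,60,30,0))
print("near plate z8",g(115,287,8,200),g(101,397,8,200),g(92,500,8,200))
print("face z30",g(232,30,30,200),g(196,350,30,200),"slider z30",g(172,515,30,200),g(164,560,30,200))
print("face z0 near",g(120,285,0,200))
E
```

```text
far: plate z8 [578.37 125.31   8.  ] face z0 [579.17 126.28   0.  ] face z30 [577.91 123.46  30.  ] [578.18 123.45  30.  ]
far2 plate [578.24  99.88   8.  ] z30 [577.42 101.89  30.  ] [578.41 137.29  30.  ]
near plate z8 [576.69  37.36   8.  ] [576.22  25.32   8.  ] [576.16  13.52   8.  ]
face z30 [577.2   70.93  30.  ] [576.93  43.02  30.  ] slider z30 [576.32  27.09  30.  ] [576.01  22.54  30.  ]
face z0 near [579.67  33.37   0.  ]
```

Emit:
send_rows(series="1 0 0.001 0 -0.3 0 -0.4; 1 0 0.0015 0 -0.3 0 -0.4; 1 0 0.002 0 -0.3 0 -0.2; 1 0 0.002 0 -0.2 0 0")

```text
time_s: 17.45
tool_pos: [528.5, 30.4, 83.2]
eef_rot: [-0.008, 0.71, 0.704, -0.002]
wrist_force: [-12.4, -1.3, 9.2]
grip_width: 13.2
```

```bash
python3 - <<'E'
from h import *
plan([526,31,83],-0.9,clo=1,step=6); print(telemetry.get_state()["torque"])
snap("wrist","w16"); crop("w16",360,200,470,330,"c16",5);crop("w16",360,0,470,130,"c16b",5)
E
```

```text
t=17.4 p=[528.5  30.4  83.2] phi=-0.5 q1=-8 q6=-8 F=[-12.4  -1.3   9.2] w=13.2 d=[-2.5  0.6 -0.2] a=-0.4
1 0.0006 -0.0026 0.0002 -0.8 -0.5 0.4
[-0.2444052   1.70208958 -0.45183932]
```

View pics/c16.png

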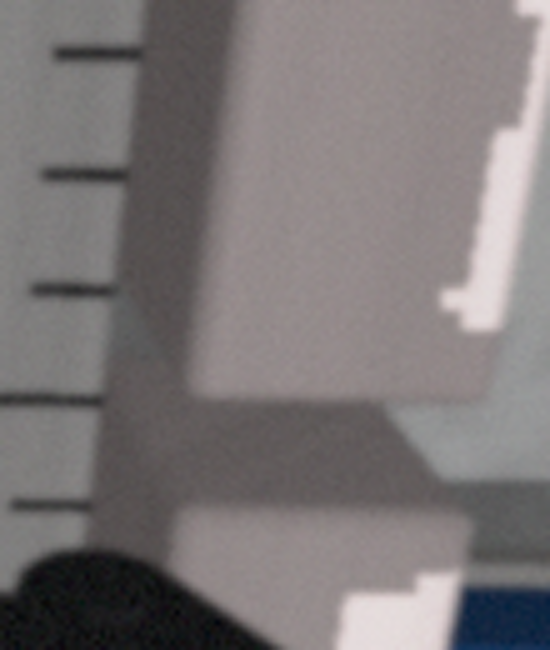

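View pics/c16b.png

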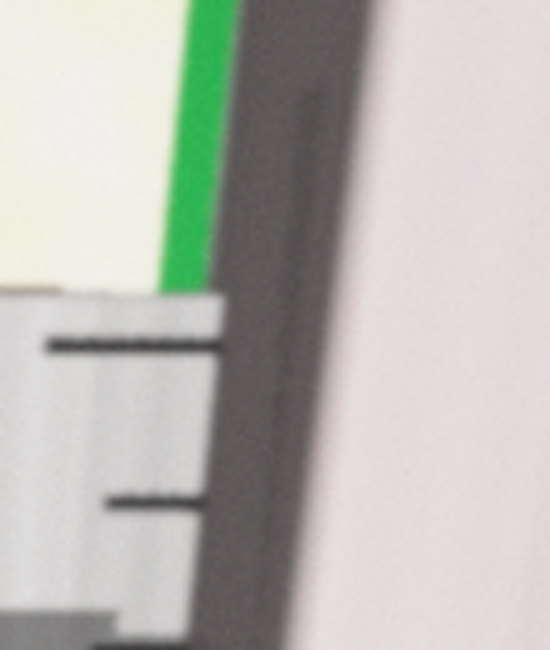

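```bash
cat > gap.py <<'E'
from h import *
import sys
def edges(fn):
    """fit lines in wrist image: for rows, find transitions"""
    im,d,K,M=load(fn); g=cv2.GaussianBlur(cv2.cvtColor(im,cv2.COLOR_BGR2GRAY),(3,3),0).astype(float)
    def sub(v,u0,u1,sgn):
        r=np.diff(g[v,u0:u1])*sgn; i=int(np.argmax(r)); 
        w=np.clip(r[max(0,i-2):i+3],0,None); return u0+0.5+(np.arange(max(0,i-2),i-2+len(w) if i>=2 else len(w))*w).sum()/w.sum()
    return sub
def w(fn,u,v,z): return onz(fn,u,v,z)
E
python3 - <<'E'
from gap import *
for fn in("w15","w16"):
    sub=edges(fn)
    print(fn,"fixed z30")
    A=[]
    for v in list(range(10,45,6))+list(range(60,275,12)):
        # face top edge: dark->light
        uc=np.interp(v,[0,60,279],[434,422,398])
        u=sub(v,int(uc-12),int(uc+12),1); p=onz(fn,u,v,30); A.append(p)
    A=np.array(A); c=np.polyfit(A[:,1],A[:,0],1); res=A[:,0]-np.polyval(c,A[:,1]); ok=abs(res)<0.6; c=np.polyfit(A[ok,1],A[ok,0],1)
    print(" slope deg",np.degrees(np.arctan(c[0])),"x at y=30",np.polyval(c,30),"n",ok.sum(),"rms",res[ok].std())
    for v in range(303,318,2):
        u=sub(v,385,402,1); p=onz(fn,u,v,30); print("  sli",np.round(p,2),"proud",round(np.polyval(c,p[1])-p[0],2))
    B=[]
    for v in list(range(62,110,4)):
        uc=np.interp(v,[58,280],[404,380]); u=sub(v,int(uc-8),int(uc+8),-1); B.append(onz(fn,u,v,8))
    for v in list(range(140,300,6)):
        uc=np.interp(v,[58,280],[404,380]); u=sub(v,int(uc-7),int(uc+7),-1); B.append(onz(fn,u,v,8))
    B=np.array(B); b=np.polyfit(B[:,1],B[:,0],1)
    for _ in range(3):
        res=B[:,0]-np.polyval(b,B[:,1]); ok=abs(res)<0.5; b=np.polyfit(B[ok,1],B[ok,0],1)
    print(" SE slope deg",np.degrees(np.arctan(b[0])),"at y30",np.polyval(b,30),"y125",np.polyval(b,125),"n",ok.sum())
E
```

```text
w15 fixed z30
 slope deg 1.2404532772852646 x at y=30 576.0037291371287 n 24 rms 0.09378045133778995
  sli [576.03  27.09  30.  ] proud -0.09
  sli [576.04  26.09  30.  ] proud -0.12
  sli [575.88  25.08  30.  ] proud 0.02
  sli [576.13  24.06  30.  ] proud -0.25
  sli [575.84  23.05  30.  ] proud 0.01
  sli [575.61  22.03  30.  ] proud 0.23
  sli [576.85  20.99  30.  ] proud -1.04
  sli [577.92  19.95  30.  ] proud -2.13
 ** On entry to DLASCL parameter number  4 had an illegal value
 ** On entry to DLASCL parameter number  4 had an illegal value
 ** On entry to DLASCL parameter number  4 had an illegal value
 ** On entry to DLASCL parameter number  4 had an illegal value
 ** On entry to DLASCL parameter number  5 had an illegal value
 ** On entry to DLASCL parameter number  4 had an illegal valuegap.py:8: RuntimeWarning: invalid value encountered in scalar divide
  w=np.clip(r[max(0,i-2):i+3],0,None); return u0+0.5+(np.arange(max(0,i-2),i-2+len(w) if i>=2 else len(w))*w).sum()/w.sum()
Traceback (most recent call last):
numpy.linalg.LinAlgError: SVD did not converge in Linear Least Squares
```

```bash
cat > gap.py <<'E'
from h import *
import sys
def run(fn):
    im,d,K,M=load(fn); g=cv2.GaussianBlur(cv2.cvtColor(im,cv2.COLOR_BGR2GRAY),(3,3),0).astype(float)
    def sub(v,u0,u1,sgn):
        r=np.diff(g[v,u0:u1])*sgn; i=int(np.argmax(r)); j=np.arange(max(0,i-2),min(len(r),i+3)); w=np.clip(r[j],1e-6,None)
        return u0+0.5+(j*w).sum()/w.sum()
    def fit(rows,f,z,sgn,h):
        A=np.array([onz(fn,sub(v,int(f(v)-h),int(f(v)+h),sgn),v,z) for v in rows]); c=np.polyfit(A[:,1],A[:,0],1); ok=None
        c=[np.median(np.diff(A[:,0])/np.diff(A[:,1])),0]; c[1]=np.median(A[:,0]-c[0]*A[:,1])
        for t in(1.5,.7,.4):
            ok=abs(A[:,0]-np.polyval(c,A[:,1]))<t; c=np.polyfit(A[ok,1],A[ok,0],1)
        return c,A,ok
    c,A,ok=fit(list(range(5,275,8)),lambda v:np.interp(v,[0,60,279],[433,423,398]),30,1,12)
    print(fn,"fixed slope",round(np.degrees(np.arctan(c[0])),2),"x30",round(np.polyval(c,30),2),ok.sum(),len(ok))
    pr=[]
    for v in range(304,313):
        p=onz(fn,sub(v,387,402,1),v,30); pr.append(np.polyval(c,p[1])-p[0])
    print(" proud",np.round(pr,2))
    b,B,ok=fit(list(range(62,118,4))+list(range(130,300,6)),lambda v:np.interp(v,[58,280],[404,380]),8,-1,7)
    print(" SE slope",round(np.degrees(np.arctan(b[0])),2),"x30",round(np.polyval(b,30),2),ok.sum(),len(ok))
if __name__=="__main__":
    for f in sys.argv[1:]: run(f)
E
python3 gap.py w12 w13 w14 w15 w16
```

```text
w12 fixed slope 1.21 x30 576.03 34 34
 proud [0.71 0.67 0.83 0.82 0.81 0.8  0.82 1.11 1.12]
 SE slope 1.38 x30 575.24 38 43
w13 fixed slope 1.18 x30 576.06 34 34
 proud [0.05 0.03 0.21 0.2  0.16 0.17 0.17 0.47 0.46]
 SE slope 1.31 x30 575.86 38 43
w14 fixed slope 1.23 x30 576.03 34 34
 proud [-0.24 -0.05 -0.07 -0.06  0.14 -0.11  0.15  0.15  0.12]
 SE slope 1.3 x30 575.94 39 43
w15 fixed slope 1.24 x30 576.01 34 34
 proud [-0.08 -0.11  0.02  0.02 -0.23 -0.25 -0.02  0.02  0.32]
 SE slope 1.23 x30 575.97 38 43
w16 fixed slope 1.22 x30 576.04 34 34
 proud [-0.7  -0.71 -0.72 -0.75 -0.82 -0.69 -0.68 -0.63 -0.62]
 SE slope 0.88 x30 576.11 40 43
```

Emit:
send_rows(series="1 0 0 0 -0.5 0 0.3; 1 0 0.0005 0 -0.3 0 0.2; 1 0 0 0 0 0 0")

```text
time_s: 17.8
tool_pos: [527.7, 30.4, 82.9]
eef_rot: [-0.004, 0.713, 0.701, 0.001]
wrist_force: [-4.3, -0.4, 0.5]
grip_width: 12.8
```

```bash
python3 - <<'E'
from h import *
plan([526,31,83],-0.9,clo=1,step=6); print(telemetry.get_state()["torque"])
snap("wrist","w17")
E
python3 gap.py w17
```

```text
t=17.8 p=[527.7  30.4  82.9] phi=-0.9 q1=-8 q6=-7 F=[-4.3 -0.4  0.5] w=12.8 d=[-1.7  0.6  0.1] a=0.0
1 0.0006 -0.0017 -0.0001 -0.3 -0.4 0
[0.05100032 0.50180272 0.00770278]
w17 fixed slope 1.21 x30 576.02 34 34
 proud [-0.82 -0.65 -0.88 -0.69 -0.7  -0.75 -0.75 -0.45 -0.42]
 SE slope 0.91 x30 576.01 39 43
```

Emit:
send_rows(series="1 0 0 0 0 0 0.3; 1 0 0.0005 0 -0.2 0 0.3; 1 0 0.0005 0 0 0 0")

```text
time_s: 18.15
tool_pos: [527.8, 30.7, 82.9]
eef_rot: [-0.005, 0.715, 0.699, 0.0]
wrist_force: [-6.4, -0.8, 3.4]
grip_width: 13.1
```

```bash
python3 - <<'E'
from h import *
plan([526,31,83],-0.9,clo=1,step=6); print(telemetry.get_state()["torque"])
snap("wrist","w18")
E
python3 gap.py w18
```

```text
t=18.1 p=[527.8  30.7  82.9] phi=-1.3 q1=-8 q6=-7 F=[-6.4 -0.8  3.4] w=13.1 d=[-1.8  0.3  0.1] a=0.4
1 0.0003 -0.0018 -0.0001 -0.4 -0.4 -0.4
[-0.03841169  0.97935712  0.24442993]
w18 fixed slope 1.18 x30 576.08 34 34
 proud [-0.75 -0.78 -0.79 -0.63 -0.63 -0.63 -0.65 -0.67 -0.29]
 SE slope 1.18 x30 575.94 39 43
```

Emit:
send_rows(series="0.8 0 0 0 0 0 0; 0.6 0 0 0 0 0 0; 0.6 0 0 0 0 0 0; 0.6 0 0 -0.015 0 0 0; 0.6 0 0 -0.03 0 0 0; 0.6 0 0 -0.04 0 0 0; 0.6 0 0 -0.02 0 0 0; 0.6 0 0 0 0 0 0")

```text
time_s: 19.0
tool_pos: [534.1, 29.3, 198.7]
eef_rot: [0.004, 0.716, 0.698, 0.007]
wrist_force: [-0.3, -0.4, -0.2]
grip_width: 34.1
```

```bash
python3 - <<'E'
from h import *
snap("wrist","w19")
plan([639,-45,190],85,clo=0.2,step=40)
E
```

```text
t=19.1 p=[533.7  29.3 197.5] phi=-1.4 q1=-8 q6=-7 F=[-0.4  0.5  0.5] w=34.3 d=[105.3 -74.3  -7.5] a=86.4
0.2 -0.0065 0.0097 0.0007 0.8 -0.3 -7.9; 0.2 -0.0078 0.0088 0.0007 0 0 -7.9; 0.2 -0.0089 0.0076 0.0007 0 0 -7.9; 0.2 -0.0099 0.0063 0.0007 0 0 -7.9; 0.2 -0.0106 0.0049 0.0007 0 0 -7.9; 0.2 -0.0112 0.0034 0.0007 0 0 -7.9; 0.2 -0.0116 0.0018 0.0007 0 0 -7.9; 0.2 -0.0117 0.0002 0.0007 0 0 -7.9; 0.2 -0.0116 -0.0014 0.0007 0 0 -7.9; 0.2 -0.0113 -0.0029 0.0007 0 0 -7.9; 0.2 -0.0108 -0.0045 0.0007 0 0 -7.9
```

View pics/w19.png

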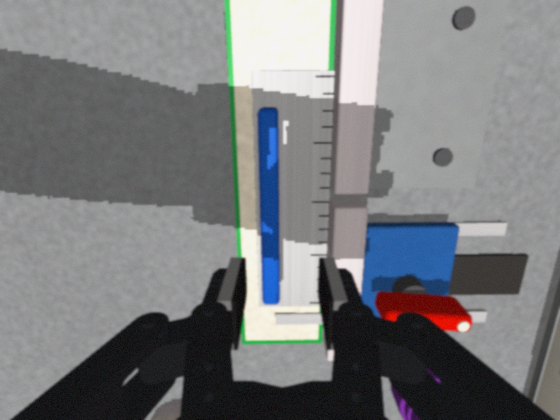

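Emit:
send_rows(series="0.2 -0.006 0.010 0 0.8 -0.3 -7.9; 0.2 -0.008 0.009 0 0 0 -7.9; 0.2 -0.009 0.008 0 0 0 -7.9; 0.2 -0.010 0.006 0 0 0 -7.9; 0.2 -0.011 0.005 0 0 0 -7.9; 0.2 -0.011 0.003 0 0 0 -7.9; 0.2 -0.012 0.002 0 0 0 -7.9; 0.2 -0.012 0 0 0 0 -7.9; 0.2 -0.012 -0.001 0 0 0 -7.9; 0.2 -0.011 -0.003 0 0 0 -7.9; 0.2 -0.010 -0.004 0 0 0 -7; 0.3 0 0 0 0 0 0")

```text
time_s: 20.25
tool_pos: [638.2, -43.2, 177.5]
eef_rot: [-0.012, 0.017, 1.0, 0.002]
wrist_force: [-0.8, 0.0, 0.2]
grip_width: 60.2
```

```bash
python3 - <<'E'
from h import *
snap("wrist","w20")
plan([639,-44,120],84.5,clo=0.3,step=40)
E
```

```text
t=20.3 p=[637.4 -42.7 177. ] phi=88.0 q1=-13 q6=-101 F=[-1.   0.2 -1. ] w=59.8 d=[  1.6  -1.3 -57. ] a=-3.5
0.3 -0.0008 -0.0006 0.0285 0.2 -1.5 1.7; 0.3 -0.0008 -0.0006 0.0285 0 0 1.7
```

View pics/w20.png

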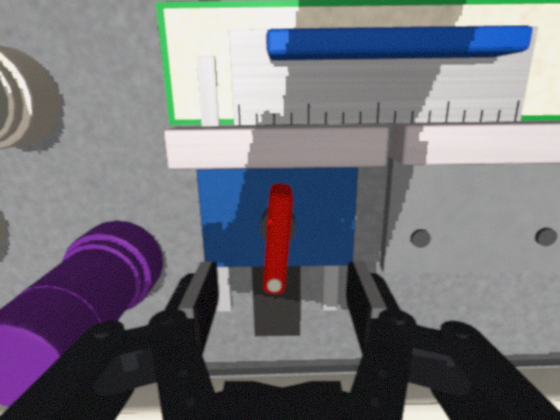

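Emit:
send_rows(series="0.3 -0.001 -0.001 0.028 0.2 -1.5 1.7; 0.4 0 0 0.022 0 0 1.7; 0.5 0 0 0.014 0 0 0; 0.5 0 0 0 0 0 0", force=60)

```text
time_s: 20.7
tool_pos: [635.5, -42.3, 109.0]
eef_rot: [-0.001, 0.053, 0.999, 0.001]
wrist_force: [-0.4, -0.4, -0.0]
grip_width: 42.7
```

```bash
python3 - <<'E'
from h import *
snap("wrist","w21")
plan([639,-44,114],84.5,clo=0.5,step=40)
E
```

```text
t=20.8 p=[636.2 -42.4 110.2] phi=84.0 q1=-13 q6=-97 F=[ 0.2  0.2 -0.4] w=43.0 d=[ 2.8 -1.6  3.8] a=0.5
0.5 -0.003 -0.0013 -0.0038 0 0 -0.5
```

View pics/w21.png

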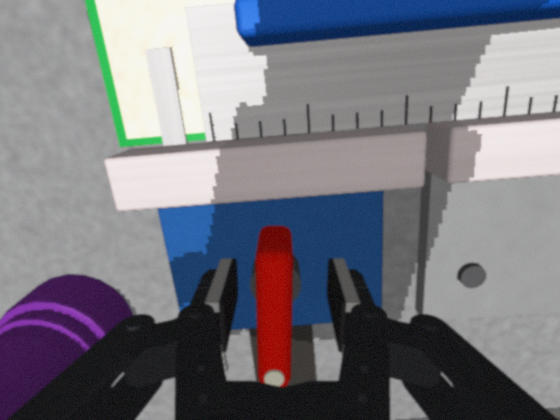

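```bash
cat > gap2.py <<'E'
from h import *
import sys
def run(fn,rs,rf,ys,yf):
    """rs,rf column ranges slider/fixed; ys,yf: (v at range start, v at end) approx of top-front edge"""
    im=load(fn)[0]; g=cv2.GaussianBlur(cv2.cvtColor(im,cv2.COLOR_BGR2GRAY),(3,3),0).astype(float)
    def f(r,y):
        A=[]
        for u in range(r[0],r[1],4):
            v0=int(np.interp(u,r,y)); c=np.diff(g[v0-8:v0+9,u]); i=int(np.argmax(c)); j=np.arange(max(0,i-2),min(len(c),i+3)); w=np.clip(c[j],1e-6,None)
            A.append(onz(fn,u,v0-8+0.5+(j*w).sum()/w.sum(),30))
        A=np.array(A); c=np.polyfit(A[:,1],A[:,0],1)
        for t in(1.5,.6,.4):
            ok=abs(A[:,0]-np.polyval(c,A[:,1]))<t; c=np.polyfit(A[ok,1],A[ok,0],1)
        return c,A,ok
    s,A,o1=f(rs,ys); x,B,o2=f(rf,yf)
    ym=B[:,1].min(); print(fn,"slider slope",round(s[0],4),"fixed",round(x[0],4),o1.sum(),len(o1),o2.sum(),len(o2),
      "proud at join",round(np.polyval(x,ym-5)-np.polyval(s,ym-5),2),"with common slope",round(np.mean(B[o2,0]-s[0]*B[o2,1])-np.mean(A[o1,0]-s[0]*A[o1,1]),2), "mean x",np.round(A[o1].mean(0),1))
E
python3 - <<'E'
from gap2 import *
run("w21",(125,415),(455,555),(158,130),(127,116))
run("w20",(175,385),(410,555),(129,125),(124,120))
crop("w21",380,90,500,200,"c21",5)
E
```

```text
w21 slider slope 0.0226 fixed 0.0221 73 73 25 25 proud at join -0.77 with common slope -0.79 mean x [575.5 -41.8  30. ]
w20 slider slope 0.0219 fixed 0.0192 53 53 36 37 proud at join -0.48 with common slope -0.62 mean x [575.6 -42.5  30. ]
```

View pics/c21.png

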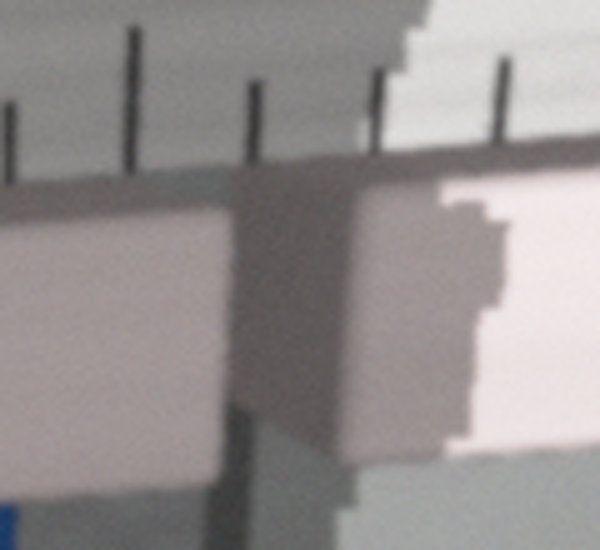

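Emit:
send_rows(series="0.5 -0.003 -0.002 -0.002 0 0 0; 0.5 0 0 0 0 0 0; 1 0 0 0 0 0 0; 1 0 0 0 0 0 0; 1 0 0 0 0 0 0; 1 0 0 0 0 0 0; 1 0 0 0 0 0 0")

```text
time_s: 21.45
tool_pos: [641.2, -45.9, 116.7]
eef_rot: [0.004, 0.053, 0.999, -0.001]
wrist_force: [0.4, -0.5, -0.2]
grip_width: 13.1
```

```bash
python3 - <<'E'
from gap2 import *
snap("wrist","w22")
plan([639,-44,114],84.5,clo=0.5,step=40)
run("w22",(125,415),(455,555),(158,130),(127,116))
E
```

```text
t=21.5 p=[641.2 -45.9 116.7] phi=83.9 q1=-13 q6=-97 F=[ 0.2 -1.9 -0.9] w=13.1 d=[-2.2  1.9 -2.7] a=0.6
0.5 0.0024 0.0016 0.0027 -0.1 0.4 -0.6
w22 slider slope 0.0211 fixed 0.0243 35 73 11 25 proud at join 0.28 with common slope 0.38 mean x [580.8 -51.3  30. ]
```

View pics/w22.png

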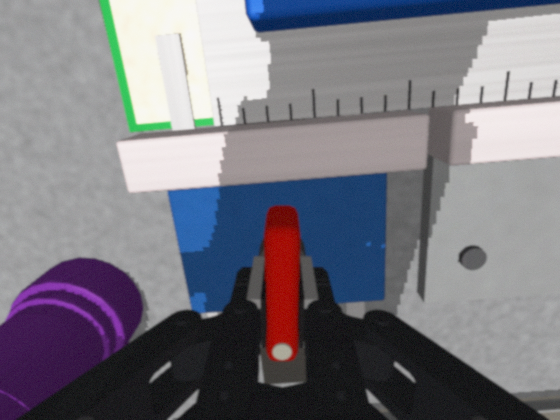

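```bash
python3 - <<'E'
from gap2 import *
run("w22",(135,415),(455,555),(141,115),(111,102))
E
```

```text
w22 slider slope 0.0228 fixed 0.0205 70 70 24 25 proud at join -0.75 with common slope -0.81 mean x [575.5 -43.3  30. ]
```

Emit:
send_rows(series="1 0.0005 0 0 0 0 0; 1 0.0005 0 0 0 0 0; 1 0 0 0 0 0 0")

```text
time_s: 21.8
tool_pos: [641.0, -45.9, 116.7]
eef_rot: [0.005, 0.053, 0.999, -0.001]
wrist_force: [0.2, -2.7, -0.8]
grip_width: 13.0
```

```bash
python3 - <<'E'
from gap2 import *
snap("wrist","w23")
plan([639,-44,114],84.5,clo=0.5,step=40)
run("w23",(135,415),(455,555),(141,115),(111,102))
E
```

```text
t=21.9 p=[641.  -45.9 116.7] phi=83.9 q1=-13 q6=-97 F=[ 1.7 -2.1 -2.7] w=13.3 d=[-2.   1.9 -2.7] a=0.6
0.5 0.0022 0.0016 0.0027 -0.1 0.6 -0.6
w23 slider slope 0.0228 fixed 0.0203 70 70 25 25 proud at join -0.74 with common slope -0.8 mean x [575.5 -43.2  30. ]
```

Emit:
send_rows(series="1 0.0015 0 0 0 0 0; 1 0.0015 0 0 0 0 0")

```text
time_s: 22.05
tool_pos: [639.1, -45.8, 116.8]
eef_rot: [0.007, 0.053, 0.999, -0.001]
wrist_force: [5.8, -3.0, -4.4]
grip_width: 13.1
```

```bash
python3 - <<'E'
from gap2 import *
snap("wrist","w24")
plan([639,-44,114],84.5,clo=0.5,step=40)
run("w24",(135,415),(455,555),(141,115),(111,102))
E
```

```text
t=22.1 p=[639.  -45.8 116.8] phi=83.9 q1=-13 q6=-97 F=[ 4.7 -1.4 -5.1] w=13.2 d=[ 0.   1.8 -2.8] a=0.6
0.5 0.0002 0.0017 0.0028 -0.1 0.8 -0.6
w24 slider slope 0.0233 fixed 0.0207 70 70 25 25 proud at join 0.64 with common slope 0.57 mean x [574.  -43.2  30. ]
```

Emit:
send_rows(series="0.6 0 0 0 0 0 0; 0.5 0 0 0 0 0 0; 0.5 0 0 -0.02 0 0 0; 0.4 0 0 -0.035 0 0 0; 0.4 0 0 -0.035 0 0 0; 0.4 0 0 0 0 0 0")

```text
time_s: 22.7
tool_pos: [635.4, -44.0, 209.0]
eef_rot: [0.002, 0.052, 0.999, -0.0]
wrist_force: [0.6, 0.6, 0.5]
grip_width: 51.1
```

```bash
python3 - <<'E'
from gap2 import *
snap("wrist","w25")
plan([528,30.5,190],-1.3,clo=0.6,step=40)
E
```

```text
t=22.8 p=[634.2 -43.8 206.3] phi=84.0 q1=-13 q6=-97 F=[-0.2 -0.4 -0.5] w=51.5 d=[-106.2   74.3  -16.3] a=-85.3
0.6 0.0103 0.0057 0.0015 0 0 7.8; 0.6 0.011 0.0043 0.0015 0 0 7.8; 0.6 0.0115 0.0027 0.0015 0 0 7.8; 0.6 0.0117 0.0012 0.0015 0 0 7.8; 0.6 0.0118 -0.0004 0.0015 0 0 7.8; 0.6 0.0116 -0.002 0.0015 0 0 7.8; 0.6 0.0112 -0.0036 0.0015 0 0 7.8; 0.6 0.0106 -0.005 0.0015 0 0 7.8; 0.6 0.0099 -0.0064 0.0015 0 0 7.8; 0.6 0.0089 -0.0077 0.0015 0 0 7.8; 0.6 0.0078 -0.0088 0.0015 0 0 7.8
```

View pics/w25.png

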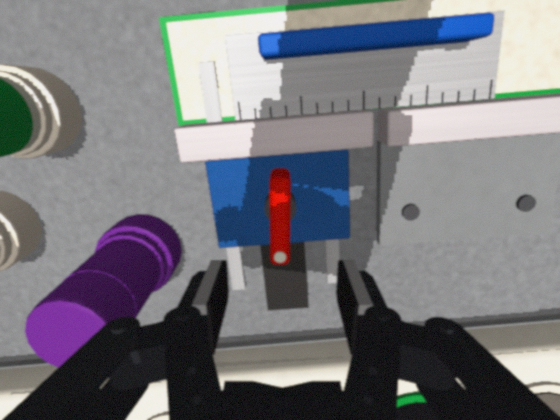

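```bash
python3 - <<'E'
from gap2 import *
run("w25",(185,365),(400,550),(127,113),(110,98))
crop("w25",170,70,560,160,"c25",2)
E
```

```text
w25 slider slope 0.0226 fixed 0.0215 45 45 38 38 proud at join 0.71 with common slope 0.65 mean x [574.1 -44.1  30. ]
```

View pics/c25.png

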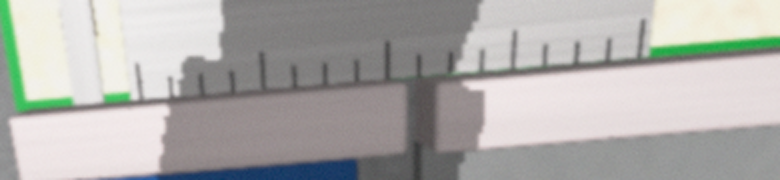

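Emit:
send_rows(series="0.6 0.010 0.006 0 0 0 7.8; 0.6 0.011 0.004 0 0 0 7.8; 0.6 0.011 0.003 0 0 0 7.8; 0.6 0.012 0.001 0 0 0 7.8; 0.6 0.012 0 0 0 0 7.8; 0.6 0.012 -0.002 0 0 0 7.8; 0.6 0.011 -0.004 0 0 0 7.8; 0.6 0.011 -0.005 0 0 0 7.8; 0.6 0.010 -0.006 0 0 0 7.8; 0.6 0.009 -0.008 0 0 0 7.8; 0.6 0.007 -0.008 0 0 0 7; 0.6 0 0 0 0 0 0")

```text
time_s: 23.95
tool_pos: [514.9, 39.5, 189.7]
eef_rot: [-0.016, 0.734, 0.679, -0.012]
wrist_force: [-0.4, -0.4, 0.2]
grip_width: 34.2
```

```bash
python3 - <<'E'
from gap2 import *
plan([527.5,30.5,83],-1.3,clo=0.6,step=25)
E
```

```text
t=23.9 p=[514.9  39.5 189.7] phi=-4.5 q1=-7 q6=-3 F=[-0.4 -0.4  0.2] w=34.2 d=[  12.6   -9.  -106.7] a=3.2
0.6 -0.0016 0.0026 0.0213 -2.2 -0.2 -0.6; 0.6 -0.0016 0.0026 0.0213 0 0 -0.6; 0.6 -0.0017 0.0026 0.0213 0 0 -0.6; 0.6 -0.0017 0.0026 0.0213 0 0 -0.6; 0.6 -0.0017 0.0026 0.0213 0 0 -0.6
```

Emit:
send_rows(series="0.6 -0.003 0.004 0.015 -2.2 -0.2 -1.6; 0.6 -0.003 0.005 0.015 0 0 -1.6; 0.6 -0.003 0.003 0.015 0 0 0; 0.6 0 0 0 0 0 0")

```text
time_s: 24.35
tool_pos: [525.0, 29.8, 140.4]
eef_rot: [-0.002, 0.71, 0.705, -0.001]
wrist_force: [-0.5, 0.1, -0.6]
grip_width: 34.0
```

```bash
python3 - <<'E'
from gap2 import *
snap("wrist","w26")
plan([527.5,30.5,83],-1.3,clo=0.6,step=25)
E
```

```text
t=24.4 p=[525.5  29.8 141.5] phi=-0.4 q1=-8 q6=-7 F=[ 0.2 -1.2 -0.2] w=34.6 d=[  2.    0.7 -58.5] a=-0.9
0.6 0.0002 0.0007 0.0195 -0.1 -0.1 0.3; 0.6 0.0002 0.0007 0.0195 0 0 0.3; 0.6 0.0002 0.0007 0.0195 0 0 0.3
```

View pics/w26.png

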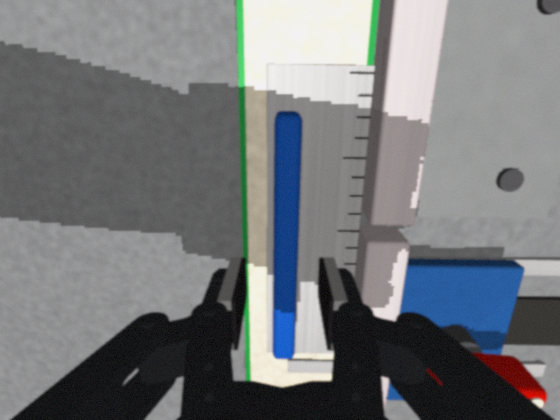

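Rib at u≈287 between the fingers (centre ≈282): descend with a 1.5 mm +y shift.

Emit:
send_rows(series="0.6 0 0.001 0.018 0 0 0.4; 0.6 0 0.001 0.018 0 0 0.4; 0.6 0 0 0.015 0 0 0; 0.6 0 0 0 0 0 0", force=80)

```text
time_s: 24.8
tool_pos: [529.6, 29.5, 91.5]
eef_rot: [0.001, 0.713, 0.701, 0.001]
wrist_force: [-1.1, 0.3, 0.3]
grip_width: 34.3
```

```bash
python3 - <<'E'
from gap2 import *
plan([527.5,30.5,83],-1.2,clo=0.6,step=25)
E
```

```text
t=24.8 p=[529.6  29.5  91.5] phi=-1.0 q1=-8 q6=-7 F=[-1.1  0.3  0.3] w=34.3 d=[-2.1  1.  -8.5] a=-0.2
0.6 0.001 -0.0021 0.0085 0.1 0 0.2
```

Emit:
send_rows(series="0.6 0.001 -0.002 0.007 0.1 0 0.2; 0.8 0 0 0 0 0 0; 1 0 0 0 0 0 0; 1 0 0 0 0 0 0; 1 0 0 0 0 0 0; 1 0 0 0 0 0 0")

```text
time_s: 25.4
tool_pos: [527.1, 30.6, 85.6]
eef_rot: [-0.0, 0.714, 0.7, -0.0]
wrist_force: [-0.8, -0.6, -2.5]
grip_width: 12.6
```

```bash
python3 - <<'E'
from gap2 import *
plan([527.5,30.5,83],-1.2,clo=1,step=25)
snap("wrist","w27")
E
python3 gap.py w27
```

```text
t=25.4 p=[527.1  30.6  85.6] phi=-1.1 q1=-8 q6=-7 F=[-0.8 -0.6 -2.5] w=12.6 d=[ 0.4 -0.1 -2.6] a=-0.1
1 -0.0001 0.0004 0.0026 -0.1 0 0.1
w27 fixed slope 1.18 x30 576.08 34 34
 proud [-0.2  -0.25 -0.06 -0.04 -0.02 -0.06 -0.08 -0.1  -0.13]
 SE slope 1.16 x30 575.61 40 43
```

View pics/w27.png

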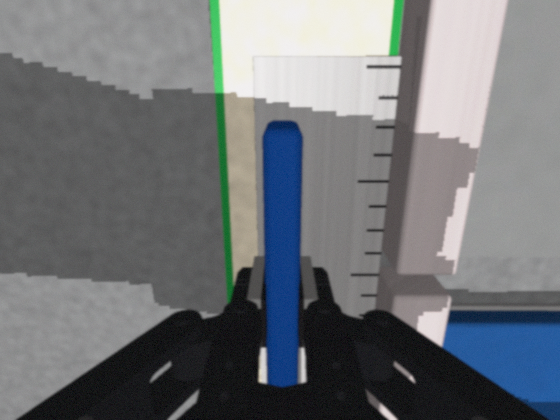

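Emit:
send_rows(series="1 0 0.001 0 0 0 0.1; 1 0 0.001 0 -0.2 0 0; 1 0 0.001 0 -0.2 0 0; 1 0 0 0 0 0 0")

```text
time_s: 25.85
tool_pos: [527.6, 30.7, 85.7]
eef_rot: [-0.002, 0.714, 0.7, -0.001]
wrist_force: [0.5, 0.6, -2.2]
grip_width: 12.8
```

```bash
python3 - <<'E'
from gap2 import *
plan([527.5,30.5,83],-1.2,clo=1,step=25);print(telemetry.get_state()["torque"])
snap("wrist","w28")
E
python3 gap.py w28
```

```text
t=25.9 p=[527.6  30.7  85.7] phi=-1.1 q1=-8 q6=-7 F=[ 0.5  0.6 -2.2] w=12.8 d=[-0.1 -0.2 -2.7] a=-0.1
1 -0.0002 -0.0001 0.0027 -0.2 0 0.1
[-0.01990604 -0.04921987 -0.03088552]
w28 fixed slope 1.16 x30 576.12 33 34
 proud [-0.11  0.1  -0.13  0.08 -0.22  0.02  0.03  0.06 -0.03]
 SE slope 1.23 x30 575.89 39 43
```

Emit:
send_rows(series="1 0 0.0005 0.001 0 0 0; 0.8 0 0 0 0 0 0; 0.6 0 0 0 0 0 0; 0.6 0 0 0 0 0 0; 0.6 0 0 -0.015 0 0 0; 0.6 0 0 -0.03 0 0 0; 0.6 0 0 -0.04 0 0 0; 0.6 0 0 -0.02 0 0 0; 0.6 0 0 0 0 0 0")

```text
time_s: 26.8
tool_pos: [531.4, 30.5, 199.4]
eef_rot: [0.001, 0.714, 0.7, 0.001]
wrist_force: [0.2, -0.8, 0.5]
grip_width: 33.9
```

```bash
python3 - <<'E'
from h import *
plan([640,-45,185],84,clo=0.2,step=40)
E
```

```text
t=26.8 p=[531.4  30.5 199.4] phi=-1.1 q1=-8 q6=-7 F=[ 0.2 -0.8  0.5] w=33.9 d=[108.6 -75.5 -14.4] a=85.1
0.2 -0.0067 0.01 0.0013 0.2 0 -7.7; 0.2 -0.008 0.009 0.0013 0 0 -7.7; 0.2 -0.0091 0.0079 0.0013 0 0 -7.7; 0.2 -0.0101 0.0066 0.0013 0 0 -7.7; 0.2 -0.0109 0.0052 0.0013 0 0 -7.7; 0.2 -0.0115 0.0036 0.0013 0 0 -7.7; 0.2 -0.0118 0.0021 0.0013 0 0 -7.7; 0.2 -0.012 0.0005 0.0013 0 0 -7.7; 0.2 -0.012 -0.0012 0.0013 0 0 -7.7; 0.2 -0.0117 -0.0028 0.0013 0 0 -7.7; 0.2 -0.0112 -0.0043 0.0013 0 0 -7.7
```

Emit:
send_rows(series="0.2 -0.007 0.010 0 0.2 0 -7.7; 0.2 -0.008 0.009 0 0 0 -7.7; 0.2 -0.009 0.008 0 0 0 -7.7; 0.2 -0.010 0.007 0 0 0 -7.7; 0.2 -0.011 0.005 0 0 0 -7.7; 0.2 -0.011 0.004 0 0 0 -7.7; 0.2 -0.012 0.002 0 0 0 -7.7; 0.2 -0.012 0 0 0 0 -7.7; 0.2 -0.012 -0.001 0 0 0 -7.7; 0.2 -0.012 -0.003 0 0 0 -7; 0.3 -0.010 -0.004 0 0 0 -5; 0.4 0 0 0 0 0 0")

```text
time_s: 28.0
tool_pos: [641.4, -44.1, 190.5]
eef_rot: [-0.004, 0.056, 0.998, 0.001]
wrist_force: [-0.2, 0.1, 0.5]
grip_width: 51.4
```

```bash
python3 - <<'E'
from h import *
snap("wrist","w29")
plan([640,-45.5,115],84,clo=0.45,step=40)
E
```

```text
t=28.1 p=[640.7 -43.7 190.1] phi=83.5 q1=-13 q6=-96 F=[ 0.2  0.7 -0.3] w=51.3 d=[ -0.7  -1.8 -75.1] a=0.5
0.45 0.0003 -0.0009 0.0376 0.1 -0.5 -0.3; 0.45 0.0003 -0.0009 0.0376 0 0 -0.3
```

View pics/w29.png

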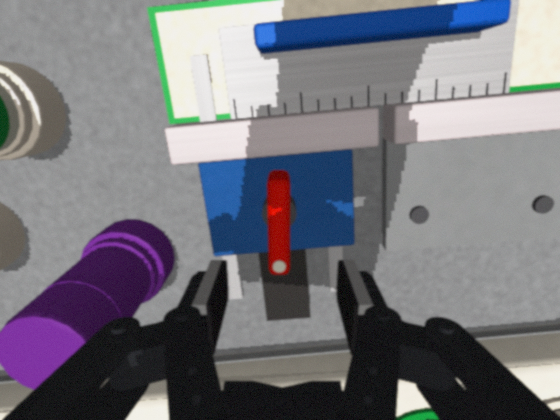

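```bash
python3 - <<'E'
from gap2 import *
run("w29",(175,370),(405,550),(127,109),(107,95))
crop("w29",160,60,560,160,"c29",2)
E
```

```text
w29 slider slope 0.0224 fixed 0.0185 48 49 36 37 proud at join -0.04 with common slope -0.24 mean x [575.2 -43.7  30. ]
```

View pics/c29.png

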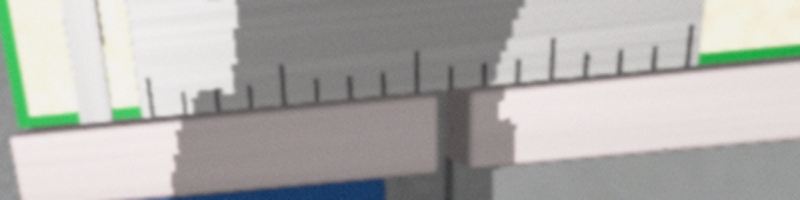

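Emit:
send_rows(series="0.45 0 -0.001 0.03 0 -0.5 0; 0.45 0 -0.001 0.024 0 0 0; 0.5 0 0 0.014 0 0 0; 0.5 0 0 0 0 0 0", force=60)

```text
time_s: 28.45
tool_pos: [638.7, -44.2, 119.6]
eef_rot: [-0.0, 0.06, 0.998, 0.001]
wrist_force: [-0.0, -0.1, 0.5]
grip_width: 42.9
```

```bash
python3 - <<'E'
from h import *
snap("wrist","w30")
plan([639.5,-45.5,115],84,clo=0.5,step=40)
E
```

```text
t=28.5 p=[639.4 -44.3 120.9] phi=83.1 q1=-13 q6=-96 F=[ 0.5 -0.9  0.4] w=42.5 d=[ 0.1 -1.2 -5.9] a=0.9
0.5 -0.0003 -0.0012 0.0059 0.1 0 -0.9
```

View pics/w30.png

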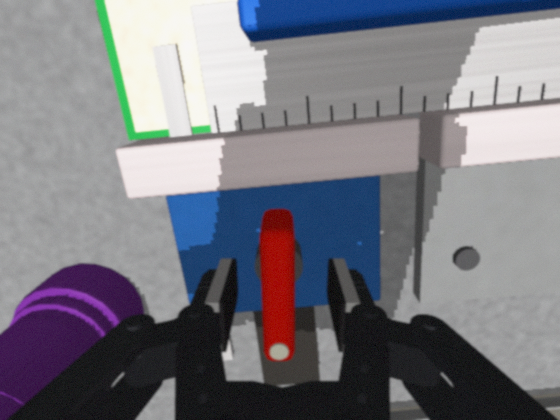

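Emit:
send_rows(series="0.5 0 -0.001 0.005 0 0 0; 1 0 0 0 0 0 0; 1 0 0 0 0 0 0; 1 0 0 0 0 0 0; 1 0 0 0 0 0 0; 1 0 0 0 0 0 0")

```text
time_s: 29.1
tool_pos: [640.6, -46.0, 118.9]
eef_rot: [0.003, 0.06, 0.998, -0.0]
wrist_force: [0.5, -1.4, -2.7]
grip_width: 13.2
```

```bash
python3 - <<'E'
from gap2 import *
snap("wrist","w31")
plan([639.5,-45.5,115],84,clo=1,step=40)
run("w31",(135,415),(455,555),(145,119),(114,105))
E
```

```text
t=29.1 p=[640.6 -46.  118.9] phi=83.2 q1=-13 q6=-96 F=[ 0.1 -1.1 -2. ] w=13.1 d=[-1.1  0.5 -3.9] a=0.8
1 0.0012 0.0003 0.0039 0 0.4 -0.8
w31 slider slope 0.0226 fixed 0.0222 70 70 25 25 proud at join -0.25 with common slope -0.26 mean x [575.  -42.5  30. ]
```

View pics/w31.png

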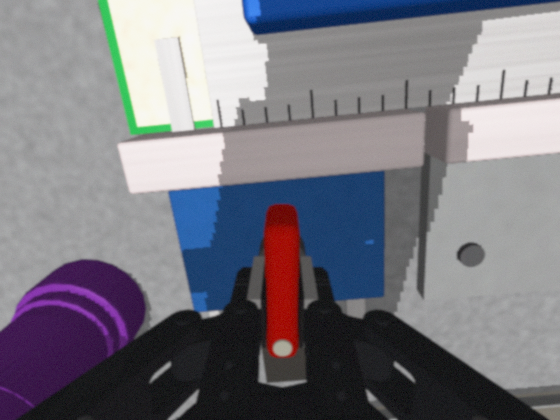

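```bash
python3 - <<'E'
from h import *
crop("w30",230,190,330,370,"c30",3.3)
crop("w31",230,190,330,370,"c31",3.3)
a=cv2.imread("pics/c30.png");b=cv2.imread("pics/c31.png");cv2.imwrite("pics/c3031.png",np.hstack([a,b]))
E
```

```text
(no output)
```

View pics/c3031.png

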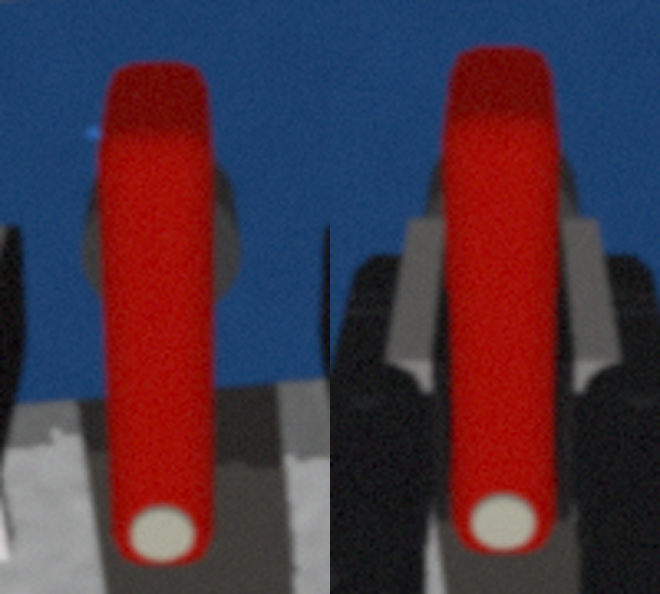

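```bash
python3 - <<'E'
from h import *
for f,a,b in(("w30",(277,230.9),(279,361.2)),("w31",(281.5,225.8),(282.4,357.3))):
    p=onz(f,*a,72);q=onz(f,*b,72);print(f,(p+q)/2,np.linalg.norm(p-q),np.degrees(np.arctan2((q-p)[1],(q-p)[0])))
E
```

```text
w30 [637.71749623 -45.53856285  72.        ] 62.1040430030126 -6.363498516983175
w31 [637.57254542 -45.50915077  72.        ] 61.951803429317096 -6.522528418073539
```

Emit:
send_rows(series="0.7 0 0 0 0 0 0; 0.7 0.003 0 0.003 0 0 0; 0.7 0 0 0 0 0 0; 1 0 0 0 0 0 0; 1 0 0 0 0 0 0; 1 0 0 0 0 0 0; 1 0 0 0 0 0 0")

```text
time_s: 29.85
tool_pos: [638.4, -45.7, 117.4]
eef_rot: [0.004, 0.06, 0.998, -0.001]
wrist_force: [-0.1, -1.2, 0.4]
grip_width: 13.1
```

```bash
python3 - <<'E'
from gap2 import *
snap("wrist","w32")
plan([638,-45.5,115],84,clo=1,step=40)
run("w32",(135,415),(455,555),(147,121),(116,107))
E
```

```text
t=29.9 p=[638.4 -45.7 117.4] phi=83.2 q1=-13 q6=-96 F=[-0.  -0.8 -0.3] w=12.9 d=[-0.4  0.2 -2.4] a=0.8
1 0.0004 0.0002 0.0024 0 0.5 -0.8
w32 slider slope 0.0224 fixed 0.0216 70 70 25 25 proud at join -0.22 with common slope -0.24 mean x [575.  -42.5  30. ]
```

Turn clockwise in stages.

Emit:
send_rows(series="1 0 0 0 0 0 6; 1 0 0 0 0 0 6; 1 0 0 0 0 0 6; 1 0 0 0 0 0 6; 1 0 0 0 0 0 6; 1 0 0 0 0 0 6; 1 0 0 0 0 0 6")

```text
time_s: 30.6
tool_pos: [638.1, -46.2, 117.5]
eef_rot: [0.004, 0.425, 0.905, -0.0]
wrist_force: [-0.6, -0.6, 0.9]
grip_width: 13.1
```

```bash
python3 - <<'E'
from gap2 import *
snap("wrist","w33")
plan([638.4,-45.7,117.4],13,clo=1,step=40)
E
```

```text
t=30.6 p=[638.1 -46.2 117.4] phi=39.5 q1=-13 q6=-53 F=[-1.  -1.   0.1] w=12.9 d=[ 0.3  0.5 -0. ] a=-26.5
1 0.0001 0.0001 0 0.2 0.4 6.6; 1 0.0001 0.0001 0 0 0 6.6; 1 0.0001 0.0001 0 0 0 6.6; 1 0.0001 0.0001 0 0 0 6.6
```

View pics/w33.png

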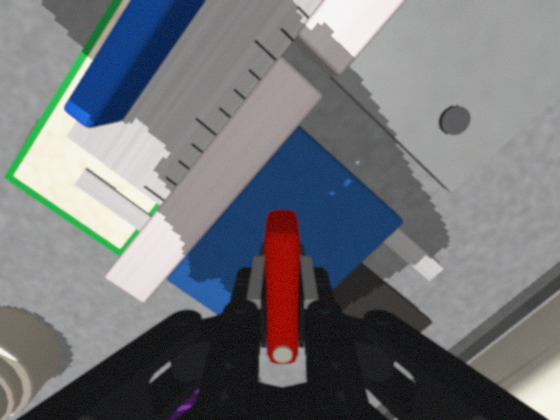

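Emit:
send_rows(series="1 0 0 0 0 0 6; 1 0 0 0 0 0 6; 1 0 0 0 0 0 6; 1 0 0 0 0 0 6; 1 0 0 0 0 0 2; 1 0 0 0 0 0 0")

```text
time_s: 31.25
tool_pos: [637.8, -46.3, 117.5]
eef_rot: [0.004, 0.62, 0.784, -0.001]
wrist_force: [0.7, 0.1, 0.2]
grip_width: 12.7
```

Emit:
send_rows(series="0.7 0 0 0 0 0 0; 0.5 0 0 0 0 0 0; 0.5 0 0 -0.02 0 0 0; 0.4 0 0 -0.035 0 0 0; 0.4 0 0 -0.04 0 0 0; 0.4 0 0 -0.02 0 0 0; 0.4 0 0 0 0 0 0")

```text
time_s: 31.95
tool_pos: [636.8, -44.7, 234.7]
eef_rot: [0.002, 0.618, 0.786, -0.0]
wrist_force: [0.5, -0.8, -0.7]
grip_width: 51.4
```

```bash
python3 - <<'E'
from gap2 import *
snap("wrist","w34")
plan([527.5,30.5,190],-1.2,clo=0.6,step=40)
E
```

```text
t=32.0 p=[636.3 -44.7 233.3] phi=13.6 q1=-13 q6=-27 F=[-0.9 -0.2  0. ] w=51.1 d=[-108.8   75.2  -43.3] a=-14.8
0.6 0.0247 -0.022 0.0108 0 0.1 3.7; 0.6 0.0232 -0.0236 0.0108 0 0 3.7; 0.6 0.0216 -0.025 0.0108 0 0 3.7; 0.6 0.02 -0.0264 0.0108 0 0 3.7
```

View pics/w34.png

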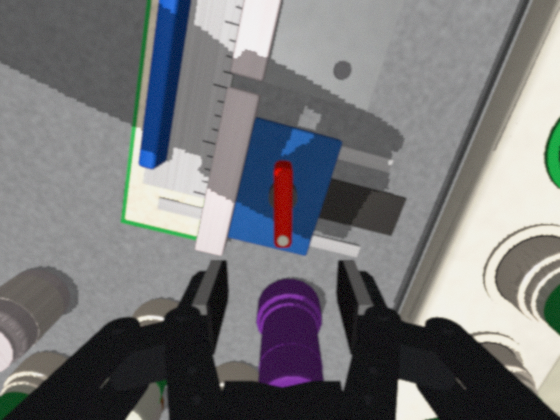

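Emit:
send_rows(series="0.6 0.025 -0.022 0.010 0 0 3.7; 0.6 0.023 -0.024 0.010 0 0 3.7; 0.6 0.022 -0.025 0.010 0 0 3.7; 0.6 0.020 -0.026 0.010 0 0 3.7; 0.6 0 0 0 0 0 0")

```text
time_s: 32.5
tool_pos: [520.1, 33.3, 182.2]
eef_rot: [-0.004, 0.718, 0.696, -0.004]
wrist_force: [0.3, 0.1, -0.7]
grip_width: 34.3
```

```bash
python3 - <<'E'
from h import *
plan([527.5,30.5,130],-1.2,clo=0.6,step=25)
E
```

```text
t=32.5 p=[520.1  33.3 182.2] phi=-1.8 q1=-7 q6=-6 F=[ 0.3  0.1 -0.7] w=34.3 d=[  7.4  -2.8 -52.2] a=0.6
0.6 -0.0009 0.0025 0.0174 -0.6 0 -0.2; 0.6 -0.0009 0.0025 0.0174 0 0 -0.2; 0.6 -0.0009 0.0025 0.0174 0 0 -0.2
```

Emit:
send_rows(series="0.6 -0.001 0.003 0.018 -0.6 0 -0.2; 0.6 -0.001 0.003 0.018 0 0 -0.2; 0.6 -0.001 0.002 0.018 0 0 0; 0.6 0 0 0.018 0 0 0; 0.6 0 0 0.016 0 0 0; 0.6 0 0 0 0 0 0", force=80)

```text
time_s: 33.1
tool_pos: [526.6, 29.4, 84.6]
eef_rot: [-0.002, 0.713, 0.701, -0.002]
wrist_force: [0.5, -0.4, 0.4]
grip_width: 34.3
```

```bash
python3 - <<'E'
from h import *
plan([527.5,30.5,85],-1.2,clo=0.6,step=25); snap("wrist","w35")
E
python3 gap.py w35
```

```text
t=33.1 p=[526.6  29.4  84.6] phi=-1.0 q1=-8 q6=-7 F=[ 0.5 -0.4  0.4] w=34.3 d=[0.9 1.1 0.4] a=-0.2
0.6 0.0011 0.0009 -0.0004 -0.4 0 0.2
w35 fixed slope 1.22 x30 576.03 34 34
 proud [-0.02 -0.04 -0.07 -0.11 -0.15 -0.19 -0.23 -0.23 -0.22]
 SE slope 1.22 x30 575.92 38 43
```

View pics/w35.png

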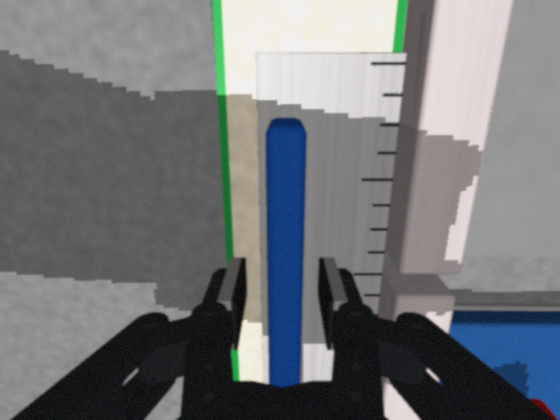

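Emit:
send_rows(series="0.8 0 0 0 0 0 0; 1 0 0 0 0 0 0; 1 0 0 0 0 0 0; 1 0 0 0 0 0 0; 1 0 0 0 0 0 0; 1 0 -0.006 0 0 0 0; 1 0 -0.01 0 0 0 0; 1 0 -0.015 -0.01 0 0 0; 1 0 -0.015 -0.03 0 0 0; 1 0 0 -0.03 0 0 0")

```text
time_s: 34.15
tool_pos: [473.4, 30.7, 152.3]
eef_rot: [-0.008, 0.713, 0.701, -0.006]
wrist_force: [0.4, -1.0, -3.7]
grip_width: 13.0
```

```bash
python3 - <<'E'
from h import *
plan([485,435,135],-77.9,clo=1,step=38)
E
```

```text
t=34.1 p=[473.4  30.7 152.3] phi=-1.0 q1=-9 q6=-8 F=[ 0.4 -1.  -3.7] w=13.0 d=[ 11.6 404.3 -17.3] a=-76.9
1 0.0368 0.0004 0.0016 -1.2 -0.1 7; 1 0.0365 -0.004 0.0016 0 0 7; 1 0.0358 -0.0085 0.0016 0 0 7; 1 0.0345 -0.0128 0.0016 0 0 7; 1 0.0327 -0.0169 0.0016 0 0 7; 1 0.0304 -0.0207 0.0016 0 0 7; 1 0.0276 -0.0243 0.0016 0 0 7; 1 0.0245 -0.0274 0.0016 0 0 7; 1 0.0209 -0.0302 0.0016 0 0 7; 1 0.0171 -0.0325 0.0016 0 0 7; 1 0.013 -0.0344 0.0016 0 0 7
```

Emit:
send_rows(series="1 0.032 0 0 -1.2 0 7; 1 0.036 -0.004 0 0 0 7; 1 0.036 -0.008 0 0 0 7; 1 0.034 -0.013 0 0 0 7; 1 0.033 -0.017 0 0 0 7; 1 0.030 -0.021 0 0 0 7; 1 0.028 -0.024 0 0 0 7; 1 0.024 -0.027 0 0 0 7; 1 0.021 -0.030 0 0 0 7; 1 0.017 -0.032 0 0 0 7; 1 0.012 -0.030 0 0 0 6; 1 0 0 0 0 0 0")

```text
time_s: 35.35
tool_pos: [487.7, 434.7, 155.0]
eef_rot: [0.001, 0.996, 0.084, 0.004]
wrist_force: [0.6, -0.3, -3.9]
grip_width: 12.7
```

```bash
python3 - <<'E'
from h import *
plan([485,435,110],-77.9,clo=1,step=38)
E
```

```text
t=35.4 p=[487.7 434.7 155. ] phi=-80.4 q1=33 q6=114 F=[ 0.6 -0.3 -3.9] w=12.7 d=[ -2.7   0.3 -45. ] a=2.5
1 -0.0013 -0.0004 0.0225 0.1 -0.4 -1.2; 1 -0.0013 -0.0004 0.0225 0 0 -1.2
```

Emit:
send_rows(series="1 -0.001 0 0.021 0 -0.4 -1.2; 1 -0.001 0 0.021 0 0 -1.2; 1 0 0 0 0 0 0")

```text
time_s: 35.65
tool_pos: [483.6, 433.5, 111.5]
eef_rot: [0.002, 0.994, 0.108, -0.0]
wrist_force: [-0.9, -0.8, -4.0]
grip_width: 12.8
```

```bash
python3 - <<'E'
from h import *
plan([485,435,88],-77.9,clo=1,step=38); snap("wrist","w36")
E
```

```text
t=35.6 p=[483.6 433.5 111.5] phi=-77.6 q1=33 q6=111 F=[-0.9 -0.8 -4. ] w=12.8 d=[  1.4   1.5 -23.5] a=-0.3
1 0.0017 -0.0012 0.0235 0.2 0.1 0.3
```

View pics/w36.png

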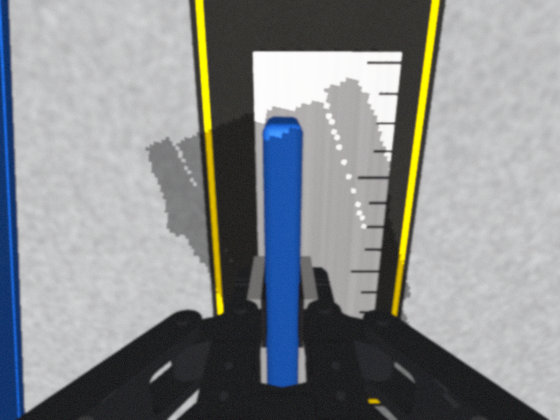

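```bash
python3 - <<'E'
from h import *
crop("w36",180,0,460,320,"c36",1.85)
o=lambda u,v,z:onz("w36",u,v,z)
zt=111.5-84.6+8
tl,tr=o(253,52,zt),o(402.5,52,zt); bl=o(257.5,250,zt); br=o(377.5,308,zt)
L0,L1=o(193.5,0,2),o(216,290,2); R0,R1=o(441.5,0,2),o(401,290,2)
for n,p in dict(tl=tl,tr=tr,bl=bl,br=br,L0=L0,L1=L1,R0=R0,R1=R1).items(): print(n,np.round(p,1))
an=lambda a,b: np.degrees(np.arctan2((a-b)[1],(a-b)[0]))
print(an(tl,bl),an(tr,br),an(L0,L1),an(R0,R1),np.linalg.norm(tl-tr))
y=np.radians(12.0); n=np.array([np.sin(y),-np.cos(y)])  # SE +x dir
print("along n: L",n@L0[:2],n@L1[:2],"R",n@R0[:2],n@R1[:2],"SE",n@tl[:2],n@bl[:2],n@tr[:2],n@br[:2])
E
```

```text
tl [577.1 465.3  34.9]
tr [589.8 407.1  34.9]
bl [491.6 446.9  34.9]
br [472.1 380.2  34.9]
L0 [595.4 499.6   2. ]
L1 [442.6 465.6   2. ]
R0 [620.2 386.6   2. ]
R1 [466.7 353.9   2. ]
12.156696251659485 12.911327123383042 12.515142759455607 12.040687565850536 59.56765271729588
along n: L -364.8554303371474 -363.4481414366395 R -249.23055532805904 -249.11912034337996 SE -335.181935758084 -334.9428155117984 -275.61547318927694 -273.6947846593699
```

View pics/c36.png

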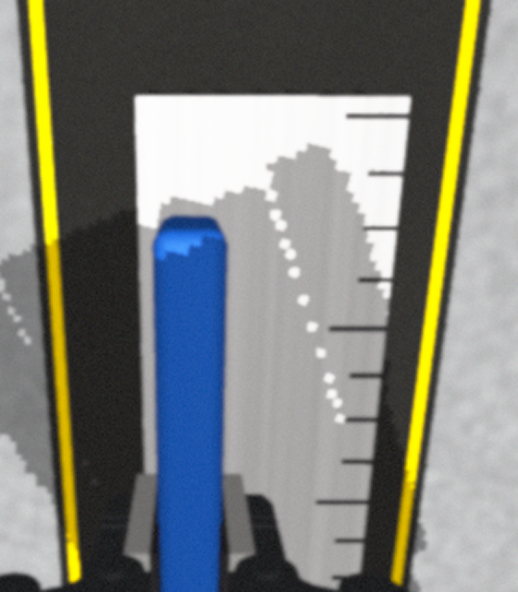

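Emit:
send_rows(series="1 0.002 -0.002 0.012 0 0 0; 1 0 0 0.009 0 0 0; 1 0 0 0.002 0 0 0; 1 0 0 0 0 0 0")

```text
time_s: 36.1
tool_pos: [487.4, 435.7, 91.4]
eef_rot: [0.001, 0.994, 0.107, 0.002]
wrist_force: [-0.1, 0.8, -3.4]
grip_width: 12.4
```

```bash
python3 - <<'E'
from h import *
plan([485,435,86.7],-77.7,clo=1,step=38); snap("wrist","w37")
o=lambda u,v,z:onz("w37",u,v,z)
E
```

```text
t=36.1 p=[487.4 435.7  91.4] phi=-77.8 q1=33 q6=111 F=[-0.1  0.8 -3.4] w=12.4 d=[-2.4 -0.7 -4.7] a=0.1
1 -0.0025 0.0002 0.0047 0.1 -0.3 -0.1
```

View pics/w37.png

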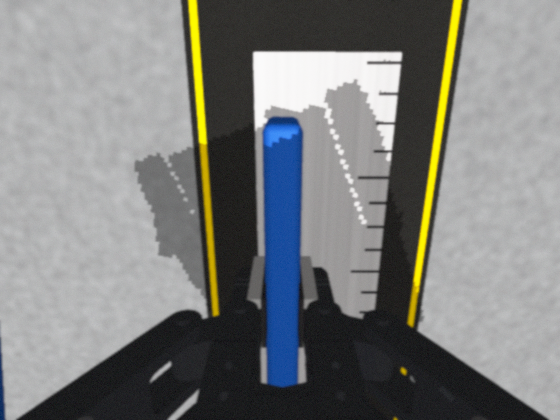

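```bash
python3 - <<'E'
from h import *
o=lambda u,v,z:onz("w37",u,v,z)
zt=14.8
y=np.radians(12.2); n=np.array([np.sin(y),-np.cos(y)])
im=load("w37")[0].astype(int)
for v in(20,52,100,150,250):
    m=np.where((im[v,:,1]>120)&(im[v,:,0]<60)&(im[v,:,2]>120))[0]; 
    a,b=m.min(),m.max(); print(v,a,b,n@o(a,v,2)[:2],n@o(b,v,2)[:2])
for u,v in((253,54),(257.5,250),(402.5,54),(378,300)): print(n@o(u,v,zt)[:2])
E
```

```text
20 189 459 -361.93099057599545 -247.81237944459787
52 192 454 -361.7187429727772 -247.89596387493117
100 195 447 -362.0563991652903 -247.80345854105613
150 200 439 -361.5515658520992 -248.03499213982053
250 208 424 -361.43103179034347 -248.04550078842976
-334.2810575429453
-334.4711587066728
-274.4248895264375
-273.6933719038427
```

Emit:
send_rows(series="1 0 -0.0005 0.003 0 0 0; 1 0 0 0.002 0 0 0; 1 0 0 0.001 0 0 0; 1 0 0 0 0 0 0")

```text
time_s: 36.55
tool_pos: [488.2, 436.8, 88.5]
eef_rot: [0.0, 0.994, 0.107, 0.003]
wrist_force: [-0.5, -0.2, -3.5]
grip_width: 12.4
```

Emit:
send_rows(series="0.8 0 0 0 0 0 0; 0.5 0 0 0 0 0 0; 0.4 0 0 0 0 0 0; 0.4 0 0 -0.02 0 0 0; 0.4 0 0 -0.03 0 0 0; 0.2 0 0 -0.04 0 0 0; 0 0 0 -0.045 0 0 0; 0 0 0 -0.045 0 0 0; 0 0 0 0 0 0 0")

```text
time_s: 37.45
tool_pos: [488.4, 437.6, 276.4]
eef_rot: [-0.001, 0.994, 0.107, 0.007]
wrist_force: [1.3, 0.1, 0.2]
grip_width: 85.5
```

```bash
python3 - <<'E'
from h import *
snap("wrist","w38"); snap("top","t2"); snap("side","s2")
plan([440,0,250],0,clo=0)
E
```

```text
t=37.6 p=[485.5 435.6 266.7] phi=-77.7 q1=33 q6=111 F=[ 0.3 -0.3 -1.1] w=85.5 d=[ -45.5 -435.6  -16.7] a=77.7
0 -0.0137 0.0416 0.0017 0.3 0 -7.8; 0 -0.0192 0.0394 0.0017 0 0 -7.8; 0 -0.0243 0.0364 0.0017 0 0 -7.8; 0 -0.029 0.0328 0.0017 0 0 -7.8; 0 -0.0332 0.0286 0.0017 0 0 -7.8; 0 -0.0368 0.0238 0.0017 0 0 -7.8; 0 -0.0396 0.0186 0.0017 0 0 -7.8; 0 -0.0418 0.0131 0.0017 0 0 -7.8; 0 -0.0432 0.0073 0.0017 0 0 -7.8; 0 -0.0438 0.0014 0.0017 0 0 -7.8
```

View pics/w38.png

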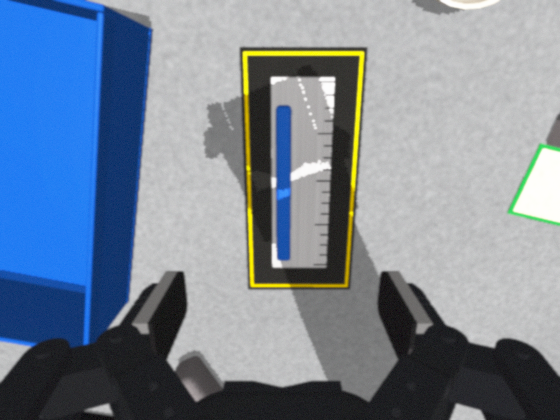

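View pics/t2.png

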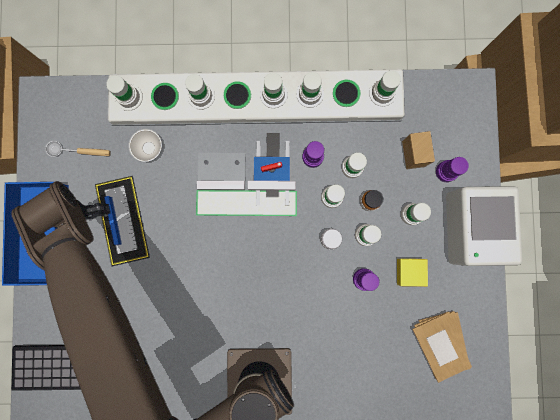

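```bash
cat > bot.py <<'E'
from h import *
def bots(fn,boxes):
    im,P=cloud(fn)
    for n,(x,y) in boxes.items():
        q=P[y-18:y+19,x-18:x+19].reshape(-1,3); c=im[y-18:y+19,x-18:x+19].reshape(-1,3).astype(int)
        m=(q[:,2]>105)&(q[:,2]<135)&(c.min(1)>140); q=q[m]
        # fit circle r=26 centre by min-enclosing
        (cx,cy),r=cv2.minEnclosingCircle(q[:,:2].astype(np.float32)); print(n,len(q),np.round(q.mean(0),1),"enc",round(cx,1),round(cy,1),round(r,1))
E
python3 - <<'E'
from bot import *
bots("t2",dict(b1=(356,162),b2=(334,194),b3=(418,210),b4=(369,233)))
crop("t2",290,130,450,300,"c40")
E
```

```text
b1 247 [ 639.1 -294.6  121. ] enc 639.3 -294.8 25.6
b2 253 [ 548.3 -230.2  120.8] enc 548.6 -230.9 25.8
b3 254 [ 492.2 -471.7  121. ] enc 492.5 -471.8 25.5
b4 256 [ 431.4 -329.8  121.2] enc 431.4 -330.4 25.8
```

View pics/c40.png

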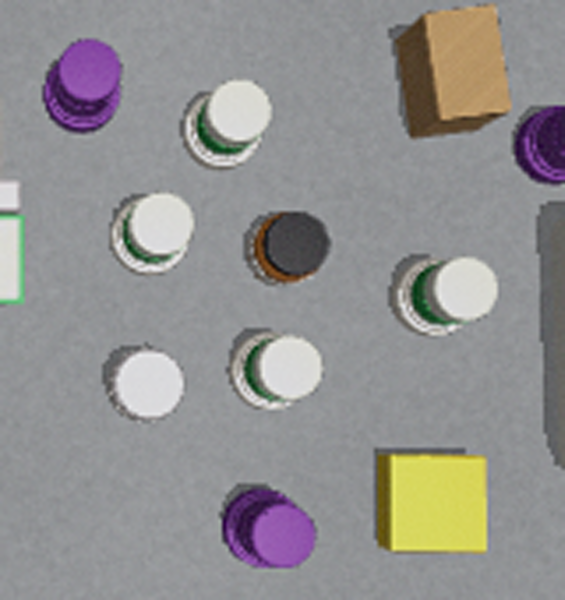

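```bash
python3 - <<'E'
from h import *
plan([549,-228.5,235],-1,clo=0,step=48)
E
```

```text
t=37.6 p=[485.5 435.6 266.7] phi=-77.7 q1=33 q6=111 F=[ 0.3 -0.3 -1.1] w=85.5 d=[  63.5 -664.1  -31.7] a=76.7
0 -0.0056 0.0473 0.0023 0.3 0 -5.5; 0 -0.0101 0.0466 0.0023 0 0 -5.5; 0 -0.0145 0.0454 0.0023 0 0 -5.5; 0 -0.0188 0.0438 0.0023 0 0 -5.5; 0 -0.0229 0.0418 0.0023 0 0 -5.5; 0 -0.0268 0.0394 0.0023 0 0 -5.5; 0 -0.0304 0.0367 0.0023 0 0 -5.5; 0 -0.0338 0.0336 0.0023 0 0 -5.5; 0 -0.0368 0.0302 0.0023 0 0 -5.5; 0 -0.0396 0.0266 0.0023 0 0 -5.5; 0 -0.0419 0.0227 0.0023 0 0 -5.5; 0 -0.0439 0.0185 0.0023 0 0 -5.5
0 -0.0455 0.0143 0.0023 0 0 -5.5; 0 -0.0466 0.0099 0.0023 0 0 -5.5
```

Emit:
send_rows(series="0 -0.006 0.047 0.001 0.3 0 -5.5; 0 -0.010 0.046 0.001 0 0 -5.5; 0 -0.014 0.045 0.001 0 0 -5.5; 0 -0.019 0.044 0.001 0 0 -5.5; 0 -0.023 0.042 0.001 0 0 -5.5; 0 -0.027 0.039 0.001 0 0 -5.5; 0 -0.030 0.037 0.001 0 0 -5.5; 0 -0.034 0.034 0.001 0 0 -5.5; 0 -0.037 0.030 0.001 0 0 -5.5; 0 -0.040 0.027 0.001 0 0 -5.5; 0 -0.042 0.023 0.001 0 0 -5.5; 0 -0.044 0.018 0.001 0 0 -5.5")

```text
time_s: 38.8
tool_pos: [543.4, -147.6, 224.0]
eef_rot: [-0.015, 0.757, 0.653, -0.017]
wrist_force: [-0.2, -0.1, -0.5]
grip_width: 85.5
```

```bash
python3 - <<'E'
from h import *
plan([549,-228.5,235],-1,clo=0,step=48)
E
```

```text
t=38.8 p=[ 543.4 -147.6  224. ] phi=-8.4 q1=-25 q6=-16 F=[-0.2 -0.1 -0.5] w=85.5 d=[  5.6 -80.9  11. ] a=7.4
0 -0.0396 0.0087 -0.0055 -2.6 0.3 -3.7; 0 -0.0401 0.0061 -0.0055 0 0 -3.7
```

Emit:
send_rows(series="0 -0.040 0.009 -0.005 -2.6 0.3 -3.7; 0 -0.033 0.006 -0.005 0 0 -3.7; 0 0 0 0 0 0 0; 0 0 0 0 0 0 0")

```text
time_s: 39.2
tool_pos: [545.8, -229.5, 222.8]
eef_rot: [-0.008, 0.714, 0.7, -0.001]
wrist_force: [-0.0, -0.2, 0.0]
grip_width: 85.4
```

```bash
python3 - <<'E'
from h import *
snap("wrist","w40")
plan([549,-228.5,141],-1,clo=0,step=30)
E
```

```text
t=39.2 p=[ 545.8 -229.1  222.7] phi=-1.1 q1=-33 q6=-32 F=[-0.5 -0.6 -0.1] w=86.0 d=[  3.2   0.6 -81.7] a=0.1
0 0.0002 0.0011 0.0272 -0.7 -0.5 0; 0 0.0002 0.0011 0.0272 0 0 0; 0 0.0002 0.0011 0.0272 0 0 0
```

View pics/w40.png

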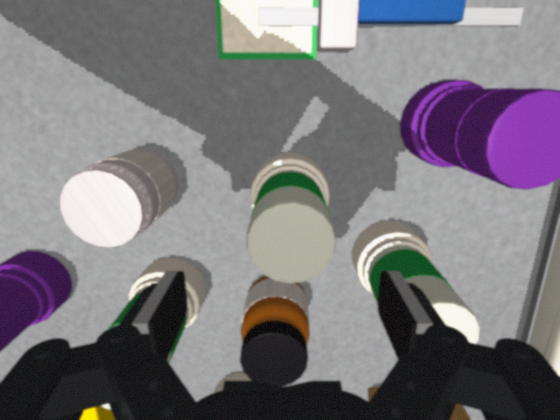

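```bash
python3 - <<'E'
from h import *
print(onz("w40",291,236,120))
E
```

```text
[ 550.44286063 -223.02369792  120.        ]
```

Emit:
send_rows(series="0 0.002 0.002 0.025 -0.7 -0.5 0; 0 0 0.001 0.025 0 0 0; 0 0 0.001 0.022 0 0 0; 0 0 0 0.006 0 0 0; 0 0 0 0 0 0 0", force=50)

```text
time_s: 39.75
tool_pos: [548.6, -218.9, 139.3]
eef_rot: [-0.003, 0.712, 0.702, -0.001]
wrist_force: [0.0, 0.1, 0.7]
grip_width: 85.4
```

```bash
python3 - <<'E'
from h import *
snap("wrist","w41")
plan([549.5,-227,141],-1,clo=0,step=30)
E
```

```text
t=39.8 p=[ 548.7 -218.9  139.6] phi=-0.7 q1=-32 q6=-31 F=[-0.9 -0.7 -0.3] w=85.4 d=[ 0.8 -8.1  1.4] a=-0.3
0 -0.008 0.0009 -0.0014 -0.3 -0.2 0.3
```

View pics/w41.png

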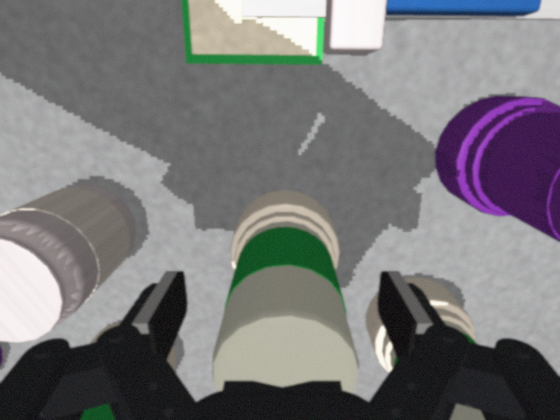

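Emit:
send_rows(series="0 -0.006 0.001 0 -0.3 -0.2 0; 0.1 -0.003 0 0 0 0 0; 0.5 0 0 0 0 0 0; 1 0 0 0 0 0 0; 1 0 0 0 0 0 0; 1 0 0 0 0 0 0; 1 0 0 0 0 0 0")

```text
time_s: 40.5
tool_pos: [551.1, -229.3, 143.9]
eef_rot: [0.004, 0.712, 0.703, 0.001]
wrist_force: [0.1, 0.5, -0.7]
grip_width: 51.2
```

```bash
python3 - <<'E'
from h import *
plan([549.5,-227,270],-1.2,clo=1,step=30)
E
```

```text
t=40.5 p=[ 551.1 -229.3  143.9] phi=-0.7 q1=-32 q6=-32 F=[ 0.1  0.5 -0.7] w=51.2 d=[ -1.6   2.3 126.1] a=-0.5
1 0.0005 -0.0003 -0.0252 0.4 0.2 0.1; 1 0.0005 -0.0003 -0.0252 0 0 0.1; 1 0.0005 -0.0003 -0.0252 0 0 0.1; 1 0.0005 -0.0003 -0.0252 0 0 0.1; 1 0.0005 -0.0003 -0.0252 0 0 0.1
```

Emit:
send_rows(series="1 0 0 -0.02 0.4 0.2 0; 1 0 0 -0.03 0 0 0; 1 0 -0.005 -0.02 0 0 0; 1 0.02 -0.005 0 0 0 0; 1 0.035 -0.005 0 0 0 0; 1 0.045 0 0.001 0 0 0; 1 0.045 0 0.001 0 0 0; 1 0.045 0 0.001 0 0 0; 1 0.045 0 0.001 0 0 0; 1 0.045 0 0.001 0 0 0; 1 0.035 0 0.001 0 0 0; 1 0.02 0 0 0 0 0")

```text
time_s: 41.7
tool_pos: [531.3, 123.0, 199.8]
eef_rot: [-0.008, 0.714, 0.7, -0.003]
wrist_force: [0.2, -0.1, -1.9]
grip_width: 51.4
```

```bash
python3 - <<'E'
from h import *
plan([536,136,150],-1.2,clo=1,step=30)
E
```

```text
t=41.7 p=[531.3 123.  199.8] phi=-1.1 q1=2 q6=3 F=[ 0.2 -0.1 -1.9] w=51.4 d=[  4.7  13.  -49.8] a=-0.1
1 0.0066 0.0022 0.0249 -1 -0.4 0; 1 0.0066 0.0022 0.0249 0 0 0
```

Emit:
send_rows(series="1 0.008 0.001 0.020 -0.8 -0.4 0; 1 0.005 0 0.018 -0.2 0 0; 1 0 0 0.008 0 0 0; 1 0 0 0.003 0 0 0; 1 0 0 0 0 0 0")

```text
time_s: 42.2
tool_pos: [526.0, 143.4, 144.8]
eef_rot: [-0.003, 0.711, 0.703, -0.002]
wrist_force: [0.0, 0.9, -1.7]
grip_width: 51.5
```

```bash
python3 - <<'E'
from h import *
plan([536,136,144],-1.2,clo=1,step=30); snap("wrist","w42")
E
```

```text
t=42.2 p=[526.  143.4 144.8] phi=-0.6 q1=5 q6=5 F=[ 0.   0.9 -1.7] w=51.5 d=[10.  -7.4 -0.8] a=-0.6
1 -0.0072 0.0101 0.0008 -0.4 0 0.6
```

View pics/w42.png

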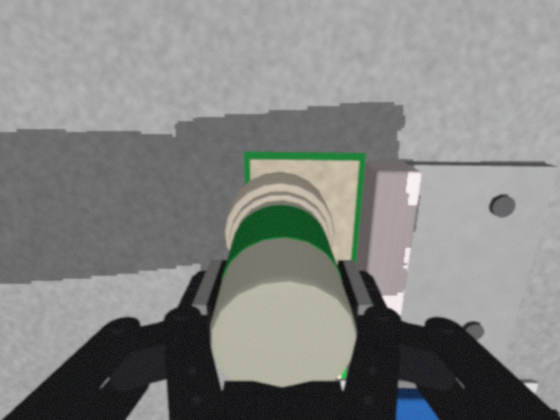

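Emit:
send_rows(series="1 -0.007 0.005 0 -0.4 0 0.6; 1 0 0.005 0 0 0 0; 1 0 0.004 0 0 0 0; 1 0 0.002 0 0 0 0; 1 0 0 0 0 0 0")

```text
time_s: 42.75
tool_pos: [545.7, 133.6, 148.2]
eef_rot: [0.002, 0.716, 0.698, 0.003]
wrist_force: [-0.9, 0.4, -2.7]
grip_width: 51.1
```

```bash
python3 - <<'E'
from h import *
plan([545,136,144],-1.2,clo=1,step=30)
E
```

```text
t=42.8 p=[545.7 133.6 148.2] phi=-1.5 q1=3 q6=5 F=[-0.9  0.4 -2.7] w=51.1 d=[-0.7  2.4 -4.2] a=0.3
1 0.0024 -0.0008 0.0042 0.4 -0.1 -0.3
```

Emit:
send_rows(series="1 0 0 0.003 0.4 0 0; 1 0 0.001 0.001 0 0 0; 1 0 0.0015 0 0 0 0; 1 0 0.0015 0 0 0 0")

```text
time_s: 43.15
tool_pos: [547.8, 133.7, 144.4]
eef_rot: [-0.004, 0.716, 0.698, -0.004]
wrist_force: [-6.2, -1.4, 4.3]
grip_width: 50.9
```

```bash
python3 - <<'E'
from h import *
plan([545,136,144],-1.2,clo=1,step=30); snap("wrist","w43")
E
```

```text
t=43.1 p=[547.8 133.7 144.4] phi=-1.5 q1=3 q6=5 F=[-6.2 -1.4  4.3] w=50.9 d=[-2.8  2.3 -0.4] a=0.3
1 0.0022 -0.0029 0.0004 -0.6 0 -0.3
```

View pics/w43.png

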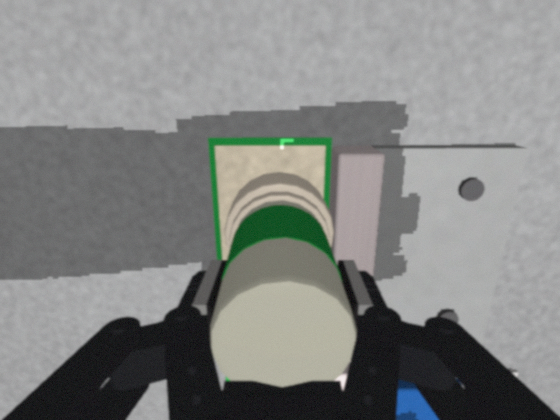

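Emit:
send_rows(series="1 0 0.001 -0.0005 -0.4 0 0; 1 0 0.0015 0 -0.2 0 0; 1 0 0.0015 0 0 0 0")

```text
time_s: 43.5
tool_pos: [548.2, 133.9, 144.5]
eef_rot: [-0.005, 0.716, 0.698, -0.005]
wrist_force: [-6.0, -0.2, 4.2]
grip_width: 50.9
```

```bash
python3 - <<'E'
from h import *
plan([545,136,144],-1.2,clo=1,step=30)
E
```

```text
t=43.5 p=[548.2 133.9 144.5] phi=-1.4 q1=3 q6=5 F=[-6.  -0.2  4.2] w=50.9 d=[-3.2  2.1 -0.5] a=0.2
1 0.002 -0.0033 0.0005 -0.8 0.1 -0.2
```

Emit:
send_rows(series="0.7 0 0 0 0 0 0; 0.2 0 0 0 0 0 0; 0 0 0 0 0 0 0; 0 0 0 -0.02 0 0 0; 0 0 0 -0.04 0 0 0; 0 0 0 -0.045 0 0 0; 0 0 0 0 0 0 0")

```text
time_s: 44.2
tool_pos: [552.7, 134.1, 254.2]
eef_rot: [-0.0, 0.716, 0.698, -0.001]
wrist_force: [0.7, -0.8, 0.1]
grip_width: 85.3
```

```bash
python3 - <<'E'
from h import *
snap("wrist","w44"); snap("top","t3"); 
plan([433,-328,240],-1.2,clo=0,step=48)
E
```

```text
t=44.3 p=[549.8 133.8 248.1] phi=-1.4 q1=3 q6=5 F=[-0.1 -0.1 -0.5] w=85.5 d=[-116.8 -461.8   -8.1] a=0.2
0 -0.0465 -0.0105 0.0008 -0.7 0.1 0; 0 -0.0465 -0.0106 0.0008 0 0 0; 0 -0.0464 -0.0106 0.0008 0 0 0; 0 -0.0464 -0.0106 0.0008 0 0 0; 0 -0.0464 -0.0106 0.0008 0 0 0; 0 -0.0464 -0.0106 0.0008 0 0 0; 0 -0.0464 -0.0106 0.0008 0 0 0; 0 -0.0464 -0.0107 0.0008 0 0 0; 0 -0.0464 -0.0107 0.0008 0 0 0; 0 -0.0464 -0.0107 0.0008 0 0 0
```

View pics/w44.png

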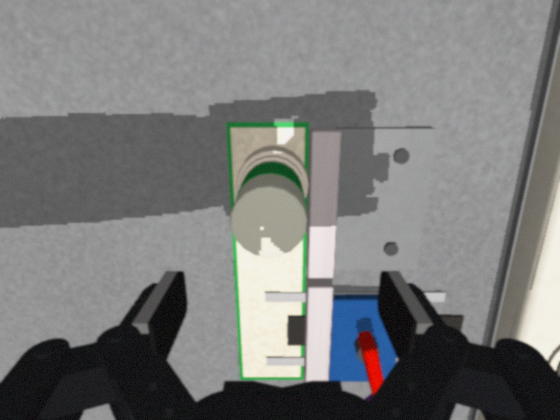

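View pics/t3.png

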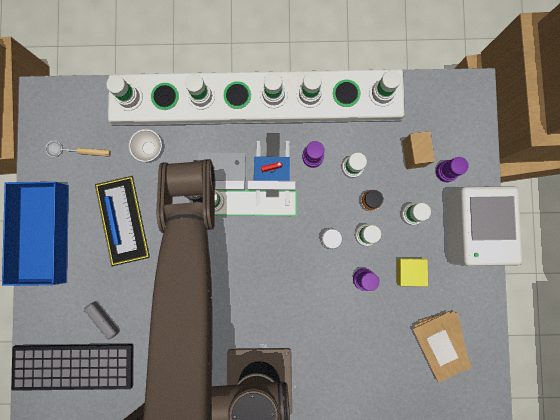

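Emit:
send_rows(series="0 -0.044 -0.010 0 -0.7 0 0; 0 -0.046 -0.011 0 0 0 0; 0 -0.046 -0.011 0 0 0 0; 0 -0.046 -0.011 0 0 0 0; 0 -0.046 -0.011 0 0 0 0; 0 -0.046 -0.011 0 0 0 0; 0 -0.046 -0.011 0 0 0 0; 0 -0.046 -0.011 0 0 0 0; 0 -0.046 -0.011 0 0 0 0; 0 -0.030 -0.008 0 0 0 0; 0 -0.010 0 0 0 0 0; 0 0 0 0 0 0 0")

```text
time_s: 45.5
tool_pos: [424.0, -328.6, 227.5]
eef_rot: [-0.009, 0.715, 0.7, -0.002]
wrist_force: [-0.3, 0.9, -0.8]
grip_width: 85.4
```

```bash
python3 - <<'E'
from h import *
snap("wrist","w45")
plan([433,-328,200],-1.2,clo=0,step=30)
E
```

```text
t=45.5 p=[ 424.  -327.7  227.3] phi=-1.1 q1=-48 q6=-47 F=[0.5 0.3 0.5] w=85.0 d=[  9.   -0.3 -27.3] a=-0.1
0 -0.0001 0.009 0.0273 -0.9 -0.6 0.1
```

View pics/w45.png

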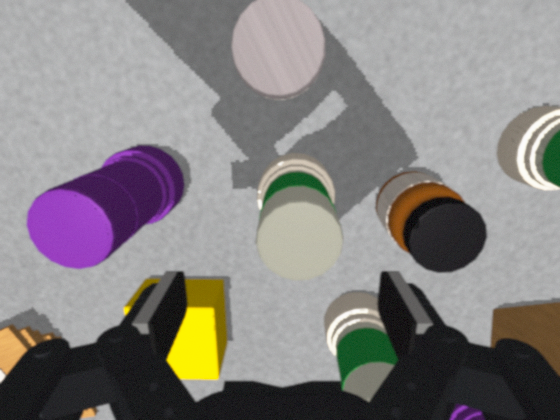

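```bash
python3 - <<'E'
from h import *
print(onz("w45",300,235,120))
E
```

```text
[ 433.49111433 -323.49731847  120.        ]
```

Emit:
send_rows(series="0 0 0.005 0.022 -0.9 -0.6 0; 0 0 0.004 0.022 0 0 0; 0 0 0 0 0 0 0")

```text
time_s: 45.85
tool_pos: [434.3, -323.1, 181.2]
eef_rot: [-0.001, 0.713, 0.702, 0.001]
wrist_force: [-0.3, 0.6, 0.5]
grip_width: 85.7
```

```bash
python3 - <<'E'
from h import *
plan([433.5,-328,142],-1.2,clo=0,step=30)
E
```

```text
t=45.9 p=[ 434.3 -323.1  181.2] phi=-0.9 q1=-47 q6=-47 F=[-0.3  0.6  0.5] w=85.7 d=[ -0.8  -4.9 -39.2] a=-0.3
0 -0.0025 -0.0004 0.0196 0 -0.1 0.1; 0 -0.0025 -0.0004 0.0196 0 0 0.1
```

Emit:
send_rows(series="0 -0.004 0 0.018 0 0 0; 0 -0.002 0 0.015 0 0 0; 0 0 0 0.003 0 0 0; 0.3 0 0 0 0 0 0; 1 0 0 0 0 0 0; 1 0 0 0 0 0 0; 1 0 0 0 0 0 0; 1 0 0 0 0 0 0; 1 0 0 0 0 0 0")

```text
time_s: 46.75
tool_pos: [436.6, -324.7, 147.0]
eef_rot: [-0.0, 0.71, 0.704, 0.001]
wrist_force: [-0.9, 0.3, -2.2]
grip_width: 51.7
```

```bash
python3 - <<'E'
from h import *
plan([500,-200,270],-1.2,clo=1,step=40)
E
```

```text
t=46.8 p=[ 436.6 -324.7  147. ] phi=-0.5 q1=-47 q6=-47 F=[-0.9  0.3 -2.2] w=51.7 d=[ 63.4 124.7 123. ] a=-0.7
1 0.0251 0.0124 -0.0246 0.1 -0.1 0.1; 1 0.0251 0.0124 -0.0246 0 0 0.1; 1 0.0251 0.0123 -0.0246 0 0 0.1; 1 0.0251 0.0123 -0.0246 0 0 0.1; 1 0.0252 0.0122 -0.0246 0 0 0.1
```

Emit:
send_rows(series="1 0 0 -0.03 0 0 0; 1 0 0 -0.035 0 0 0; 1 0 0 -0.035 0 0 0; 1 0.02 0.008 -0.01 0 0 0; 1 0.035 0.009 0 0 0 0; 1 0.045 0.011 0 0 0 0; 1 0.045 0.011 0 0 0 0; 1 0.045 0.011 0 0 0 0; 1 0.045 0.011 0 0 0 0; 1 0.045 0.011 0 0 0 0; 1 0.045 0.011 0 0 0 0; 1 0.030 0.005 0 0 0 0")

```text
time_s: 47.95
tool_pos: [530.5, 37.5, 262.0]
eef_rot: [0.001, 0.715, 0.699, 0.003]
wrist_force: [2.2, -0.8, -2.5]
grip_width: 51.2
```

```bash
python3 - <<'E'
from h import *
plan([522,50,160],-1.2,clo=1,step=25)
E
```

```text
t=48.0 p=[530.5  37.5 262. ] phi=-1.2 q1=-7 q6=-6 F=[ 2.2 -0.8 -2.5] w=51.2 d=[  -8.5   12.5 -102. ] a=0.0
1 0.0025 -0.0018 0.0204 0.3 -0.2 0; 1 0.0025 -0.0018 0.0204 0 0 0; 1 0.0025 -0.0018 0.0204 0 0 0; 1 0.0025 -0.0018 0.0204 0 0 0; 1 0.0025 -0.0018 0.0204 0 0 0
```

Emit:
send_rows(series="1 0.001 -0.002 0.02 0.3 0 0; 1 0.001 -0.002 0.02 0 0 0; 1 0.001 -0.001 0.02 0 0 0; 1 0 0 0.02 0 0 0; 1 0 0 0.013 0 0 0; 1 0 0 0.004 0 0 0; 1 0 0 0 0 0 0")

```text
time_s: 48.65
tool_pos: [526.0, 47.3, 162.1]
eef_rot: [-0.001, 0.712, 0.703, 0.002]
wrist_force: [-0.3, 0.8, -1.8]
grip_width: 51.0
```

```bash
python3 - <<'E'
from h import *
plan([540,63,148],-1.2,clo=1,step=5); snap("wrist","w46")
E
```

```text
t=48.6 p=[526.   47.3 162.1] phi=-0.7 q1=-6 q6=-5 F=[-0.3  0.8 -1.8] w=51.0 d=[ 14.   15.7 -14.1] a=-0.5
1 0.0026 0.0023 0.0023 0.1 -0.3 0.1; 1 0.0026 0.0023 0.0023 0 0 0.1; 1 0.0026 0.0023 0.0023 0 0 0.1; 1 0.0027 0.0023 0.0023 0 0 0.1; 1 0.0027 0.0023 0.0023 0 0 0.1; 1 0.0027 0.0023 0.0023 0 0 0.1
```

View pics/w46.png

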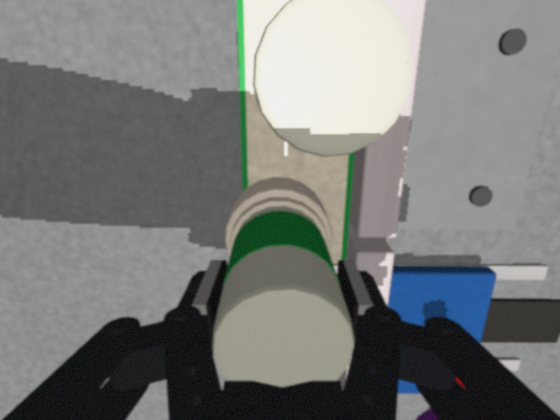

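Emit:
send_rows(series="1 0.004 0.001 0.004 0 -0.3 0.3; 1 0.004 0.001 0.004 0 0 0; 1 0.004 0.001 0.004 0 0 0; 1 0.003 0 0.002 0 0 0; 1 0 0 0 0 0 0")

```text
time_s: 49.2
tool_pos: [532.1, 63.3, 150.9]
eef_rot: [0.004, 0.714, 0.7, 0.003]
wrist_force: [0.5, -1.1, -2.8]
grip_width: 51.0
```

```bash
python3 - <<'E'
from h import *
plan([543,64,147],-1.2,clo=1,step=5)
E
```

```text
t=49.2 p=[532.1  63.3 150.9] phi=-1.1 q1=-4 q6=-3 F=[ 0.5 -1.1 -2.8] w=51.0 d=[10.9  0.7 -3.9] a=-0.1
1 0.0003 0.0036 0.0013 0.5 0.1 0; 1 0.0003 0.0036 0.0013 0 0 0; 1 0.0003 0.0036 0.0013 0 0 0
```

Emit:
send_rows(series="1 0 0.004 0.002 0.4 0 0; 1 0 0.004 0.001 0 0 0; 1 0 0.003 0.001 0 0 0; 1 0 0.002 0 0 0 0; 1 0 0.002 0 0 0 0")

```text
time_s: 49.7
tool_pos: [546.5, 63.2, 147.0]
eef_rot: [-0.002, 0.714, 0.701, -0.003]
wrist_force: [-8.6, 0.2, 6.9]
grip_width: 51.2
```

```bash
python3 - <<'E'
from h import *
plan([546,64,147],-1.2,clo=1,step=5)
E
```

```text
t=49.7 p=[546.5  63.2 147. ] phi=-1.1 q1=-4 q6=-3 F=[-8.6  0.2  6.9] w=51.2 d=[-0.5  0.8  0. ] a=-0.1
1 0.0008 -0.0005 -0 -0.4 0.1 0.1
```

Emit:
send_rows(series="1 0 0.001 -0.001 -0.3 0 0; 1 0 0.0015 0 -0.2 0 0; 1 0 0.0015 0 0 0 0")

```text
time_s: 50.0
tool_pos: [547.1, 63.2, 147.1]
eef_rot: [-0.004, 0.713, 0.701, -0.005]
wrist_force: [-5.9, 0.2, 3.3]
grip_width: 51.1
```

```bash
python3 - <<'E'
from h import *
plan([546,64,147],-1.2,clo=1,step=5)
E
```

```text
t=50.0 p=[547.1  63.2 147.1] phi=-1.0 q1=-4 q6=-3 F=[-5.9  0.2  3.3] w=51.1 d=[-1.1  0.8 -0.1] a=-0.2
1 0.0008 -0.0011 0.0001 -0.7 0.1 0.2
```

Seated. Release and head for b1 (≈(640,−293)).

Emit:
send_rows(series="0.7 0 0 0 0 0 0; 0.2 0 0 0 0 0 0; 0 0 0 0 0 0 0; 0 0 0 -0.02 0 0 0; 0 0 0 -0.04 0 0 0; 0 0 0 -0.045 0 0 0; 0 0 0 0 0 0 0")

```text
time_s: 50.7
tool_pos: [552.6, 62.6, 258.9]
eef_rot: [0.002, 0.714, 0.7, 0.001]
wrist_force: [0.7, -0.3, 1.5]
grip_width: 85.0
```

```bash
python3 - <<'E'
from h import *
snap("wrist","w47")
plan([640,-293,245],-1.2,clo=0,step=46)
E
```

```text
t=50.8 p=[551.2  62.6 255.7] phi=-1.1 q1=-4 q6=-3 F=[-0.6  0.6 -0.1] w=85.3 d=[  88.8 -355.6  -10.7] a=-0.1
0 -0.0442 0.0119 0.0013 -0.1 0.1 0; 0 -0.0442 0.012 0.0013 0 0 0; 0 -0.0442 0.012 0.0013 0 0 0; 0 -0.0442 0.012 0.0013 0 0 0; 0 -0.0442 0.012 0.0013 0 0 0; 0 -0.0442 0.012 0.0013 0 0 0; 0 -0.0442 0.012 0.0013 0 0 0; 0 -0.0442 0.012 0.0013 0 0 0
```

View pics/w47.png

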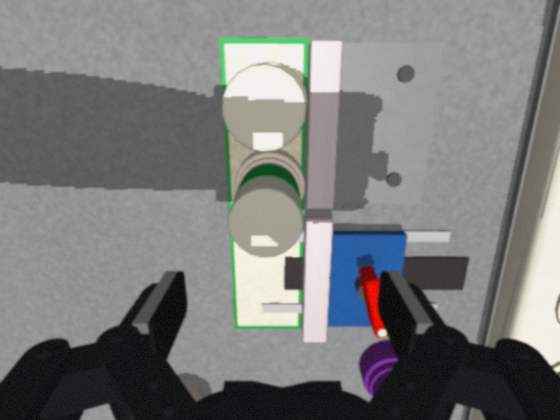

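Emit:
send_rows(series="0 -0.040 0.011 0 0 0 0; 0 -0.044 0.012 0 0 0 0; 0 -0.044 0.012 0 0 0 0; 0 -0.044 0.012 0 0 0 0; 0 -0.044 0.012 0 0 0 0; 0 -0.044 0.012 0 0 0 0; 0 -0.044 0.012 0 0 0 0; 0 -0.030 0.009 0 0 0 0; 0 -0.010 0 0 0 0 0; 0 0 0 0 0 0 0; 0 0 0 0 0 0 0")

```text
time_s: 51.85
tool_pos: [639.9, -294.8, 244.5]
eef_rot: [-0.001, 0.713, 0.701, 0.001]
wrist_force: [-1.3, 0.6, -0.5]
grip_width: 85.2
```

```bash
python3 - <<'E'
from h import *
snap("wrist","w48")
plan([640.5,-293,200],-1.2,clo=0,step=30)
E
```

```text
t=51.9 p=[ 639.8 -294.4  244.5] phi=-0.9 q1=-33 q6=-32 F=[-0.3  0.6 -0.4] w=85.5 d=[  0.7   1.4 -44.5] a=-0.3
0 0.0007 0.0003 0.0222 0 -0.1 0.2; 0 0.0007 0.0003 0.0222 0 0 0.2
```

View pics/w48.png

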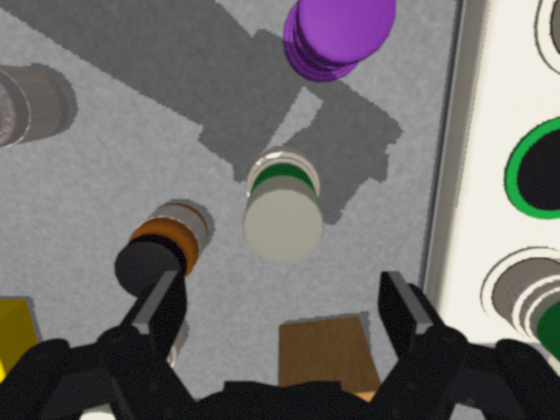

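Emit:
send_rows(series="0 -0.001 0 0.022 0 0 0; 0 -0.001 0 0.024 0 0 0; 0 -0.001 0 0.024 0 0 0; 0 0 0 0.016 0 0 0; 0 0 0 0 0 0 0")

```text
time_s: 52.4
tool_pos: [641.1, -288.5, 158.5]
eef_rot: [0.001, 0.709, 0.705, 0.002]
wrist_force: [0.2, 0.3, 0.2]
grip_width: 85.7
```

```bash
python3 - <<'E'
from h import *
plan([640.5,-293,142],-1.2,clo=0,step=30)
E
```

```text
t=52.4 p=[ 641.1 -288.5  158.5] phi=-0.4 q1=-33 q6=-32 F=[0.2 0.3 0.2] w=85.7 d=[ -0.6  -4.5 -16.5] a=-0.8
0 -0.0045 -0.0006 0.0165 0.2 -0.1 0.8
```

Emit:
send_rows(series="0 -0.004 0 0.012 0 0 0.6; 0 -0.001 0 0.005 0 0 0; 0 0 0 0 0 0 0; 0.3 0 0 0 0 0 0; 1 0 0 0 0 0 0; 1 0 0 0 0 0 0; 1 0 0 0 0 0 0; 1 0 0 0 0 0 0; 1 0 0 0 0 0 0")

```text
time_s: 53.3
tool_pos: [642.9, -293.6, 144.7]
eef_rot: [0.004, 0.713, 0.701, 0.003]
wrist_force: [-1.0, -0.2, -0.8]
grip_width: 51.5
```

```bash
python3 - <<'E'
from h import *
plan([525,-10,270],-1.2,clo=1,step=42)
E
```

```text
t=53.3 p=[ 642.9 -293.6  144.7] phi=-0.9 q1=-33 q6=-32 F=[-1.  -0.2 -0.8] w=51.5 d=[-117.9  283.6  125.3] a=-0.3
1 0.0352 -0.0153 -0.0157 0.5 0.1 0; 1 0.0352 -0.0153 -0.0157 0 0 0; 1 0.0352 -0.0154 -0.0157 0 0 0; 1 0.0352 -0.0154 -0.0157 0 0 0; 1 0.0352 -0.0154 -0.0157 0 0 0; 1 0.0352 -0.0154 -0.0157 0 0 0; 1 0.0352 -0.0154 -0.0157 0 0 0; 1 0.0351 -0.0155 -0.0157 0 0 0
```

Emit:
send_rows(series="1 0 0 -0.03 0.5 0 0; 1 0 0 -0.04 0 0 0; 1 0 0 -0.04 0 0 0; 1 0.020 -0.012 -0.02 0 0 0; 1 0.035 -0.017 0 0 0 0; 1 0.037 -0.017 0 0 0 0; 1 0.037 -0.017 0 0 0 0; 1 0.037 -0.017 0 0 0 0; 1 0.037 -0.017 0 0 0 0; 1 0.037 -0.017 0 0 0 0; 1 0.030 -0.010 0 0 0 0; 1 0 0 0 0 0 0")

```text
time_s: 54.5
tool_pos: [515.6, -11.9, 273.6]
eef_rot: [-0.004, 0.714, 0.7, -0.001]
wrist_force: [0.8, -0.9, -3.2]
grip_width: 50.9
```

```bash
python3 - <<'E'
from h import *
plan([522,-22,160],-1.2,clo=1,step=22)
E
```

```text
t=54.5 p=[515.6 -11.9 273.6] phi=-1.2 q1=-13 q6=-12 F=[ 0.8 -0.9 -3.2] w=50.9 d=[   6.4  -10.1 -113.6] a=-0.0
1 -0.0017 0.0011 0.0189 -0.4 -0.2 0; 1 -0.0017 0.0011 0.0189 0 0 0; 1 -0.0017 0.0011 0.0189 0 0 0; 1 -0.0017 0.0011 0.0189 0 0 0; 1 -0.0017 0.0011 0.0189 0 0 0; 1 -0.0017 0.0011 0.0189 0 0 0
```

Emit:
send_rows(series="1 -0.004 0.002 0.02 -0.4 0 0; 1 -0.004 0.002 0.02 0 0 0; 1 -0.004 0.002 0.02 0 0 0; 1 -0.002 0.001 0.02 0 0 0; 1 -0.001 0 0.018 0 0 0; 1 0 0 0.005 0 0 0; 1 0 0 0 0 0 0")

```text
time_s: 55.2
tool_pos: [523.2, -28.6, 167.7]
eef_rot: [0.001, 0.714, 0.701, 0.002]
wrist_force: [-0.1, 0.3, -1.6]
grip_width: 51.4
```

```bash
python3 - <<'E'
from h import *
plan([532,-9,147],-1.2,clo=1,step=5);snap("wrist","w49")
E
```

```text
t=55.2 p=[523.2 -28.6 167.7] phi=-1.1 q1=-14 q6=-13 F=[-0.1  0.3 -1.6] w=51.4 d=[  8.8  19.6 -20.7] a=-0.1
1 0.0033 0.0014 0.0035 0.2 -0.1 0; 1 0.0033 0.0014 0.0035 0 0 0; 1 0.0033 0.0014 0.0035 0 0 0; 1 0.0033 0.0014 0.0035 0 0 0; 1 0.0033 0.0014 0.0035 0 0 0; 1 0.0033 0.0014 0.0035 0 0 0
```

View pics/w49.png

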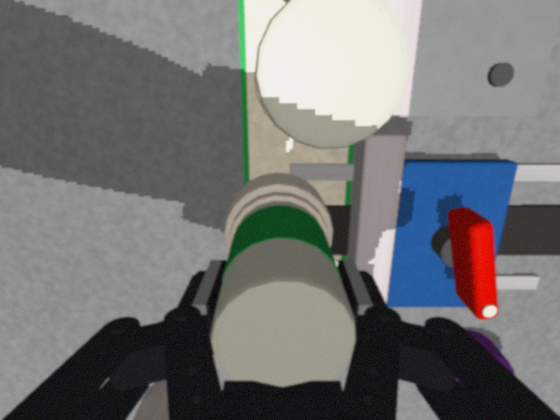

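Emit:
send_rows(series="1 0.004 0.001 0.005 0.2 0 0; 1 0.004 0.001 0.005 0 0 0; 1 0.004 0.001 0.005 0 0 0; 1 0.003 0.001 0.004 0 0 0; 1 0.002 0 0 0 0 0; 1 0 0 0 0 0 0")

```text
time_s: 55.85
tool_pos: [530.3, -10.2, 151.2]
eef_rot: [0.002, 0.713, 0.701, 0.003]
wrist_force: [-0.8, 0.1, -2.6]
grip_width: 51.5
```

```bash
python3 - <<'E'
from h import *
plan([545,-9,145.5],-1.2,clo=1,step=5)
E
```

```text
t=55.9 p=[530.3 -10.2 151.2] phi=-1.0 q1=-12 q6=-11 F=[-0.8  0.1 -2.6] w=51.5 d=[14.7  1.2 -5.7] a=-0.2
1 0.0004 0.0037 0.0014 0.4 0 0; 1 0.0004 0.0037 0.0014 0 0 0; 1 0.0004 0.0037 0.0014 0 0 0; 1 0.0004 0.0037 0.0014 0 0 0
```

Emit:
send_rows(series="1 0 0.004 0.003 0.3 0 0; 1 0 0.004 0.002 0 0 0; 1 0 0.003 0.001 0 0 0; 1 0 0.003 0 0 0 0; 1 0 0.002 0 0 0 0; 1 0 0.001 0 0 0 0")

```text
time_s: 56.45
tool_pos: [545.7, -10.6, 145.3]
eef_rot: [-0.005, 0.713, 0.701, -0.005]
wrist_force: [-2.3, 0.0, 0.6]
grip_width: 51.4
```

```bash
python3 - <<'E'
from h import *
plan([545,-9,145.5],-1.2,clo=1,step=5)
E
```

```text
t=56.5 p=[545.7 -10.6 145.3] phi=-0.9 q1=-12 q6=-11 F=[-2.3  0.   0.6] w=51.4 d=[-0.7  1.6  0.2] a=-0.3
1 0.0015 -0.0007 -0.0002 -0.8 0 0.3
```

Emit:
send_rows(series="1 0 0.0015 -0.0005 -0.4 0 0; 1 0 0.0015 0 -0.3 0 0; 1 0 0.0015 0 0 0 0")

```text
time_s: 56.75
tool_pos: [546.4, -10.6, 145.4]
eef_rot: [-0.007, 0.712, 0.702, -0.006]
wrist_force: [-5.5, -0.7, 3.1]
grip_width: 50.8
```

```bash
python3 - <<'E'
from h import *
plan([545,-9,145.5],-1.2,clo=1,step=5)
E
```

```text
t=56.8 p=[546.4 -10.6 145.4] phi=-0.9 q1=-12 q6=-11 F=[-5.5 -0.7  3.1] w=50.8 d=[-1.4  1.6  0.1] a=-0.3
1 0.0016 -0.0014 -0.0001 -1.1 -0.1 0.3
```

Emit:
send_rows(series="0.7 0 0 0 0 0 0; 0.2 0 0 0 0 0 0; 0 0 0 0 0 0 0; 0 0 0 -0.02 0 0 0; 0 0 0 -0.04 0 0 0; 0 0 0 -0.045 0 0 0; 0 0 0 0 0 0 0")

```text
time_s: 57.45
tool_pos: [551.7, -11.5, 255.9]
eef_rot: [-0.003, 0.713, 0.701, -0.002]
wrist_force: [0.1, 1.0, -0.2]
grip_width: 85.4
```

```bash
python3 - <<'E'
from bot import *
snap("top","t4"); bots("t4",dict(b3=(418,210)))
plan([494,-470,245],-1.2,clo=0,step=46)
crop("t4",185,120,450,290,"c44")
E
```

```text
b3 254 [ 492.2 -471.5  121.5] enc 492.0 -471.8 25.9
t=57.5 p=[550.3 -11.3 252.7] phi=-0.9 q1=-12 q6=-11 F=[-0.1  0.3 -0.5] w=85.3 d=[ -56.3 -458.7   -7.7] a=-0.3
0 -0.0418 -0.0044 0.0007 -0.7 -0.1 0; 0 -0.0418 -0.0044 0.0007 0 0 0; 0 -0.0418 -0.0044 0.0007 0 0 0; 0 -0.0418 -0.0044 0.0007 0 0 0; 0 -0.0418 -0.0044 0.0007 0 0 0; 0 -0.0418 -0.0043 0.0007 0 0 0; 0 -0.0418 -0.0043 0.0007 0 0 0; 0 -0.0418 -0.0043 0.0007 0 0 0; 0 -0.0418 -0.0043 0.0007 0 0 0; 0 -0.0418 -0.0043 0.0007 0 0 0; 0 -0.0418 -0.0043 0.0007 0 0 0
```

View pics/c44.png

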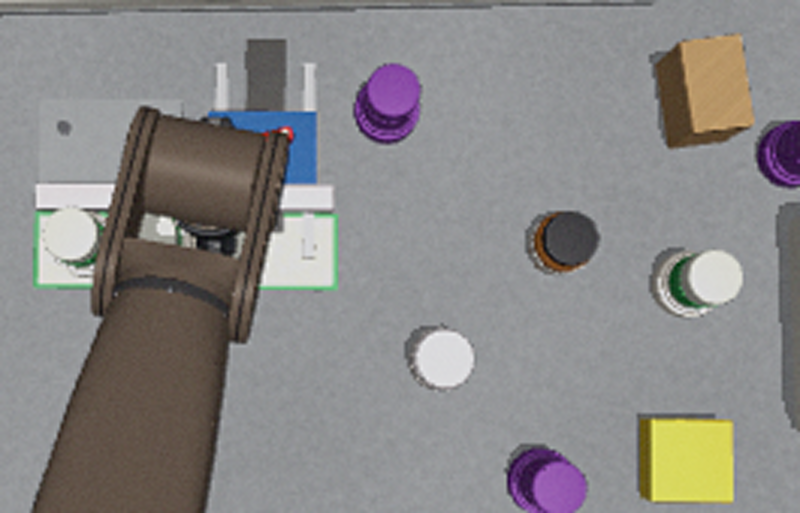

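Emit:
send_rows(series="0 -0.036 -0.004 0 -0.7 0 0; 0 -0.042 -0.004 0 0 0 0; 0 -0.042 -0.004 0 0 0 0; 0 -0.042 -0.004 0 0 0 0; 0 -0.042 -0.004 0 0 0 0; 0 -0.042 -0.004 0 0 0 0; 0 -0.042 -0.004 0 0 0 0; 0 -0.042 -0.004 0 0 0 0; 0 -0.042 -0.004 0 0 0 0; 0 -0.042 -0.004 0 0 0 0; 0 -0.025 -0.003 0 0 0 0; 0 0 0 0 0 0 0")

```text
time_s: 58.7
tool_pos: [498.0, -465.2, 237.3]
eef_rot: [-0.002, 0.712, 0.702, 0.003]
wrist_force: [-0.4, -0.3, -0.5]
grip_width: 85.3
```

```bash
python3 - <<'E'
from h import *
snap("wrist","w50")
plan([494,-470,200],-1.2,clo=0,step=30)
E
```

```text
t=58.8 p=[ 498.2 -463.6  236.9] phi=-0.7 q1=-52 q6=-51 F=[ 0.3 -0.1 -0.4] w=85.4 d=[ -4.2  -6.4 -36.9] a=-0.5
0 -0.0032 -0.0021 0.0184 0.1 -0.4 0.2; 0 -0.0032 -0.0021 0.0184 0 0 0.2
```

View pics/w50.png

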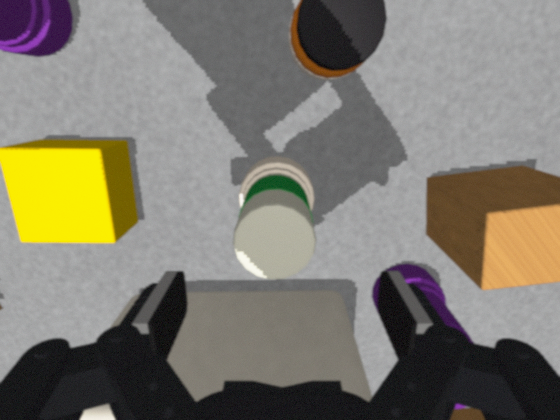

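```bash
python3 - <<'E'
from h import *
for v in(290,300,320): print(dep("w50",250,v))
print(onz("w50",275,237,120), dep("w50",275,237))
E
```

```text
[ 463.67634955 -580.75301027   -0.91818356]
[ 466.19676932 -575.49045254   24.79955588]
[ 469.06135068 -574.53613792   56.52381354]
[ 494.70538837 -465.99288983  120.        ] [ 494.71253061 -465.87804765  120.25679471]
```

Emit:
send_rows(series="0 -0.004 -0.002 0.022 0 -0.4 0; 0 -0.004 -0.002 0.022 0 0 0; 0 0 0 0 0 0 0")

```text
time_s: 59.05
tool_pos: [495.1, -468.2, 190.0]
eef_rot: [-0.001, 0.711, 0.703, 0.001]
wrist_force: [-0.6, 0.8, -0.7]
grip_width: 85.2
```

```bash
python3 - <<'E'
from h import *
plan([494.5,-470,142],-1.2,clo=0,step=30)
E
```

```text
t=59.0 p=[ 495.1 -468.2  190. ] phi=-0.6 q1=-52 q6=-51 F=[-0.6  0.8 -0.7] w=85.2 d=[ -0.6  -1.8 -48. ] a=-0.6
0 -0.0009 -0.0003 0.024 0.1 -0.2 0.3; 0 -0.0009 -0.0003 0.024 0 0 0.3
```

Emit:
send_rows(series="0 -0.003 0 0.022 0 0 0.4; 0 -0.003 0 0.018 0 0 0; 0 -0.001 0 0.004 0 0 0; 0 0 0 0 0 0 0; 0.3 0 0 0 0 0 0; 1 0 0 0 0 0 0; 1 0 0 0 0 0 0; 1 0 0 0 0 0 0; 1 0 0 0 0 0 0; 1 0 0 0 0 0 0")

```text
time_s: 60.05
tool_pos: [498.4, -471.7, 149.0]
eef_rot: [0.002, 0.712, 0.703, 0.002]
wrist_force: [-0.3, 0.2, -0.9]
grip_width: 51.5
```

```bash
python3 - <<'E'
from h import *
plan([522,-95,270],-1.2,clo=1,step=42)
E
```

```text
t=60.0 p=[ 498.4 -471.7  149. ] phi=-0.7 q1=-52 q6=-51 F=[-0.3  0.2 -0.9] w=51.5 d=[ 23.6 376.7 121. ] a=-0.5
1 0.0377 0.0019 -0.0121 0.3 0 0; 1 0.0377 0.0018 -0.0121 0 0 0; 1 0.0377 0.0018 -0.0121 0 0 0; 1 0.0377 0.0018 -0.0121 0 0 0; 1 0.0377 0.0018 -0.0121 0 0 0; 1 0.0377 0.0017 -0.0121 0 0 0; 1 0.0377 0.0017 -0.0121 0 0 0; 1 0.0377 0.0017 -0.0121 0 0 0; 1 0.0377 0.0016 -0.0121 0 0 0; 1 0.0377 0.0016 -0.0121 0 0 0
```

Emit:
send_rows(series="1 0 0 -0.03 0.3 0 0; 1 0 0 -0.04 0 0 0; 1 0 0 -0.04 0 0 0; 1 0.02 0 -0.015 0 0 0; 1 0.038 0.002 0 0 0 0; 1 0.042 0.002 0 0 0 0; 1 0.042 0.002 0 0 0 0; 1 0.042 0.002 0 0 0 0; 1 0.042 0.002 0 0 0 0; 1 0.042 0.002 0 0 0 0; 1 0.040 0.002 0 0 0 0; 1 0.030 0 0 0 0 0")

```text
time_s: 61.25
tool_pos: [515.9, -126.0, 277.5]
eef_rot: [-0.001, 0.715, 0.699, 0.001]
wrist_force: [0.0, -0.4, -2.1]
grip_width: 51.8
```

```bash
python3 - <<'E'
from h import *
plan([522,-97,165],-1.2,clo=1,step=22)
E
```

```text
t=61.2 p=[ 515.9 -126.   277.5] phi=-1.3 q1=-25 q6=-23 F=[ 0.  -0.4 -2.1] w=51.8 d=[   6.1   29.  -112.5] a=0.1
1 0.0048 0.0009 0.0188 0 -0.2 0; 1 0.0048 0.0009 0.0188 0 0 0; 1 0.0048 0.0009 0.0188 0 0 0; 1 0.0048 0.0009 0.0188 0 0 0; 1 0.0048 0.0009 0.0188 0 0 0; 1 0.0048 0.0009 0.0188 0 0 0
```

Emit:
send_rows(series="1 0.003 0.002 0.018 0 0 0; 1 0.004 0.002 0.019 0 0 0; 1 0.004 0.002 0.019 0 0 0; 1 0.004 0.001 0.018 0 0 0; 1 0.002 0 0.018 0 0 0; 1 0 0 0.006 0 0 0; 1 0 0 0 0 0 0")

```text
time_s: 61.95
tool_pos: [523.4, -102.1, 177.8]
eef_rot: [0.001, 0.712, 0.702, 0.003]
wrist_force: [-0.1, 0.2, -1.7]
grip_width: 51.4
```

```bash
python3 - <<'E'
from h import *
plan([532,-80,152],-1.2,clo=1,step=5);snap("wrist","w51")
E
```

```text
t=62.0 p=[ 523.4 -102.1  177.8] phi=-0.8 q1=-22 q6=-21 F=[-0.1  0.2 -1.7] w=51.4 d=[  8.6  22.1 -25.8] a=-0.4
1 0.0028 0.001 0.0032 0.2 -0.2 0; 1 0.0028 0.001 0.0032 0 0 0; 1 0.0028 0.001 0.0032 0 0 0; 1 0.0028 0.001 0.0032 0 0 0; 1 0.0028 0.001 0.0032 0 0 0; 1 0.0028 0.001 0.0032 0 0 0; 1 0.0028 0.001 0.0032 0 0 0; 1 0.0028 0.001 0.0032 0 0 0
```

View pics/w51.png

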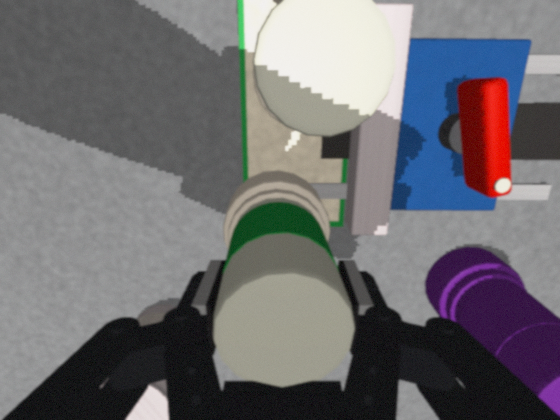

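Emit:
send_rows(series="1 0.005 0.001 0.006 0.2 0 0; 1 0.005 0.001 0.006 0 0 0; 1 0.004 0.001 0.006 0 0 0; 1 0.003 0.001 0.004 0 0 0; 1 0.002 0 0.002 0 0 0; 1 0 0 0 0 0 0")

```text
time_s: 62.6
tool_pos: [530.2, -82.4, 155.7]
eef_rot: [0.002, 0.712, 0.702, 0.003]
wrist_force: [-0.5, -1.0, -1.7]
grip_width: 51.6
```

```bash
python3 - <<'E'
from h import *
plan([545,-79,149.5],-1.2,clo=1,step=5)
E
```

```text
t=62.6 p=[530.2 -82.4 155.7] phi=-0.9 q1=-20 q6=-19 F=[-0.5 -1.  -1.7] w=51.6 d=[14.8  3.4 -6.2] a=-0.3
1 0.0009 0.0037 0.0015 0.4 0 0.1; 1 0.0009 0.0037 0.0015 0 0 0.1; 1 0.0009 0.0037 0.0015 0 0 0.1; 1 0.0009 0.0037 0.0015 0 0 0.1
```

Emit:
send_rows(series="1 0.001 0.004 0.003 0.3 0 0.3; 1 0 0.004 0.002 0 0 0; 1 0 0.003 0.001 0 0 0; 1 0 0.003 0 0 0 0; 1 0 0.002 0 0 0 0; 1 0 0.001 0 0 0 0")

```text
time_s: 63.2
tool_pos: [545.5, -81.8, 149.1]
eef_rot: [-0.006, 0.714, 0.7, -0.004]
wrist_force: [-4.1, 0.3, 2.2]
grip_width: 51.8
```

```bash
python3 - <<'E'
from h import *
plan([545,-79,149.5],-1.2,clo=1,step=5)
E
```

```text
t=63.2 p=[545.5 -81.8 149.1] phi=-1.1 q1=-19 q6=-18 F=[-4.1  0.3  2.2] w=51.8 d=[-0.5  2.8  0.4] a=-0.1
1 0.0027 -0.0005 -0.0004 -0.8 -0.1 0.1
```

Emit:
send_rows(series="1 0 0.0015 -0.0005 -0.5 0 0; 1 0 0.0015 0 -0.3 0 0; 1 0 0.0015 0 0 0 0")

```text
time_s: 63.5
tool_pos: [546.0, -81.8, 149.2]
eef_rot: [-0.007, 0.713, 0.701, -0.005]
wrist_force: [-4.5, 0.3, 2.7]
grip_width: 51.5
```

```bash
python3 - <<'E'
from h import *
plan([545,-79,149.5],-1.2,clo=1,step=5)
E
```

```text
t=63.5 p=[546.  -81.8 149.2] phi=-1.0 q1=-19 q6=-18 F=[-4.5  0.3  2.7] w=51.5 d=[-1.   2.8  0.3] a=-0.2
1 0.0028 -0.0011 -0.0003 -1 -0.2 0.2
```

Emit:
send_rows(series="0.7 0 0 0 0 0 0; 0.2 0 0 0 0 0 0; 0 0 0 0 0 0 0; 0 0 0 -0.02 0 0 0; 0 0 0 -0.04 0 0 0; 0 0 0 -0.045 0 0 0; 0 0 0 -0.03 0 0 0; 0 0 0 0 0 0 0")

```text
time_s: 64.3
tool_pos: [551.7, -83.0, 291.3]
eef_rot: [-0.002, 0.714, 0.7, -0.001]
wrist_force: [1.0, -0.2, -0.2]
grip_width: 85.4
```

```bash
python3 - <<'E'
from h import *
snap("wrist","w52")
plan([440,-60,300],-1.2,clo=0,step=45)
E
```

```text
t=64.3 p=[551.  -82.8 289.2] phi=-1.1 q1=-19 q6=-18 F=[ 0.6 -0.2  0.1] w=85.4 d=[-111.    22.8   10.8] a=-0.1
0 0.0069 -0.0371 -0.0036 -0.4 -0.1 0; 0 0.0069 -0.0371 -0.0036 0 0 0; 0 0.0069 -0.0371 -0.0036 0 0 0
```

View pics/w52.png

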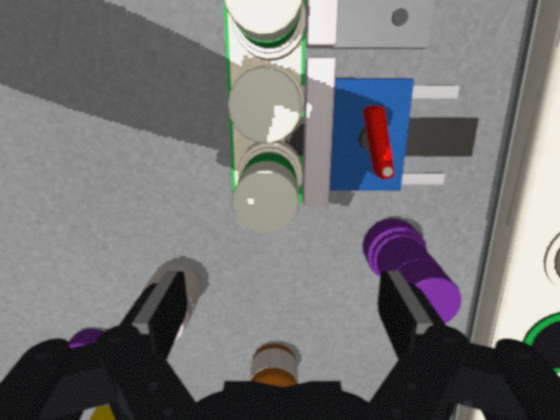

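Emit:
send_rows(series="0 -0.04 0 -0.01 -0.4 0 0; 0 -0.04 0 0 0 0 0; 0 -0.035 0 0 0 0 0; 0 0 0 0 0 0 0")

```text
time_s: 64.75
tool_pos: [548.7, -199.5, 293.7]
eef_rot: [-0.002, 0.712, 0.702, 0.001]
wrist_force: [-0.2, -0.6, -1.2]
grip_width: 85.4
```

```bash
python3 - <<'E'
from h import *
snap("wrist","w53"); crop("w53",180,0,380,200,"c53",3)
snap("top","t5");snap("side","s5"); crop("s5",200,130,400,330,"c55",3)
plan([440,-60,300],-1.2,clo=0,step=45)
E
```

```text
t=64.9 p=[ 548.6 -195.6  293.5] phi=-0.6 q1=-30 q6=-29 F=[-1.3 -0.6  0.4] w=85.1 d=[-108.6  135.6    6.5] a=-0.6
0 0.0336 -0.0275 -0.0016 -0.1 -0.4 0.1; 0 0.0335 -0.0276 -0.0016 0 0 0.1; 0 0.0335 -0.0277 -0.0016 0 0 0.1; 0 0.0334 -0.0278 -0.0016 0 0 0.1
```

View pics/w53.png

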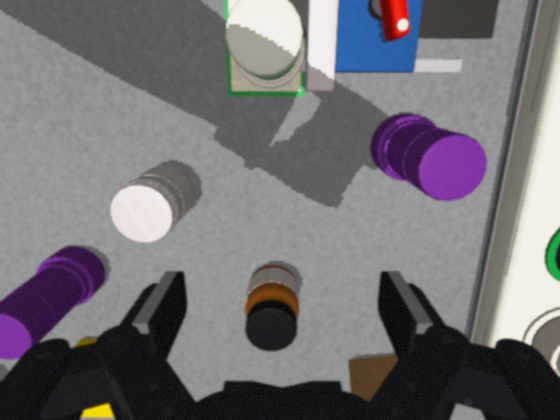

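View pics/c55.png

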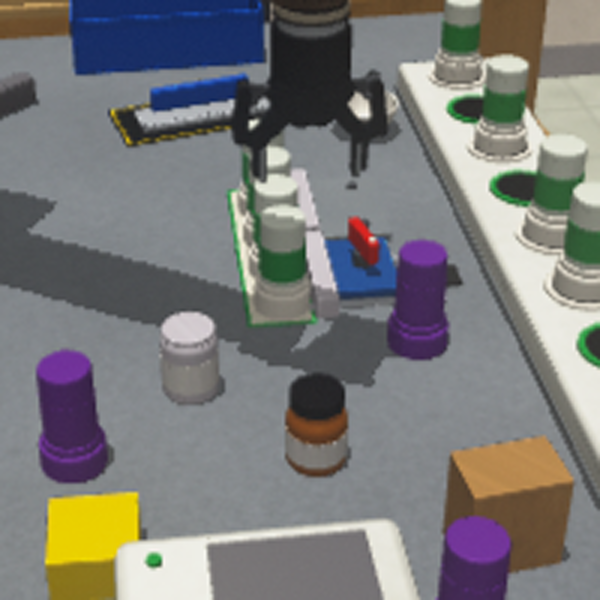

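View pics/t5.png

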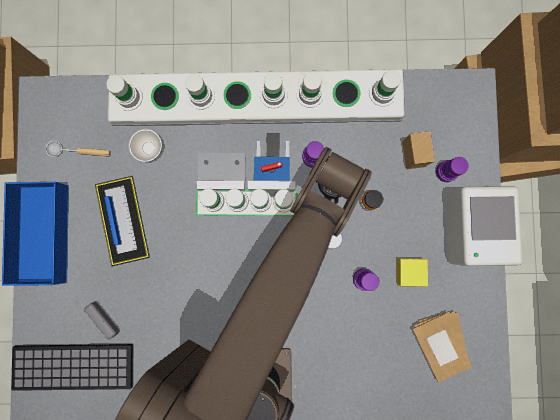

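```bash
python3 - <<'E'
from bot import *
crop("t5",185,160,305,225,"c56")
bots("t5",dict(p1=(210,199),p2=(236,199),p3=(260,199),p4=(283,199)))
im,P=cloud("t5")
for nm,x0,y0,x1,y1 in(("fix",197,178,246,192),("sli",248,178,297,192)):
    q=P[y0:y1,x0:x1].reshape(-1,3); q=q[(q[:,2]>27)&(q[:,2]<34)]; print(nm,len(q),np.round(q.mean(0),1),np.round(q.min(0),1),np.round(q.max(0),1))
E
```

```text
p1 278 [541.9 126.4 121.2] enc 540.4 115.3 44.2
p2 299 [540.3  48.3 121. ] enc 540.1 39.4 43.2
p3 303 [538.9 -17.9 121. ] enc 538.3 -17.1 53.2
p4 269 [538.1 -76.3 121.4] enc 538.8 -66.7 40.3
fix 298 [588.4 106.8  30.7] [568.3  36.   27. ] [601.  179.4  34. ]
sli 332 [588.8 -49.3  30.4] [ 571.8 -118.3   27.1] [607.6  24.   33.9]
```

View pics/c56.png

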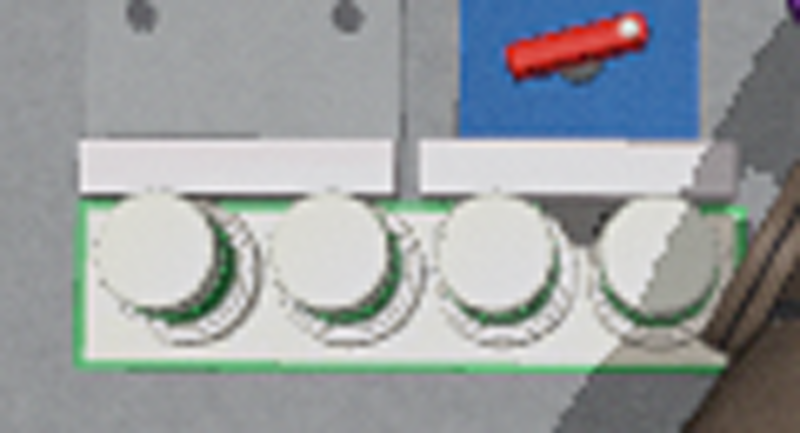

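```bash
python3 - <<'E'
from h import *
k=800/120
F=lambda u,v,z: onz("t5",185+u/k-.0,160+v/k,z)
a=F(78,193.5,30);b=F(393,193.5,30);c=F(420,194,30);d=F(735,194,30);print(a,b,c,d)
im,P=cloud("t5")
for n,(u,v,h) in dict(p1=(160,250,57),p2=(331,250,57),p3=(497,255,57),p4=(661,257,57)).items():
    p=F(u,v,120); x,y=185+u/k,160+v/k
    q=P[int(y-9.5):int(y+10.5),int(x-9.5):int(x+10.5)].reshape(-1,3); cc=im[int(y-9.5):int(y+10.5),int(x-9.5):int(x+10.5)].reshape(-1,3).astype(int)
    m=(q[:,2]>112)&(q[:,2]<130)&(abs(q[:,1]-p[1])<29)&(cc.min(1)>90); q=q[m].astype(np.float32); (cx,cy),r=cv2.minEnclosingCircle(q[:,:2])
    face=np.interp(p[1],[d[1],a[1]],[d[0],a[0]]); print(n,np.round(p,1),"enc",round(cx,1),round(cy,1),round(r,1),"mean",q.mean(0).round(1),"face-33:",round(face-33,1))
E
```

```text
[576.31979638 179.79056558  30.        ] [574.20336361  36.49872454  30.        ] [573.79366756  24.2308806   30.        ] [ 571.68167492 -118.7745065    30.        ]Traceback (most recent call last):
  File "<stdin>", line 9, in <module>
cv2.error: OpenCV(4.12.0) /io/opencv/modules/imgproc/src/shapedescr.cpp:201: error: (-215:Assertion failed) count >= 0 && (depth == CV_32F || depth == CV_32S) in function 'minEnclosingCircle'
```

```bash
python3 - <<'E'
from h import *
k=800/120
F=lambda u,v,z: onz("t5",185+u/k-.0,160+v/k,z)
for n,(u,v) in dict(p1=(160,250),p2=(331,250),p3=(497,255),p4=(661,257)).items():
    p=F(u,v,120); face=574.05+0.0155*(p[1]-30); print(n,np.round(p,1),"face-33:",round(face-33,1))
E
```

```text
p1 [540.6 129.3 120. ] face-33: 542.6
p2 [539.6  56.3 120. ] face-33: 541.5
p3 [536.4 -14.4 120. ] face-33: 540.4
p4 [534.5 -84.3 120. ] face-33: 539.3
```

```bash
python3 - <<'E'
from h import *
crop("w52",210,50,350,220,"c52",3.5); crop("w47",200,20,350,270,"c47",2.4)
E
```

```text
(no output)
```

View pics/c52.png

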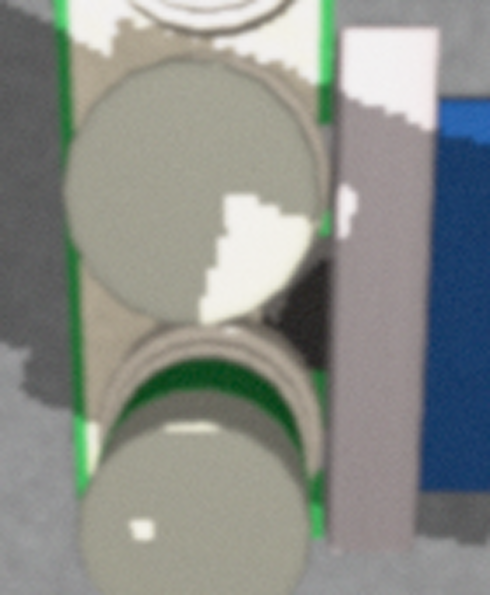

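View pics/c47.png

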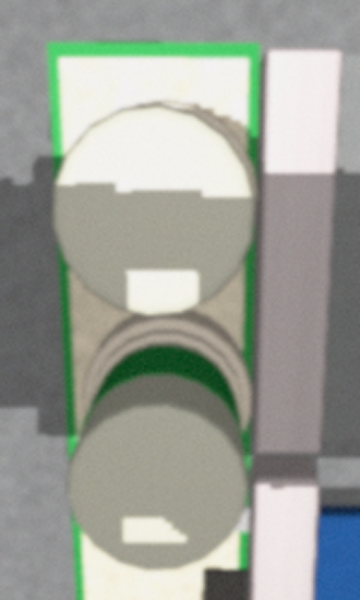

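```bash
python3 - <<'E'
from h import *
plan([595,-50,275],-1.2,clo=0,step=40)
E
```

```text
t=64.9 p=[ 548.6 -195.6  293.5] phi=-0.6 q1=-30 q6=-29 F=[-1.3 -0.6  0.4] w=85.1 d=[ 46.4 145.6 -18.5] a=-0.6
0 0.0365 0.0112 0.0046 -0.1 -0.4 0.1; 0 0.0366 0.0111 0.0046 0 0 0.1; 0 0.0366 0.011 0.0046 0 0 0.1; 0 0.0366 0.0109 0.0046 0 0 0.1
```

Emit:
send_rows(series="0 0.036 0.011 0.002 0 -0.4 0.2; 0 0.036 0.011 0.002 0 0 0.2; 0 0.036 0.011 0.002 0 0 0; 0 0.03 0.011 0.002 0 0 0; 0 0 0 0 0 0 0; 0 0 0 0 0 0 0")

```text
time_s: 65.5
tool_pos: [594.4, -45.6, 281.1]
eef_rot: [-0.003, 0.711, 0.703, -0.001]
wrist_force: [0.7, -0.3, 0.0]
grip_width: 85.4
```

```bash
python3 - <<'E'
from h import *
plan([595,80,275],-1.2,clo=0,step=40)
snap("wrist","w54"); crop("w54",170,40,320,280,"c54",2.5)
E
```

```text
t=65.5 p=[594.4 -45.6 281.1] phi=-0.7 q1=-14 q6=-14 F=[ 0.7 -0.3  0. ] w=85.4 d=[  0.6 125.6  -6.1] a=-0.5
0 0.0314 -0.0002 0.0015 -0.4 -0.2 0.1; 0 0.0314 -0.0003 0.0015 0 0 0.1; 0 0.0314 -0.0004 0.0015 0 0 0.1; 0 0.0314 -0.0004 0.0015 0 0 0.1
```

View pics/w54.png

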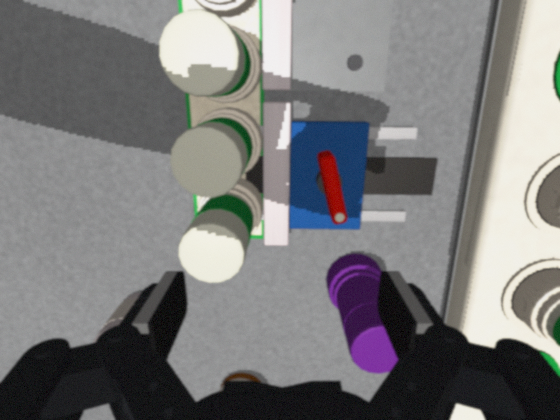

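Emit:
send_rows(series="0 0.03 0 0 0 0 0; 0 0.04 0 0 0 0 0; 0 0.04 0 0 0 0 0; 0 0.03 0 0 0 0 0; 0 0 0 0 0 0 0; 0 0 0 0 0 0 0")

```text
time_s: 66.15
tool_pos: [595.3, 93.5, 281.0]
eef_rot: [-0.003, 0.714, 0.7, -0.001]
wrist_force: [0.2, 0.4, 0.2]
grip_width: 85.6
```

```bash
python3 - <<'E'
from h import *
snap("wrist","w56"); plan([595,80,275],-1.2)
E
```

```text
t=66.2 p=[595.3  93.2 281.1] phi=-1.2 q1=-1 q6=0 F=[-0.9 -0.1 -0.4] w=85.5 d=[ -0.3 -13.2  -6.1] a=-0.0
0 -0.0132 -0 0.0061 -0.4 -0.1 0
```

View pics/w56.png

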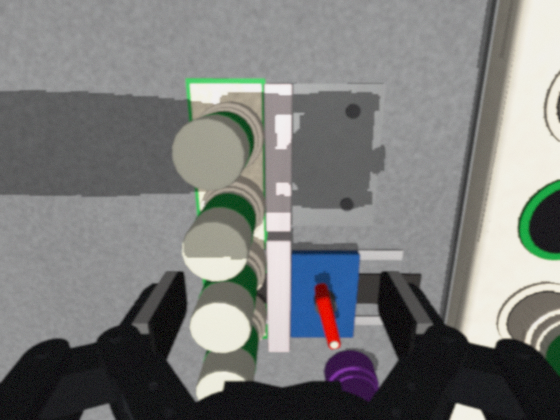

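```bash
python3 - <<'E'
from h import *
a=cv2.resize(load("w54")[0][20:260,220:300],None,fx=4.8,fy=4.8/2*2*0.5*1,interpolation=cv2.INTER_CUBIC) if 0 else None
c1=load("w54")[0][110:250,215:300]; c2=load("w56")[0][90:230,215:300]; c3=load("w54")[0][20:160,215:300]
cv2.imwrite("pics/c60.png",cv2.resize(np.hstack([c1,c3,c2]),None,fx=3.1,fy=4.2,interpolation=cv2.INTER_CUBIC))
E
```

```text
(no output)
```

View pics/c60.png

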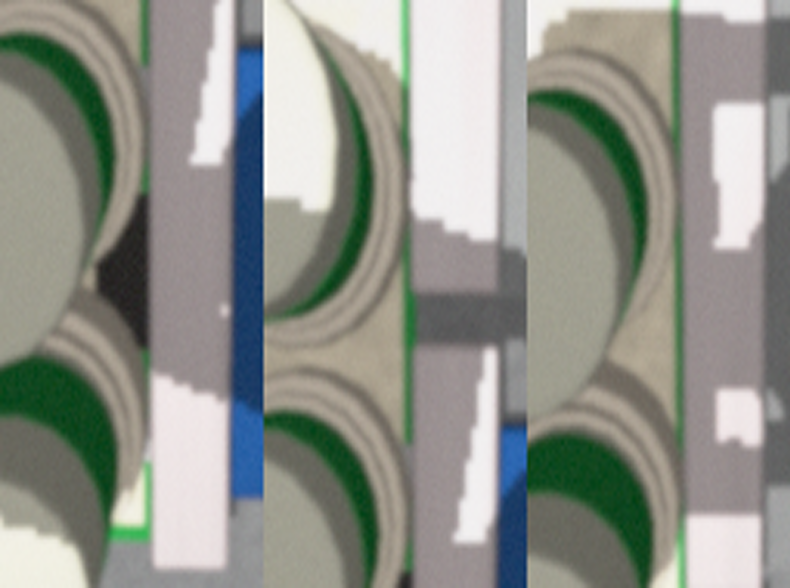

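```bash
python3 - <<'E'
from h import *
def c(fn,uc,uf,v):
    print(fn,"fence z30",onz(fn,uf,v,30)[:2].round(2),"collar z0/5/15/30",[onz(fn,uc,v,z)[0].round(2) for z in(0,5,15,30)])
c("w56",215+(677-527)/3.1,215+(683-527)/3.1,90+200/4.2)
c("w54",215+(406-264)/3.1,215+(411-264)/3.1,20+190/4.2)
c("w54",215+146/3.1,215+151.5/3.1,110+130/4.2)
c("w54",215+147/3.1,215+152/3.1,110+420/4.2)
# row profile
for fn,v in(("w56",138),("w54",65),("w54",141),("w54",208)):
    print(fn,v,load(fn)[0][v,252:274].mean(1).round().astype(int).tolist(), load(fn)[0][v,258:268].tolist())
E
```

```text
w56 fence z30 [579.47 134.37] collar z0/5/15/30 [np.float64(575.71), np.float64(576.03), np.float64(576.68), np.float64(577.64)]
w54 fence z30 [577.42  58.69] collar z0/5/15/30 [np.float64(574.07), np.float64(574.39), np.float64(575.03), np.float64(576.0)]
w54 fence z30 [576.76  -7.72] collar z0/5/15/30 [np.float64(573.06), np.float64(573.4), np.float64(574.07), np.float64(575.08)]
w54 fence z30 [574.89 -77.17] collar z0/5/15/30 [np.float64(571.07), np.float64(571.43), np.float64(572.16), np.float64(573.25)]
w56 138 [49, 75, 118, 146, 156, 148, 148, 159, 159, 151, 132, 112, 109, 123, 139, 146, 146, 144, 150, 145, 147, 148] [[138, 149, 158], [148, 160, 170], [147, 160, 171], [139, 152, 161], [121, 134, 141], [103, 115, 117], [104, 111, 113], [118, 123, 129], [135, 136, 145], [143, 142, 152]]
w54 65 [154, 151, 142, 147, 160, 162, 151, 130, 112, 126, 177, 220, 237, 240, 240, 239, 239, 240, 239, 240, 241, 241] [[140, 152, 162], [120, 132, 138], [104, 112, 119], [121, 126, 130], [173, 176, 182], [219, 219, 223], [236, 235, 239], [239, 239, 241], [240, 239, 241], [239, 238, 240]]
w54 141 [129, 150, 149, 137, 142, 156, 161, 149, 134, 111, 103, 115, 132, 140, 146, 147, 142, 144, 145, 148, 149, 150] [[148, 164, 171], [137, 151, 160], [123, 136, 142], [104, 113, 117], [97, 105, 106], [111, 115, 119], [128, 130, 137], [136, 136, 147], [144, 142, 152], [143, 144, 154]]
w54 208 [143, 146, 140, 129, 139, 149, 156, 144, 126, 106, 116, 155, 199, 224, 232, 233, 234, 234, 235, 234, 234, 234] [[144, 157, 167], [133, 144, 154], [116, 127, 134], [98, 108, 112], [110, 120, 119], [149, 156, 159], [196, 195, 205], [221, 221, 230], [230, 229, 238], [231, 230, 239]]
```

Emit:
send_rows(series="0 0 0 -0.03 0 0 0; 0 0.01 -0.03 -0.03 0 0 0; 0 0.02 -0.04 0 0 0 0; 0 0.02 -0.04 0 0 0 0; 0 0.04 0 0 0 0 0; 0 0.045 0 0 0 0 0; 0 0.045 0 0 0 0 0; 0 0.045 0.01 0 0 0 0; 0 0.03 0 0 0 0 0; 0 0 0 0 0 0 0; 0 0 0 0 0 0 0")

```text
time_s: 67.3
tool_pos: [504.8, 340.2, 343.2]
eef_rot: [-0.001, 0.724, 0.689, -0.002]
wrist_force: [0.2, -0.5, -0.2]
grip_width: 85.5
```

```bash
python3 - <<'E'
from h import *
st(); snap("top","t6"); snap("side","s6")
E
```

```text
{'time_s': 67.3, 'joint_positions': [0.426, 0.116, 1.703, 0.001, 1.328, 0.476], 'dq': [-0.001, 0.012, -0.009, 0.008, -0.003, -0.001], 'joint_efforts': [0.691, -34.187, -29.94, 0.04, -0.006, 0.012], 'tool_pos': [504.838, 340.177, 343.231], 'eef_rot': [-0.001, 0.724, 0.689, -0.002], 'wrist_force': [0.218, -0.539, -0.16], 'torque': [0.033, -0.024, -0.001], 'grip_width': 85.497}
```

View pics/t6.png

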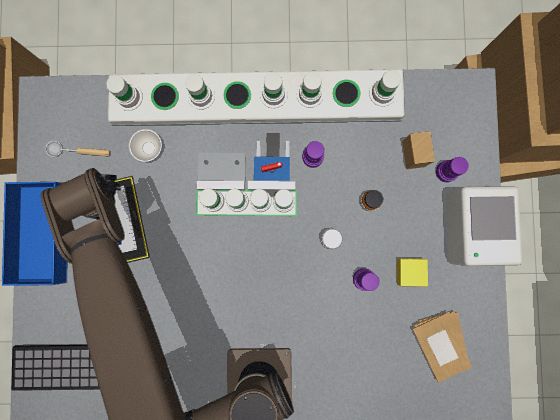

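View pics/s6.png

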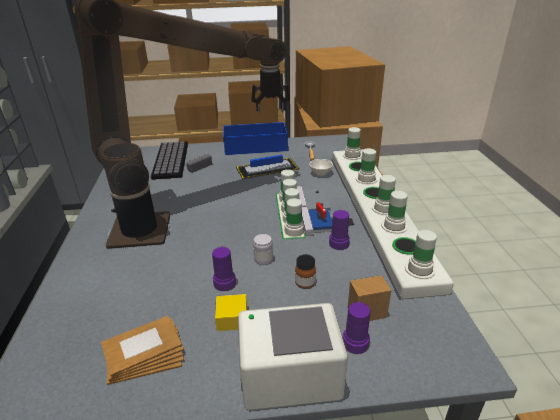

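```bash
python3 - <<'E'
from h import *
print(manip.close_job())
E
```

```text
the job is handed in; nothing more can be done
None
```

The job is done and handed in at about 67 s of the 210 s. I freed the knob, pushed the sliding half in line with the straightedge, clamped it, returned the straightedge to its mat, and stood all four white bottles against the fence.

**First pushes:** The first push left the sliding half about 0.7 mm too far back. Nudging it forward by the knob then overshot to about 0.6 mm proud, so I pushed it back with the straightedge a second time before clamping.

**After clamping:**
- **Fence:** Both halves were within about 0.1–0.2 mm of each other. The straightedge lay parallel to the fixed half (both at 1.22°).
- **Knob:** It ended at about 1.3 rad, worked out from how far I turned the gripper.
- **Limit:** I did not re-measure the alignment after pressing the bottles in with up to about 9 N. In the last pictures the fence still looks straight.

**Straightedge:** Just before I let go it was about 0.6 mm off the mat's centre line across the mat and square to about 0.2°. The wrist picture afterwards shows it centred on the mat.

**Bottles:** The far right one was knocked aside during the run, so I located it again before picking it up. All four stand upright in one row.

**Contact with the fence:** The checks did not fully agree. The push forces and close wrist pictures show each bottle touching. My coarse readings from the top camera could mean gaps of up to about 2–3 mm at the two right-hand bottles. I trusted the wrist view, which shows no strip between any collar and the fence.

The jar, the can and the purple look-alikes appear unmoved in the last pictures.

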